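# Loading rib electrodes into an indexing magazine

## Robot

A 6-joint arm with a two-finger parallel gripper is mounted at the origin on a cart in front of the work surface, level with it; the furniture and walls round the work are solid. World frame = base frame: x ahead of the robot, y to its left, z up, the work surface at z = 0. Lengths are in m, angles in rad, forces in N, time in s.
With the tool pointing down it reaches from about 0.25 to 0.775 m from the base axis. Payload 8.9 kg.
Tool frame: the origin (TCP) lies at the very end of the fingers, on their centre line; the grasp point (between the pads) lies 19 mm behind it; y points along the fingers, x is the direction in which the jaws open and shut, and the axes are right-handed (so a half turn about y gives the same grasp; the last joint's range is limited). The gripper opens to 85 mm and grips with 20 to 120 N. Pads are 22 mm wide; open, the fingers measure 114 mm over their backs; the gripper's body (76 mm by 85 mm) begins 54 mm behind the grasp point. The pads swing forward as they close: fully open they stand 13 mm farther back than shut.
Start: joints at [1.114, 0.291, -0.153, 1.127, 0, 1.431], TCP at [0.164, 0.499, 0.201] pointing down, gripper open.
Joint ranges: [-2.52, 2.52], [-0.91, 1.74], [-1.3, 1.37], [-1.96, 2.02], [-1.52, 1.47], [-3.14, 3.14]. Speed limits (rad/s): [2.22, 2.22, 2.79, 3.14, 3.14, 3.14].

## Interface

Orientations are given as a unit quaternion [x, y, z, w].
In Python, from bench import * gives the robot as it stands. The module is installed in compiled form; this text tells all that it offers.
- The arm moves only by the tool servo_tool, never from a script. Its arguments are lists of equal length, an entry for each row: "gripper": the closure, from -1 (fully open) to 1 (shut); "dp": the shift along the world's x, y, z in m, a list of three; "turn": the turn about the world's z in degrees. In form: {"gripper": [gripper, ...], "dp": [[x, y, z], ...], "turn": [turn, ...]}. A call has 1 to 12 rows; each row shifts and turns the pose as measured when the row begins; what a row does not reach is not made up. A row lasts 1/8 s, in which the tool goes at most 62.5 mm and 10.7 degrees, less where a joint would pass 70% of its speed; a pose out of reach is approached as far as the arm can. A call with a gripper value outside its range is refused whole. The fingers move at their own pace and stop on an object; "grip_force" is the grip in N (left out, the last holds). Time passes only in rows, so rows that do not move let the fingers close. It gives the time, the measured TCP pose, the force and the opening at its end, in the units of the state.
- state(): the state, without advancing time (a new reading comes with each control period).
- snapshot(name): name is "side" or "top"; returns (picture, depth): 480x640x3 uint8, red, green, blue; 480x640 float32, m along the optical axis (not along the pixel's ray), 0 where there is no reading.
- camera_params(name): a dict with "fx", "fy", "cx", "cy" (pixels), "distortion" ([k1, k2, p1, p2, k3] as OpenCV has them; the pictures are not rectified), "R" (3x3) and "t" (3): a world point X has camera coordinates R X + t. Camera axes: x right, y down, z forward; pixel columns grow to the right and rows downward; lengths in m; the calibration is good to about 2 mm. A picture is of the moment at which its call begins. camera_params takes no time and is no camera call.
- sign_off(): hands the job in, once; it reports no verdict.
Trained networks look in the newest picture that a camera, given by its name, has taken for a name from the list of things; names that differ only in an ending like _2 or _b are one class to them, and where a whole thing is asked for, a point or a joint stands for the part that bears it (a point fixed in the world has none). Each returns a list of dicts, best first, with "score" (0 to 1); they miss things now and then, are a little off and sometimes report something else, mostly with a low value. They report only what shows in the picture. A call takes as long as a camera call.
- masks_of(camera, thing): "pixels" (480x640 bool, what is visible of it) and "centre" ([column, row] in pixels, amid what is visible of it).
The state is a dict: "clock": time; "joint_positions": joint angles; "qvel": joint speeds; "effort": joint torques, N m; "tool_pos": TCP position; "eef_rot": TCP orientation; "wrist_force": force on the tool from outside, world axes, zero at the start; "torque": the same for the moment, N m; "grip_width": finger opening in m.
Only numpy, scipy, OpenCV 4.12 (cv2) and the standard library are available. Lean on these libraries where they do the work, as an engineer would, in place of code of your own. Each camera call takes 0.05 s, during which the arm holds its last target.

## Task

Put every copper rib electrode from the wooden rack away in the indexing magazine, each in a nest of its own. The turntable has been left between two holes, so first turn it by its plunger knob until the pin drops home and an empty nest stands in the loading gap; then, for each electrode, slide it down into the guides of the nest in the gap until it sits fully home, without forcing it, pull the plunger up, turn to the next hole and let the pin snap in. Finish with all electrodes under the keeper plate, the pin fully home and an empty nest in the gap, and do not disturb the oil can, the steel cup or the oil stone.

Things in the scene. Friction and masses are not known exactly. Their poses are not given: they have to be found in the camera images.
- magazine: Indexing magazine, fixed to the bench: dark base plate 280 x 280 mm, four pillars (16 mm) at its corners, and on them a flat aluminium keeper plate 280 x 280 x 6 mm (underside 113 mm above the bench), with a rectangular notch in its -x edge, the loading gap. Between them a turntable with five nests, 72 degrees apart. Origin: on the turntable's axis at bench height; z up.
- gap (a point): Middle of the loading gap, 100 mm from the axis on the magazine's -x side (the robot's side), at the keeper plate's top, 119 mm above the bench. The gap is 140 mm wide (along the magazine's y), open outward, and reaches inward to 64 mm from the axis. Nests can be loaded only here; elsewhere the keeper plate covers them, 5 mm over a seated electrode.
- axis (a point): Point on the turntable's vertical axis, on top of the steel index ring (122 mm across) on the keeper plate, 122 mm above the bench. A hub 28 mm across stands here up to 138 mm. Five index holes lie 50 mm from the axis, at 0, +-72 and +-144 degrees from the magazine's x axis.
- turntable (a joint): Turntable angle (rad), growing anticlockwise from above; may turn 400 degrees either way; friction 0.08 N m. The pin meets a hole at every multiple of 2 pi/5 = 1.257, and one nest then stands in the middle of the gap: nest_1 at 0, nest_5 at 1.257, nest_4 at 2.513, nest_3 at 3.770, nest_2 at 5.027 or -1.257. A pin home locks it within about 0.02 rad. It starts between -1.0 and -0.26.
- plunger (a joint): Lift of the spring plunger on the turntable's crank (m): 0 = pin home in an index hole (9 mm deep), 0.009 = pin riding on the ring between holes, 0.013 = upper stop. Lift above 0.0095 to turn out of a hole. The spring pushes down with 5 N (home) to 8 N (top). Pin 8 mm, round nose; holes 9.4 mm: it finds the hole from 2 mm aside when let go, or drops in as it is turned across.
- knob (a point): Middle of the black plunger knob, an upright cylinder 23 mm in diameter, 24 mm high (17 mm thick at its foot), on the crank arm above the index ring, 50 mm from the axis; 146 mm above the bench when home, rising with the plunger. Grip it from above, pull it straight up and carry it round the axis; it need not be twisted. The crank arm's top is 12 mm below this point.
- nest_1 (a point): Nest 1 on the turntable: where the centre of a seated electrode lies, 100 mm from the axis, 67 mm above the bench, 41 mm above the seat. Two upright black guides hold the blade's narrow edges in grooves 6.4 mm wide, 53 mm apart, with flared mouths 75 mm above the bench; the blade must be upright and radial. The middle 36 mm is open on both sides. Axes: the turntable's.
- nest_2 (a point): Nest 2 on the turntable: where the centre of a seated electrode lies, 100 mm from the axis, 67 mm above the bench, 41 mm above the seat. Two upright black guides hold the blade's narrow edges in grooves 6.4 mm wide, 53 mm apart, with flared mouths 75 mm above the bench; the blade must be upright and radial. The middle 36 mm is open on both sides. Axes: the turntable's.
- nest_3 (a point): Nest 3 on the turntable: where the centre of a seated electrode lies, 100 mm from the axis, 67 mm above the bench, 41 mm above the seat. Two upright black guides hold the blade's narrow edges in grooves 6.4 mm wide, 53 mm apart, with flared mouths 75 mm above the bench; the blade must be upright and radial. The middle 36 mm is open on both sides. Axes: the turntable's.
- nest_4 (a point): Nest 4 on the turntable: where the centre of a seated electrode lies, 100 mm from the axis, 67 mm above the bench, 41 mm above the seat. Two upright black guides hold the blade's narrow edges in grooves 6.4 mm wide, 53 mm apart, with flared mouths 75 mm above the bench; the blade must be upright and radial. The middle 36 mm is open on both sides. Axes: the turntable's.
- nest_5 (a point): Nest 5 on the turntable: where the centre of a seated electrode lies, 100 mm from the axis, 67 mm above the bench, 41 mm above the seat. Two upright black guides hold the blade's narrow edges in grooves 6.4 mm wide, 53 mm apart, with flared mouths 75 mm above the bench; the blade must be upright and radial. The middle 36 mm is open on both sides. Axes: the turntable's.
- electrode_1_mid (a point): Centre of rib electrode 1, if present: copper blade 50 mm wide (x axis), 4 mm thick (y), 60 mm high, with a steel holder block on top, 24 (x) x 12 (y) x 22 mm high; 82 mm in all, z up, 0.14 kg. The point is 41 mm above the lower edge, 19 mm below the holder's underside. Grip the holder across its 12 mm. Three or four stand in the rack, all alike; either way round is right.
- electrode_2_mid (a point): Centre of rib electrode 2, if present: copper blade 50 mm wide (x axis), 4 mm thick (y), 60 mm high, with a steel holder block on top, 24 (x) x 12 (y) x 22 mm high; 82 mm in all, z up, 0.14 kg. The point is 41 mm above the lower edge, 19 mm below the holder's underside. Grip the holder across its 12 mm. Three or four stand in the rack, all alike; either way round is right.
- electrode_3_mid (a point): Centre of rib electrode 3, if present: copper blade 50 mm wide (x axis), 4 mm thick (y), 60 mm high, with a steel holder block on top, 24 (x) x 12 (y) x 22 mm high; 82 mm in all, z up, 0.14 kg. The point is 41 mm above the lower edge, 19 mm below the holder's underside. Grip the holder across its 12 mm. Three or four stand in the rack, all alike; either way round is right.
- electrode_4_mid (a point): Centre of rib electrode 4, if present: copper blade 50 mm wide (x axis), 4 mm thick (y), 60 mm high, with a steel holder block on top, 24 (x) x 12 (y) x 22 mm high; 82 mm in all, z up, 0.14 kg. The point is 41 mm above the lower edge, 19 mm below the holder's underside. Grip the holder across its 12 mm. Three or four stand in the rack, all alike; either way round is right.
- rack: Loose wooden rack, 242 mm (its x axis) x 46 mm x 30 mm high, 0.9 kg, with four slots in one line, at x = -87, -29, 29 and 87 mm, each 53 x 6.4 mm and 22 mm deep (floor 8 mm up); the electrodes stand in them, blades along the rack. Origin: centre of its underside.
- oil_can: Green oil can, 64 mm in diameter, 146 mm high with its spout, standing on the bench; bystander. Origin: underside.
- steel_cup: Steel cup with sticks, 71 mm in diameter, 125 mm high, standing on the bench; bystander. Origin: underside.
- stone_dark: Dark oil stone, a bar 13 x 90 x 12 mm lying on the bench; bystander. Origin: underside.

How it is judged:
On the way, in this order (a step that is already met when the one before it is completed fails the run):
1. the pin is home in an index hole before any electrode has been brought to the magazine (value of joint plunger below 0.002 m and horizontal distance between each of electrode_1_mid, electrode_2_mid, electrode_3_mid, electrode_4_mid and axis above 0.15 m), for 0.2 s.
2. an electrode sits fully home in the nest in the loading gap, the pin still home (value of joint plunger below 0.002 m and ((height (world z) of electrode_1_mid below 0.07 m and angle between electrode_1_mid's own z axis and vertical below 0.12 rad and horizontal distance between electrode_1_mid and gap below 0.008 m) or (height (world z) of electrode_2_mid below 0.07 m and angle between electrode_2_mid's own z axis and vertical below 0.12 rad and horizontal distance between electrode_2_mid and gap below 0.008 m) or (height (world z) of electrode_3_mid below 0.07 m and angle between electrode_3_mid's own z axis and vertical below 0.12 rad and horizontal distance between electrode_3_mid and gap below 0.008 m) or (height (world z) of electrode_4_mid below 0.07 m and angle between electrode_4_mid's own z axis and vertical below 0.12 rad and horizontal distance between electrode_4_mid and gap below 0.008 m))), for 0.2 s.
3. a seated electrode has been indexed under the keeper plate and the pin is home again (value of joint plunger below 0.002 m and ((height (world z) of electrode_1_mid below 0.07 m and angle between electrode_1_mid's own z axis and vertical below 0.12 rad and x of electrode_1_mid in the frame of magazine above -0.045 m and horizontal distance between electrode_1_mid and axis below 0.108 m) or (height (world z) of electrode_2_mid below 0.07 m and angle between electrode_2_mid's own z axis and vertical below 0.12 rad and x of electrode_2_mid in the frame of magazine above -0.045 m and horizontal distance between electrode_2_mid and axis below 0.108 m) or (height (world z) of electrode_3_mid below 0.07 m and angle between electrode_3_mid's own z axis and vertical below 0.12 rad and x of electrode_3_mid in the frame of magazine above -0.045 m and horizontal distance between electrode_3_mid and axis below 0.108 m) or (height (world z) of electrode_4_mid below 0.07 m and angle between electrode_4_mid's own z axis and vertical below 0.12 rad and x of electrode_4_mid in the frame of magazine above -0.045 m and horizontal distance between electrode_4_mid and axis below 0.108 m))), for 0.2 s.
At the end, for the whole second after the job is handed in: Every electrode is seated in a nest (within 6 mm sideways of a nest point, at most 3 mm above it, within 0.12 rad of upright) and on the covered side (beyond -45 mm on the magazine's x axis), the plunger is below 2 mm in a hole, and the turntable is at rest (value of joint plunger below 0.002 m and velocity of joint turntable between -0.05 and 0.05 rad/s and angle between each of electrode_1_mid, electrode_2_mid, electrode_3_mid, electrode_4_mid's own z axis and vertical below 0.12 rad and ((horizontal distance between electrode_1_mid and nest_1 below 0.006 m and z of electrode_1_mid in the frame of nest_1 below 0.003 m) or (horizontal distance between electrode_1_mid and nest_2 below 0.006 m and z of electrode_1_mid in the frame of nest_2 below 0.003 m) or (horizontal distance between electrode_1_mid and nest_3 below 0.006 m and z of electrode_1_mid in the frame of nest_3 below 0.003 m) or (horizontal distance between electrode_1_mid and nest_4 below 0.006 m and z of electrode_1_mid in the frame of nest_4 below 0.003 m) or (horizontal distance between electrode_1_mid and nest_5 below 0.006 m and z of electrode_1_mid in the frame of nest_5 below 0.003 m)) and x of each of electrode_1_mid, electrode_2_mid, electrode_3_mid, electrode_4_mid in the frame of magazine above -0.045 m and ((horizontal distance between electrode_2_mid and nest_1 below 0.006 m and z of electrode_2_mid in the frame of nest_1 below 0.003 m) or (horizontal distance between electrode_2_mid and nest_2 below 0.006 m and z of electrode_2_mid in the frame of nest_2 below 0.003 m) or (horizontal distance between electrode_2_mid and nest_3 below 0.006 m and z of electrode_2_mid in the frame of nest_3 below 0.003 m) or (horizontal distance between electrode_2_mid and nest_4 below 0.006 m and z of electrode_2_mid in the frame of nest_4 below 0.003 m) or (horizontal distance between electrode_2_mid and nest_5 below 0.006 m and z of electrode_2_mid in the frame of nest_5 below 0.003 m)) and ((horizontal distance between electrode_3_mid and nest_1 below 0.006 m and z of electrode_3_mid in the frame of nest_1 below 0.003 m) or (horizontal distance between electrode_3_mid and nest_2 below 0.006 m and z of electrode_3_mid in the frame of nest_2 below 0.003 m) or (horizontal distance between electrode_3_mid and nest_3 below 0.006 m and z of electrode_3_mid in the frame of nest_3 below 0.003 m) or (horizontal distance between electrode_3_mid and nest_4 below 0.006 m and z of electrode_3_mid in the frame of nest_4 below 0.003 m) or (horizontal distance between electrode_3_mid and nest_5 below 0.006 m and z of electrode_3_mid in the frame of nest_5 below 0.003 m)) and ((horizontal distance between electrode_4_mid and nest_1 below 0.006 m and z of electrode_4_mid in the frame of nest_1 below 0.003 m) or (horizontal distance between electrode_4_mid and nest_2 below 0.006 m and z of electrode_4_mid in the frame of nest_2 below 0.003 m) or (horizontal distance between electrode_4_mid and nest_3 below 0.006 m and z of electrode_4_mid in the frame of nest_3 below 0.003 m) or (horizontal distance between electrode_4_mid and nest_4 below 0.006 m and z of electrode_4_mid in the frame of nest_4 below 0.003 m) or (horizontal distance between electrode_4_mid and nest_5 below 0.006 m and z of electrode_4_mid in the frame of nest_5 below 0.003 m))); the robot touches nothing.
It fails at once if an electrode is forced against the magazine with more than 50 N (contact force between any of electrode_1, electrode_2, electrode_3, electrode_4 and magazine above 50 N).
It fails at once if the oil can, steel cup or oil stone is pushed more than 30 mm or tipped over (distance of any of oil_can, steel_cup, stone_dark from where it was at the start of the episode above 0.03 m or angle between any of oil_can, steel_cup's own z axis and vertical above 0.5 rad).
Of electrode_1, electrode_2, electrode_3, electrode_4 only 3 to 4 are there at a start; the rules pass over those that are not, and their reading is None.
At some moment in a run one of rack may be knocked a few centimetres aside while the robot is not near it.
It also fails if it takes over 210 s, if anything falls off the work surface, if the arm or the gripper's body presses on something with over 40 N, if the wrist force passes 120 N, or if a joint passes its speed limit or range.

## Working session

There is one attempt and no reset: what is moved stays moved. The work goes in short steps, Python scripts to look and compute and a tool call to move; the robot and the scene stay as the last step left them, time stands still between calls to the robot, and variables do not carry over. Pictures are saved under pics/ and viewed, and the job is handed in when it is done.

Besides the shell and the picture viewer there is one more tool, called after ">>>" as a command line: name --pt "numbers of a row" for each row, then --argument value for the rest. servo_tool: Moves the arm, as the interface text tells. Its arguments: {"type":"object","properties":{"gripper":{"type":"array","items":{"type":"number"}},"dp":{"type":"array","items":{"type":"array","items":{"type":"number"}}},"turn":{"type":"array","items":{"type":"number"}},"grip_force":{"type":"number"}},"required":["gripper","dp","turn"]}

```bash
mkdir -p pics
python3 - <<'E'
from bench import *
import cv2,numpy as np
s=state(); print(s)
for n in("side","top"):
    p,d=snapshot(n); cv2.imwrite(f"pics/{n}0.png",p[:,:,::-1]); np.save(f"{n}0.npy",d)
    c=camera_params(n); print(n,c)
E
```

```text
{'clock': 0.0, 'joint_positions': array([ 1.11371450e+00,  2.91260636e-01, -1.54108709e-01,  1.12669301e+00,
       -4.23104046e-06,  1.43153997e+00]), 'qvel': array([ 1.58251880e-03,  5.85605680e-04, -8.16257920e-04, -8.07419753e-05,
        4.75198064e-04, -1.09716076e-03]), 'effort': array([-1.87057536e-03, -5.37145185e+01,  3.31370437e+01,  1.61069742e-02,
       -3.40562783e-04,  2.98155169e-05]), 'tool_pos': array([0.16383295, 0.49829461, 0.2003491 ]), 'eef_rot': array([ 0.5730331 ,  0.41418269, -0.41497233, -0.57261133]), 'wrist_force': array([-0.95324054,  0.08921339, -0.2838995 ]), 'torque': array([0.02899587, 0.06751654, 0.02008086]), 'grip_width': 0.08526397690662574}
side {'fx': 501.1929975721873, 'fy': 501.1929975721873, 'cx': 318.1782830022881, 'cy': 241.85241818196587, 'distortion': array([-0.06628746,  0.        ,  0.        ,  0.        ,  0.        ]), 'R': array([[ 0.99732755, -0.0726017 ,  0.00817011],
       [-0.02279416, -0.41545258, -0.90932919],
       [ 0.06941314,  0.90671283, -0.4159972 ]]), 't': array([-0.55089669,  0.12144349,  1.29164475])}
top {'fx': 556.3596565296568, 'fy': 556.3596565296568, 'cx': 322.52268470075757, 'cy': 241.91356825233845, 'distortion': array([-0.01089853,  0.        ,  0.        ,  0.        ,  0.        ]), 'R': array([[ 0.01676081, -0.99957065,  0.02403316],
       [-0.99402527, -0.01925104, -0.10743914],
       [ 0.10785567, -0.0220888 , -0.99392114]]), 't': array([-0.0524623 ,  0.5528928 ,  1.23378128])}
```

View pics/side0.png

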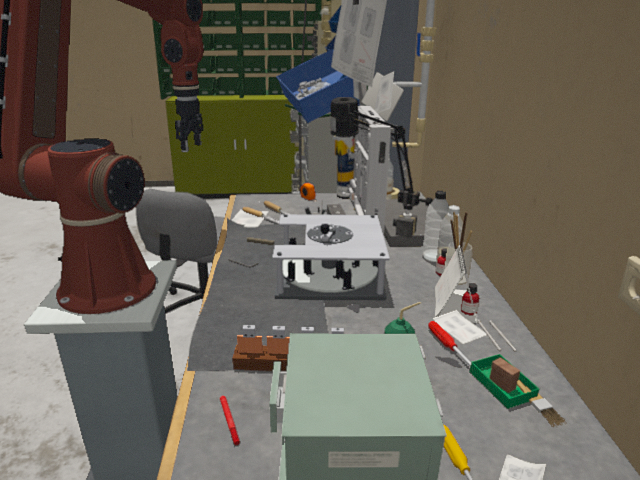

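View pics/top0.png

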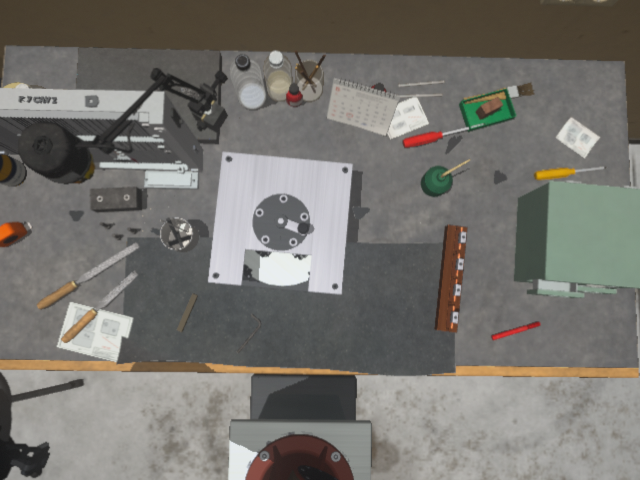

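The top view shows the magazine (plate around px 280,222, gap facing down, hub at 282,221, knob at about 305,228). The rack at (453,278) holds four electrodes, with the oil can at (437,181), cup at (177,233) and oil stone at (187,312).

```bash
cat > h.py <<'E'
from bench import *
import cv2,numpy as np
def ray(n,uv):
    c=camera_params(n);K=np.array([[c['fx'],0,c['cx']],[0,c['fy'],c['cy']],[0,0,1]])
    q=cv2.undistortPoints(np.array(uv,float).reshape(-1,1,2),K,c['distortion']).reshape(-1,2)
    d=np.c_[q,np.ones(len(q))]
    return -c['R'].T@c['t'], d@c['R']   # d rows: R^T d
def onz(n,uv,z):
    o,d=ray(n,uv); s=(z-o[2])/d[:,2]; return o+s[:,None]*d
def proj(n,X):
    c=camera_params(n);K=np.array([[c['fx'],0,c['cx']],[0,c['fy'],c['cy']],[0,0,1]])
    r,_=cv2.Rodrigues(c['R']);return cv2.projectPoints(np.array(X,float).reshape(-1,1,3),r,c['t'],K,c['distortion'])[0].reshape(-1,2)
def cloud(n,d,m):
    v,u=np.nonzero(m&(d>0)); o,r=ray(n,np.c_[u,v]); return o+r*d[v,u][:,None]
def crop(p,x0,y0,x1,y1,k,name):
    cv2.imwrite("pics/"+name,cv2.resize(p[y0:y1,x0:x1,::-1],None,fx=k,fy=k,interpolation=cv2.INTER_CUBIC))
E
python3 - <<'E'
from h import *
p=cv2.imread("pics/top0.png")[:,:,::-1]
crop(p,200,145,360,305,5,"c_mag.png"); crop(p,425,215,485,340,5,"c_rack.png")
p=cv2.imread("pics/side0.png")[:,:,::-1]
crop(p,220,180,400,360,4,"c_side.png")
for th in("magazine","knob","electrode_1_mid","rack","oil_can","steel_cup","stone_dark","turntable"):
    for m in masks_of("top",th):
        P=m["pixels"];v,u=np.nonzero(P);print(th,round(m["score"],2),np.round(m["centre"],1),P.sum(),u.min(),u.max(),v.min(),v.max())
E
```

```text
magazine 0.61 [281.4 222.3] 17516 208 351 151 294
knob 0.52 [302.9 225.3] 87 298 307 222 232
knob 0.19 [437.  182.7] 698 421 451 167 195
knob 0.16 [450.1 317. ] 167 446 456 305 326
electrode_1_mid 0.62 [451.5 315.9] 190 446 457 305 327
electrode_1_mid 0.54 [284.1 263.1] 2424 243 311 214 285
electrode_1_mid 0.42 [189.2 313.5] 243 177 196 293 331
rack 0.76 [446.8 277.7] 1559 434 466 225 330
oil_can 0.64 [438.5 181.8] 825 421 468 160 196
steel_cup 0.59 [176.7 235.3] 1007 160 197 217 250
steel_cup 0.35 [281.1 264.8] 2404 243 310 214 285
stone_dark 0.71 [189.5 309.9] 268 177 196 294 330
turntable 0.98 [283.4 261.1] 2390 243 310 215 285
```

View pics/c_mag.png

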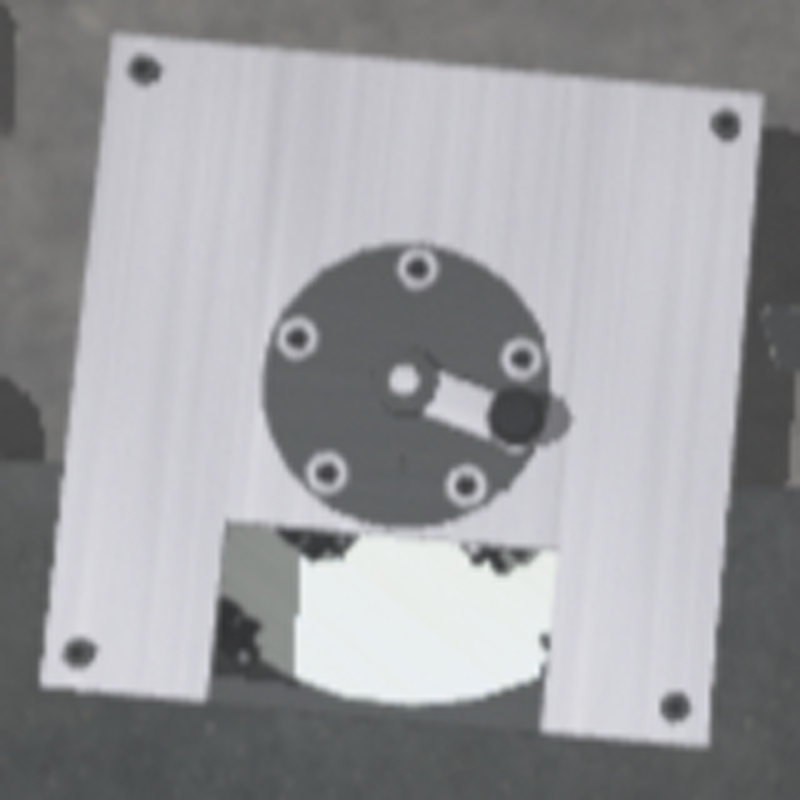

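View pics/c_rack.png

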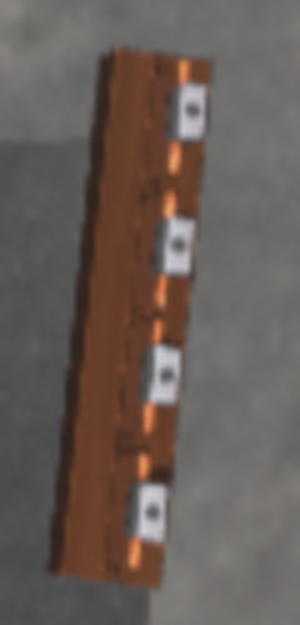

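View pics/c_side.png

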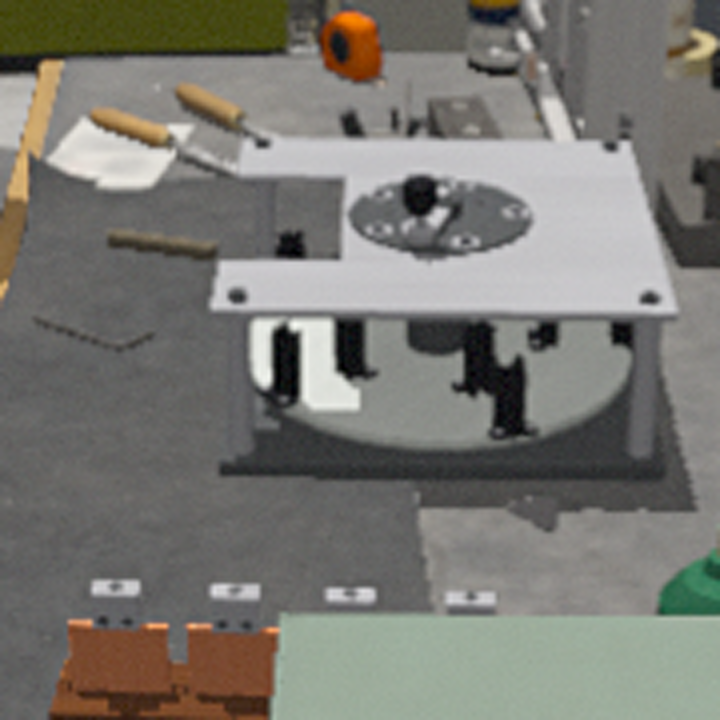

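```bash
cat > mag.py <<'E'
from h import *
from scipy.optimize import least_squares
f=lambda L:np.array(L,float)/5-0.4+np.array([200,145])
C=onz("top",f([(112,35),(763,94),(709,746),(41,686)]),.119)
H=onz("top",f([(417,268),(521,357),(466,485),(326,473),(297,338)]),.122)
B=onz("top",f([(145,69),(726,125),(676,707),(79,652)]),.120)
print("edges",[np.linalg.norm(C[i]-C[i-1]).round(4) for i in range(4)],"bolt",[np.linalg.norm(B[i]-B[i-1]).round(4) for i in range(4)])
print("C centre",C.mean(0),"B",B.mean(0))
a=np.radians([0,-72,-144,144,72])
def res(p):return np.r_[p[0]+.05*np.cos(a+p[2])-H[:,0],p[1]+.05*np.sin(a+p[2])-H[:,1]]
r=least_squares(res,[H[:,0].mean(),H[:,1].mean(),0]);print("holes",r.x,np.abs(r.fun).max())
e=C[1]-C[0];print("yaw edges",np.arctan2(e[1],e[0])+np.pi/2,[np.arctan2(*(C[1]-C[2])[[1,0]])])
K=onz("top",f([(517,416)]),.167)[0]
print("knob top z.167",K,"ang",np.degrees(np.arctan2(K[1]-r.x[1],K[0]-r.x[0])-r.x[2]),"rad",np.hypot(*(K[:2]-r.x[:2])))
d=np.load("top0.npy");v,u=228,303;print("depth knob pt",cloud("top",d,np.pad(np.ones((3,3),bool),((227,250),(302,335)))).round(3))
E
python3 mag.py
python3 - <<'E'
from h import *
f=lambda L:np.array(L,float)/5-0.4+np.array([425,215])
E=onz("top",f([(192,110),(178,243),(166,374),(153,511)]),.090); print(E.round(4)); print(np.linalg.norm(np.diff(E,axis=0),axis=1))
R=onz("top",f([(117,50),(213,60),(160,587),(53,573)]),.03);print(R.round(4))
d=np.load("top0.npy")
for x,y in [(438,181),(177,233),(187,312)]:
    print(onz("top",[(x,y)],.05).round(3), d[y,x])
E
```

```text
edges [np.float64(0.2794), np.float64(0.2802), np.float64(0.28), np.float64(0.2801)] bolt [np.float64(0.2501), np.float64(0.2496), np.float64(0.2497), np.float64(0.2505)]
C centre [0.58524435 0.04808003 0.119     ] B [0.58559444 0.04800524 0.12      ]
holes [ 0.58569188  0.04863093 -0.06932387] 0.00037030869468968053
yaw edges -0.06965792705449814 [np.float64(-0.06995316197708024)]
knob top z.167 [0.56696404 0.00066938 0.167     ] ang -107.3574976912438 rad 0.05148826526938238
depth knob pt [[ 0.568  0.003  0.17 ]
 [ 0.568  0.001  0.169]
 [ 0.568 -0.001  0.169]
 [ 0.567  0.003  0.166]
 [ 0.567  0.001  0.167]
 [ 0.566 -0.001  0.169]
 [ 0.565  0.003  0.164]
 [ 0.564  0.001  0.168]
 [ 0.564 -0.001  0.168]]
[[ 0.5649 -0.3475  0.09  ]
 [ 0.5066 -0.3407  0.09  ]
 [ 0.4498 -0.335   0.09  ]
 [ 0.3911 -0.3288  0.09  ]]
[0.05864995 0.05706779 0.05908677]
[[ 0.5993 -0.3298  0.03  ]
 [ 0.5956 -0.3741  0.03  ]
 [ 0.3559 -0.3474  0.03  ]
 [ 0.3614 -0.2991  0.03  ]]
[[ 0.696 -0.303  0.05 ]] 1.2475452
[[0.565 0.283 0.05 ]] 1.252618
[[0.391 0.253 0.05 ]] 1.258898
```

```bash
cat >> h.py <<'E'
from scipy.spatial.transform import Rotation as Ro
def yawx(q):
    x=Ro.from_quat(q).as_matrix()[:,0]; return np.degrees(np.arctan2(x[1],x[0]))
def st():
    s=state();print("t",round(s["clock"],2),"p",s["tool_pos"].round(4),"jaw",round(yawx(s["eef_rot"]),2),"tilt",np.degrees(np.arccos(-Ro.from_quat(s["eef_rot"]).as_matrix()[2,1])).round(2),"F",s["wrist_force"].round(1),"T",s["torque"].round(2),"w",round(s["grip_width"],4),"q6",s["joint_positions"].round(2));return s
E
python3 -c "
from h import *
st()"
```

```text
t 0.5 p [0.1641 0.4987 0.2009] jaw 71.79 tilt 0.0 F [-0.1 -0.2  0.7] T [-0.04  0.02 -0.  ] w 0.0851 q6 [ 1.11  0.29 -0.15  1.13 -0.    1.43]
```

>>> servo_tool --gripper '[-0.3, -0.3, -0.3, -0.3, -0.3, -0.3, -0.3, -0.3, -0.3, -0.3, -0.3, -0.3]' --pt "0.02 -0.02 0.04" --pt "0.036 -0.045 0" --pt "0.036 -0.045 0" --pt "0.036 -0.045 0" --pt "0.036 -0.045 0" --pt "0.036 -0.045 0" --pt "0.036 -0.045 0" --pt "0.036 -0.045 0" --pt "0.036 -0.045 0" --pt "0.036 -0.045 0" --pt "0.036 -0.045 0" --pt "0.02 -0.02 0" --turn '[3, 3, 3, 3, 2.2, 0, 0, 0, 0, 0, 0, 0]' --grip_force 40

```text
clock: 2.0
tool_pos: [0.5743, -0.0074, 0.2431]
eef_rot: [0.515, 0.488, -0.483, -0.513]
wrist_force: [0.2, 0.2, -0.1]
grip_width: 0.0556
```

```bash
python3 -c "
from h import *
st()
p,d=snapshot('top');crop(p,200,120,440,300,3,'k1.png')
p,d=snapshot('side');crop(p,200,120,440,300,3,'k1s.png')"
```

```text
t 2.0 p [ 0.5743 -0.0074  0.2431] jaw 86.73 tilt 0.42 F [ 0.2  0.2 -0.1] T [ 0.02  0.   -0.02] w 0.0556 q6 [-0.14  0.36  0.06  1.26  0.   -0.09]
```

>>> servo_tool --gripper '[-0.3, -0.3, -0.3, -0.3]' --pt "-0.007 0.009 -0.03" --pt "0 0 -0.035" --pt "0 0 0" --pt "0 0 0" --turn '[-0.7, 0, 0, 0]'

```text
clock: 2.6
tool_pos: [0.5669, 0.0033, 0.178]
eef_rot: [0.518, 0.485, -0.479, -0.516]
wrist_force: [1.0, -0.6, 0.3]
grip_width: 0.0555
```

```bash
python3 -c "
from h import *
st()
p,d=snapshot('side');crop(p,240,120,440,270,4,'k2s.png')"
```

```text
t 2.6 p [0.5669 0.0033 0.178 ] jaw 85.99 tilt 0.49 F [ 1.  -0.6  0.3] T [-0.05 -0.01 -0.01] w 0.0555 q6 [-0.13  0.38 -0.09  1.1   0.   -0.06]
```

View pics/k2s.png

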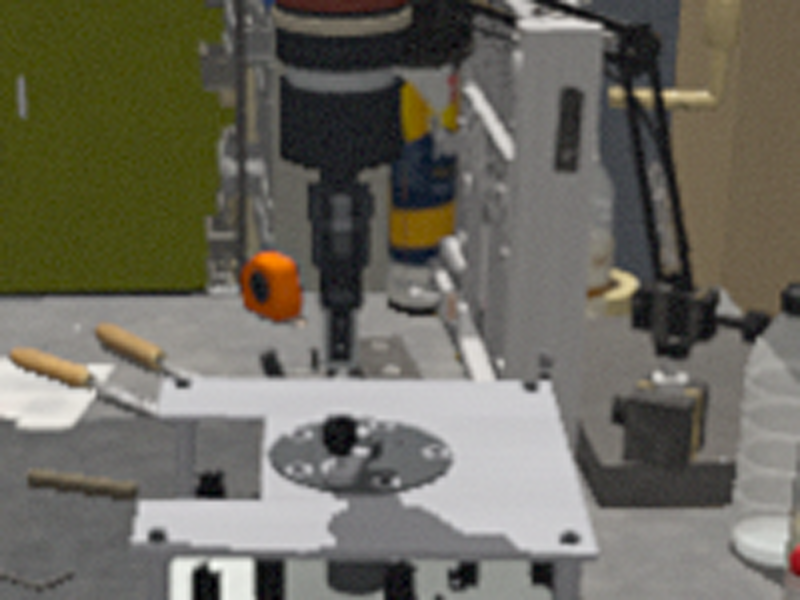

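The side view shows the fingers directly above the knob (both at crop column 340), so I'm going down and gripping it.

>>> servo_tool --gripper '[-0.3, -0.3, 0.9, 0.9, 0.9, 0.9]' --pt "0 -0.001 -0.028" --pt "0 0 0" --pt "0 0 0" --pt "0 0 0" --pt "0 0 0" --pt "0 0 0" --turn '[0, 0, 0, 0, 0, 0]'

```text
clock: 3.4
tool_pos: [0.5708, 0.0022, 0.1567]
eef_rot: [0.521, 0.487, -0.477, -0.513]
wrist_force: [0.1, 0.8, -0.8]
grip_width: 0.0046
```

```bash
python3 -c "
from h import *
st()"
```

```text
t 3.4 p [0.5708 0.0022 0.1567] jaw 86.02 tilt 1.02 F [ 0.1  0.8 -0.8] T [ 0.03  0.05 -0.01] w 0.0046 q6 [-0.13  0.39 -0.13  1.03  0.   -0.06]
```

```bash
python3 -c "
from h import *
p,d=snapshot('side');crop(p,240,120,440,270,4,'k3s.png')
p,d=snapshot('top');crop(p,220,140,380,260,5,'k3.png')"
```

```text
(no output)
```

View pics/k3s.png

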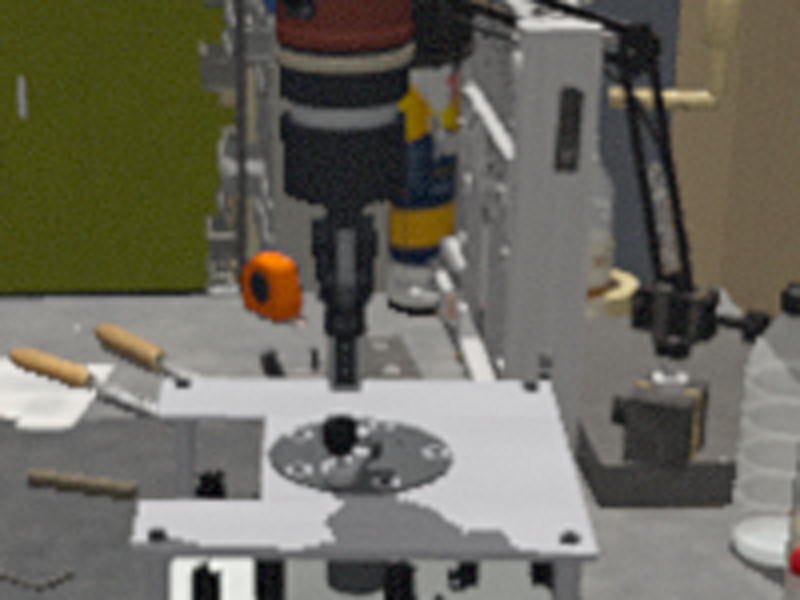

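View pics/k3.png

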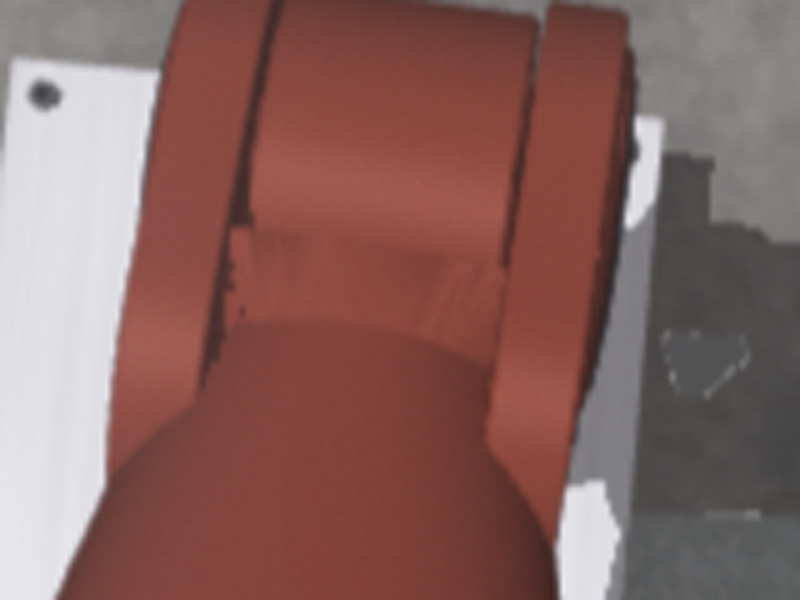

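```bash
python3 -c "
from h import *
s=st()
P=s['tool_pos']
a=proj('side',[P,[.5673,.0018,.167],[.5673,.0018,.155],[.5855,.0484,.138]]);print(a,(a-[240,120]+.4)*4)
d=snapshot('side')[1]
# depth at fingertip
for v in range(205,238,3): print(v, cloud('side',d,np.pad(np.ones((1,1),bool),((v,479-v),(325,639-325)))).round(3))
"
```

```text
t 3.5 p [0.5707 0.0022 0.1565] jaw 86.02 tilt 1.01 F [ 0.7  0.2 -0. ] T [ 0.03 -0.01  0.05] w 0.0041 q6 [-0.13  0.39 -0.13  1.03  0.   -0.06]
[[325.85836625 228.09456926]
 [324.57400558 224.35908209]
 [324.51031214 228.73956969]
 [329.82651851 227.6027323 ]] [[345.03346502 433.97827705]
 [339.89602231 419.03632838]
 [339.64124856 436.55827876]
 [360.90607404 432.01092919]]
205 [[ 0.567 -0.011  0.224]]
208 [[ 0.567 -0.011  0.216]]
211 [[ 0.567 -0.01   0.208]]
214 [[ 0.567 -0.009  0.199]]
217 [[ 0.567 -0.012  0.192]]
220 [[0.581 0.148 0.119]]
223 [[0.569 0.006 0.169]]
226 [[ 0.568 -0.004  0.165]]
229 [[ 0.567 -0.012  0.16 ]]
232 [[ 0.568 -0.011  0.151]]
235 [[0.569 0.    0.138]]
```

```bash
python3 -c "
from h import *
s=state();print(s['effort'],s['qvel'])
p,d=snapshot('side');cv2.imwrite('pics/f4.png',p[:,:,::-1])
for m in masks_of('side','knob'):
  print(m['score'],m['centre'])
"
```

```text
[ 4.43614059e-03 -5.98629820e+01  3.26267123e+01 -1.81436436e-01
  1.67959195e-02  1.87513460e-04] [-0.00037082  0.00377065 -0.00245648  0.00062338 -0.00115328 -0.00112101]
0.66 [324.1, 227.6]
0.5 [307.6, 332.6]
0.4 [330.4, 271.9]
```

View pics/f4.png

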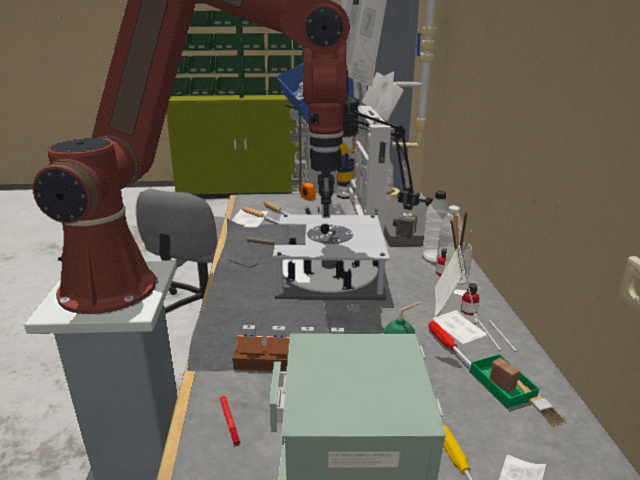

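```bash
python3 -c "
from h import *
print(proj('side',[[.1638,.4983,.2003],[.1638,.4983,.233]]))
d=np.load('side0.npy')
m=np.zeros((480,640),bool);m[95:175,170:210]=1
c=cloud('side',d,m);k=(c[:,1]>.3)&(c[:,1]<.7);print(c[k].min(0),c[k].max(0))
p=cv2.imread('pics/side0.png')[:,:,::-1];crop(p,140,60,260,180,5,'s0g.png')
d=snapshot('side')[1]
m=np.zeros((480,640),bool);m[130:222,300:350]=1
c=cloud('side',d,m);k=(c[:,1]>-.1)&(c[:,1]<.05)&(c[:,2]>.178);print(c[k].min(0),c[k].max(0));
for z in np.arange(.18,.26,.01):
  q=c[k&(abs(c[:,2]-z)<.005)]; print(z.round(2),len(q),q.mean(0).round(4) if len(q) else '', np.ptp(q,axis=0).round(3) if len(q) else '')
"
```

```text
[[192.37713193 160.94607185]
 [191.48943705 151.39272582]]
[0.12656994 0.41956728 0.24402408] [0.20213004 0.56568025 0.42245734]
[ 0.52725954 -0.06367676  0.18880027] [0.607162   0.04157218 0.41434695]
0.18 0  
0.19 18 [ 0.5689 -0.006   0.192 ] [0.02  0.007 0.006]
0.2 33 [ 0.5705 -0.0081  0.2005] [0.02  0.016 0.009]
0.21 34 [ 0.5685 -0.0089  0.2104] [0.02  0.015 0.01 ]
0.22 34 [ 0.5695 -0.0098  0.2207] [0.02  0.016 0.009]
0.23 8 [ 0.5646 -0.0069  0.2298] [0.016 0.03  0.008]
0.24 42 [ 0.5671 -0.0292  0.2398] [0.024 0.047 0.01 ]
0.25 28 [ 0.5656 -0.0338  0.2509] [0.029 0.037 0.009]
0.26 54 [ 0.5652 -0.0275  0.2598] [0.034 0.092 0.01 ]
```

View pics/s0g.png

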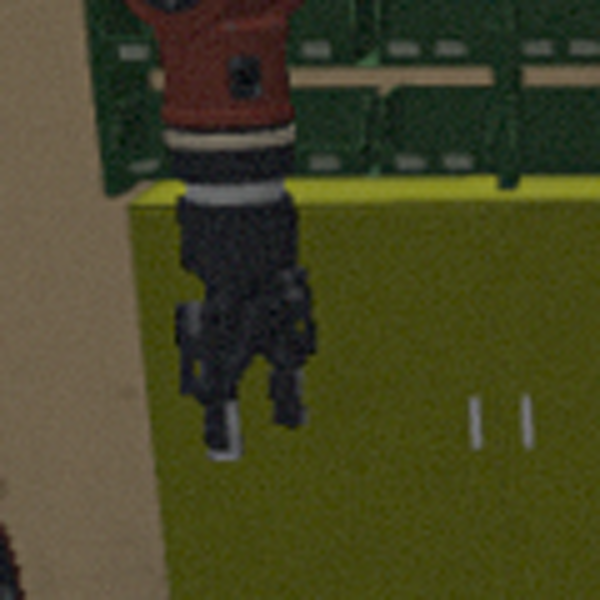

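>>> servo_tool --gripper '[-0.3, -0.3, -0.3, -0.3, -0.3]' --pt "0 0 0" --pt "0 0 0" --pt "-0.004 0 0" --pt "0 0 -0.015" --pt "0 0 0" --turn '[0, 0, 0, 0, 0]'

```text
clock: 4.32
tool_pos: [0.5658, 0.0023, 0.1397]
eef_rot: [0.52, 0.487, -0.478, -0.514]
wrist_force: [0.6, 0.2, -0.2]
grip_width: 0.0557
```

```bash
cat > fz.py <<'E'
from h import *
s=st()
d=snapshot('side')[1]
u,v=proj('side',[s['tool_pos']+[0,0,.03]])[0].astype(int)
m=np.zeros((480,640),bool);m[v-60:v+40,u-30:u+30]=1
c=cloud('side',d,m);P=s['tool_pos']
k=(np.abs(c-P)[:,:2].max(1)<.045)&(c[:,2]>P[2]-.01)&(c[:,2]<P[2]+.08);q=c[k];z=np.sort(q[:,2]);print(z[:30].round(3));lo=q[q[:,2]<z[0]+.03];print(lo.mean(0).round(4))
E
python3 fz.py
```

```text
t 4.33 p [0.5658 0.0023 0.1397] jaw 86.02 tilt 0.93 F [ 0.6  0.2 -0.2] T [ 0.    0.07 -0.04] w 0.0557 q6 [-0.13  0.39 -0.17  0.99  0.   -0.06]
[0.13  0.13  0.13  0.13  0.131 0.131 0.131 0.131 0.131 0.131 0.131 0.131
 0.132 0.132 0.132 0.132 0.132 0.132 0.133 0.133 0.133 0.133 0.133 0.133
 0.133 0.133 0.133 0.133 0.133 0.134]
[0.574  0.0073 0.1408]
```

>>> servo_tool --gripper '[-0.3, -0.3]' --pt "0.001 -0.001 -0.021" --pt "0 0 0" --turn '[0, 0]'

```text
clock: 4.62
tool_pos: [0.5677, 0.0012, 0.1194]
eef_rot: [0.521, 0.487, -0.477, -0.513]
wrist_force: [-0.6, -0.2, 0.3]
grip_width: 0.055
```

```bash
python3 -c "
from h import *
st()
p,d=snapshot('side');crop(p,270,150,390,250,6,'k5s.png')"
```

```text
t 4.62 p [0.5677 0.0012 0.1194] jaw 86.02 tilt 1.02 F [-0.6 -0.2  0.3] T [ 0.02 -0.01 -0.02] w 0.055 q6 [-0.13  0.41 -0.2   0.94  0.   -0.06]
```

View pics/k5s.png

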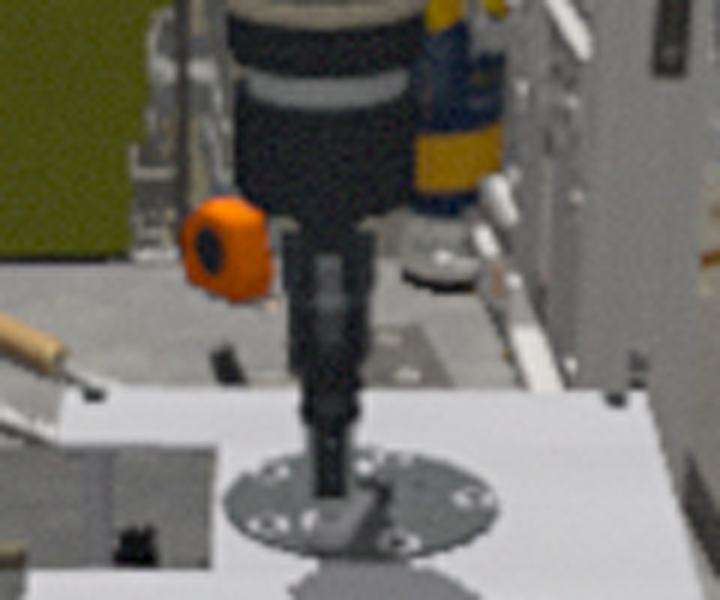

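The near finger now hides the knob, so the fingers straddle it. Real finger height is about 32 mm above the reported value. Closing now.

>>> servo_tool --gripper '[0.9, 0.9, 0.9, 0.9, 0.9, 0.9]' --pt "0 0 0" --pt "0 0 0" --pt "0 0 0" --pt "0 0 0" --pt "0 0 0" --pt "0 0 0" --turn '[0, 0, 0, 0, 0, 0]'

```text
clock: 5.42
tool_pos: [0.5695, 0.0014, 0.1224]
eef_rot: [0.522, 0.489, -0.476, -0.512]
wrist_force: [-0.9, 0.5, -1.7]
grip_width: 0.0208
```

```bash
python3 -c "
from h import *
st()"
```

```text
t 5.42 p [0.5695 0.0014 0.1224] jaw 86.05 tilt 1.27 F [-0.9  0.5 -1.7] T [ 0.05 -0.01  0.09] w 0.0208 q6 [-0.13  0.41 -0.19  0.95  0.   -0.06]
```

```bash
python3 -c "
import numpy as np
a=np.radians(np.linspace(-111.35,-76,6));P=.05*np.c_[np.cos(a),np.sin(a)];print(np.diff(P,axis=0).round(4),(P[-1]-P[0]).round(4))
for s in (-72,0,72,144,216):
  a=np.radians(s-3.99);print(s,(np.array([.5855,.0484])+.05*np.array([np.cos(a),np.sin(a)])).round(4))
"
```

```text
[[ 0.0059 -0.0019]
 [ 0.0061 -0.0011]
 [ 0.0062 -0.0004]
 [ 0.0062  0.0004]
 [ 0.0061  0.0011]] [ 0.0303 -0.0019]
-72 [ 5.976e-01 -1.000e-04]
0 [0.6354 0.0449]
72 [0.6042 0.0948]
144 [0.5472 0.0805]
216 [0.5431 0.0219]
```

>>> servo_tool --gripper '[0.9, 0.9, 0.9, 0.9, 0.9, 0.9]' --pt "0.006 -0.002 0" --pt "0.006 -0.001 0" --pt "0.006 0 0" --pt "0.006 0 0" --pt "0.006 0.001 0" --pt "0 0 0" --turn '[0, 0, 0, 0, 0, 0]'

```text
clock: 6.18
tool_pos: [0.5881, -0.0021, 0.122]
eef_rot: [0.518, 0.482, -0.483, -0.516]
wrist_force: [1.9, 2.1, 1.4]
grip_width: 0.0209
```

```bash
python3 -c "
from h import *
st()
p,d=snapshot('side');crop(p,270,150,390,250,6,'k6s.png')"
```

```text
t 6.17 p [ 0.5881 -0.0021  0.122 ] jaw 86.05 tilt 0.12 F [1.9 2.1 1.4] T [ 0.49 -0.51  0.05] w 0.0209 q6 [-0.13  0.46 -0.11  1.   -0.   -0.06]
```

View pics/k6s.png

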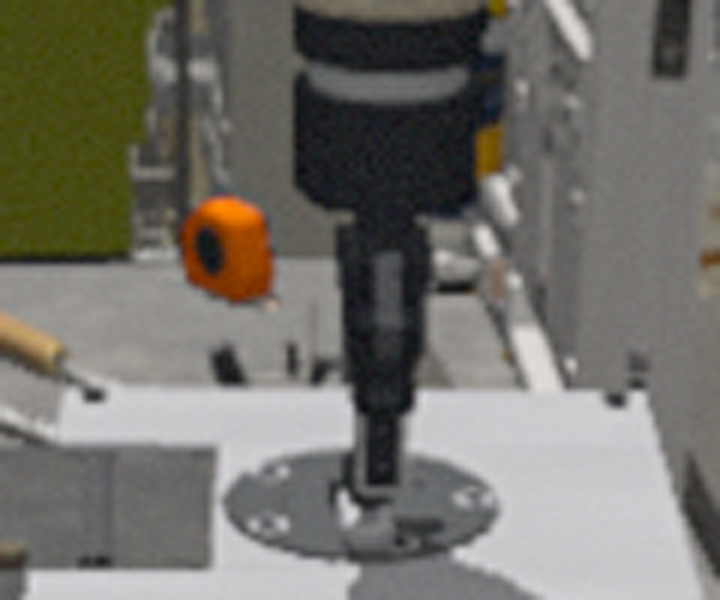

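>>> servo_tool --gripper '[0.9, 0.9, 0.9]' --pt "0.008 0.001 0" --pt "0.006 0.001 0" --pt "0 0 0" --turn '[0, 0, 0]'

```text
clock: 6.6
tool_pos: [0.5982, -0.0019, 0.1211]
eef_rot: [-0.517, -0.479, 0.486, 0.517]
wrist_force: [0.5, 0.6, 6.6]
grip_width: 0.0207
```

```bash
python3 -c "
from h import *
st()
p,d=snapshot('side');crop(p,270,150,390,250,6,'k7s.png')"
```

```text
t 6.6 p [ 0.5982 -0.0019  0.1211] jaw 86.02 tilt 0.54 F [0.5 0.6 6.6] T [ 0.1  -0.33  0.15] w 0.0207 q6 [-0.12  0.49 -0.07  1.02 -0.01 -0.05]
```

View pics/k7s.png

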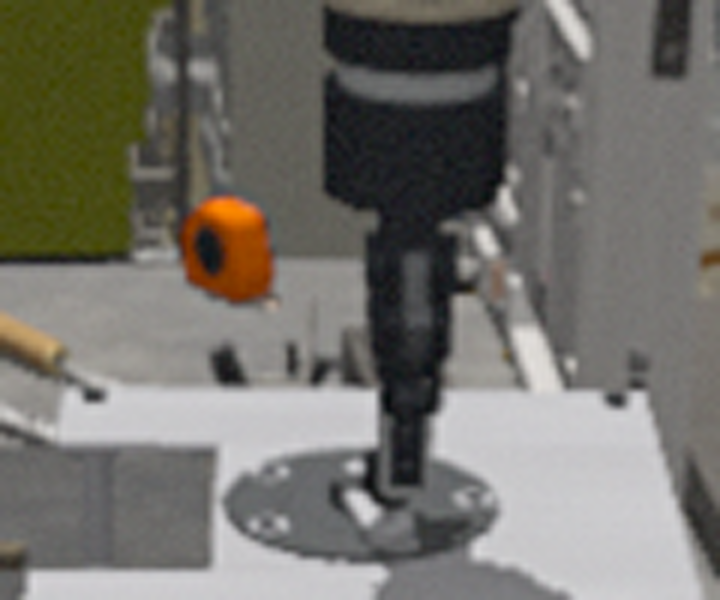

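>>> servo_tool --gripper '[-0.3, -0.3, -0.3, -0.3]' --pt "0 0 0" --pt "0 0 0" --pt "0 0 0.03" --pt "0 0 0.04" --turn '[0, 0, 0, 0]'

```text
clock: 7.15
tool_pos: [0.596, -0.0009, 0.19]
eef_rot: [-0.515, -0.478, 0.486, 0.519]
wrist_force: [-0.1, -0.3, 0.2]
grip_width: 0.0555
```

```bash
python3 -c "
from h import *
st()
p,d=snapshot('side');crop(p,270,150,390,250,6,'k8s.png')
for m in masks_of('side','knob')[:1]:
  print(m['score'],m['centre']); c=cloud('side',d,m['pixels']); print(c.min(0),c.max(0),np.median(c,0))
print(proj('side',[[.5976,-.0001,.158],[.5976,-.0001,.146],[.5976,-.0001,.167]]))
"
```

```text
t 7.15 p [ 0.596  -0.0009  0.19  ] jaw 86.03 tilt 0.73 F [-0.1 -0.3  0.2] T [-0.02 -0.04 -0.01] w 0.0555 q6 [-0.12  0.44  0.05  1.18 -0.01 -0.05]
0.54 [308.5, 330.1]
[ 0.49487074 -0.35045822  0.0838866 ] [ 0.51653596 -0.33385572  0.09339134] [ 0.50577085 -0.34459071  0.08996946]
[[336.52762048 227.69203939]
 [336.41753169 232.04521837]
 [336.61063139 224.40486354]]
```

View pics/k8s.png

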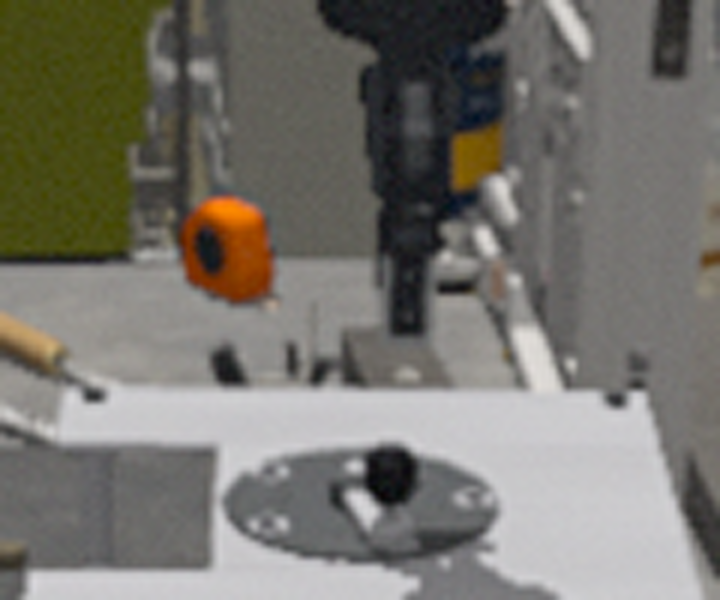

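```bash
python3 -c "
from h import *
s=st()
P=s['tool_pos'];print((proj('side',[P+[0,0,.03]])-[270,150]+.4)*6)
p,d=snapshot('side');
m=np.zeros((480,640),bool);m[170:207,325:350]=1
c=cloud('side',d,m);k=(abs(c[:,1]-P[1])<.07);c=c[k]
for z in np.arange(.21,.27,.01):
  q=c[abs(c[:,2]-z)<.005]
  if len(q): print(z.round(2),len(q),q.mean(0).round(4),q.min(0).round(4),q.max(0).round(4))
m=np.zeros((480,640),bool);m[222:236,328:344]=1
c=cloud('side',d,m);k=(c[:,2]>.14)&(c[:,2]<.18)&(c[:,1]<.03);c=c[k];print('knob',len(c),c.min(0).round(4),c.max(0).round(4),c.mean(0).round(4))
p,d=snapshot('top')
crop(p,240,160,340,260,7,'t8.png')
"
```

```text
t 7.25 p [ 0.599  -0.0012  0.194 ] jaw 86.03 tilt 0.36 F [ 2.4 -0.6  0.7] T [-0.01 -0.06 -0.02] w 0.0557 q6 [-0.12  0.44  0.05  1.18 -0.01 -0.05]
[[408.8973554  322.14950013]]
0.23 16 [ 0.5972 -0.0297  0.2327] [ 0.5883 -0.0365  0.2301] [0.6079 0.0277 0.2347]
0.24 37 [ 0.5973 -0.0309  0.2409] [ 0.5885 -0.0439  0.2352] [0.6078 0.0316 0.2446]
0.25 33 [ 0.5968 -0.0348  0.2504] [ 0.5879 -0.0465  0.2462] [0.6075 0.0277 0.2546]
0.26 49 [ 0.5988 -0.0199  0.2608] [ 0.5877 -0.0484  0.2551] [0.612  0.0309 0.2649]
0.27 30 [ 0.5984 -0.0144  0.2677] [ 0.5856 -0.045   0.2651] [0.6115 0.038  0.2715]
knob 90 [ 0.5825 -0.0159  0.14  ] [0.6038 0.0107 0.169 ] [ 0.593  -0.0067  0.1581]
```

View pics/t8.png

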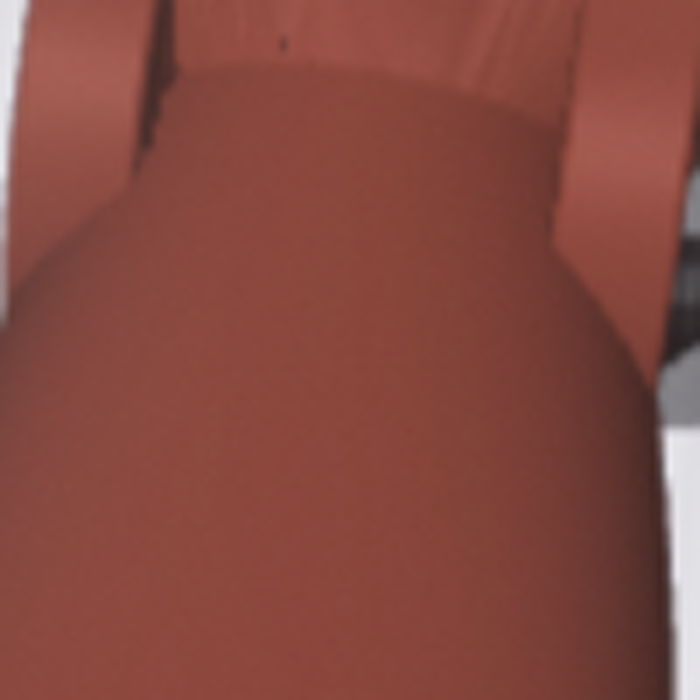

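>>> servo_tool --gripper '[-0.3, -0.3, -0.3, -0.3, 0.9, 0.9, 0.9, 0.9]' --pt "-0.006 0 -0.03" --pt "0 0 -0.035" --pt "0 0 -0.012" --pt "0 0 0" --pt "0 0 0" --pt "0 0 0" --pt "0 0 0" --pt "0 0 0" --turn '[0, 0, 0, 0, 0, 0, 0, 0]'

```text
clock: 8.35
tool_pos: [0.59, -0.0011, 0.1105]
eef_rot: [-0.516, -0.479, 0.486, 0.519]
wrist_force: [-0.3, -1.0, -4.4]
grip_width: 0.0215
```

```bash
python3 -c "
from h import *
st()"
```

```text
t 8.35 p [ 0.59   -0.0011  0.1105] jaw 86.02 tilt 0.66 F [-0.3 -1.  -4.4] T [-0.04 -0.01  0.06] w 0.0215 q6 [-0.12  0.48 -0.11  0.99 -0.01 -0.05]
```

>>> servo_tool --gripper '[0.9, 0.9, 0.9]' --pt "0.006 0.001 0" --pt "0 0 0" --pt "0 0 0" --turn '[0, 0, 0]'

```text
clock: 8.72
tool_pos: [0.5926, -0.0007, 0.1087]
eef_rot: [-0.514, -0.476, 0.488, 0.52]
wrist_force: [0.1, -1.1, -4.5]
grip_width: 0.0211
```

```bash
python3 -c "
from h import *
st()"
```

```text
t 8.72 p [ 0.5926 -0.0007  0.1087] jaw 86.01 tilt 1.07 F [ 0.1 -1.1 -4.5] T [-0.09 -0.03  0.07] w 0.0211 q6 [-0.12  0.5  -0.09  1.   -0.01 -0.05]
```

>>> servo_tool --gripper '[0.9, 0.9, 0.9]' --pt "0.005 0.001 0.001" --pt "0.0 0 0" --pt "0 0 0" --turn '[0, 0, 0]'

```text
clock: 9.1
tool_pos: [0.5957, -0.0001, 0.1088]
eef_rot: [-0.514, -0.475, 0.489, 0.521]
wrist_force: [-1.8, -2.5, -6.7]
grip_width: 0.0211
```

```bash
python3 -c "
from h import *
st()
p,d=snapshot('side');crop(p,270,150,390,250,6,'k9s.png')"
```

```text
t 9.1 p [ 5.957e-01 -1.000e-04  1.088e-01] jaw 85.99 tilt 1.29 F [-1.8 -2.5 -6.7] T [-0.26  0.31 -0.03] w 0.0211 q6 [-0.12  0.5  -0.08  1.01 -0.01 -0.05]
```

View pics/k9s.png

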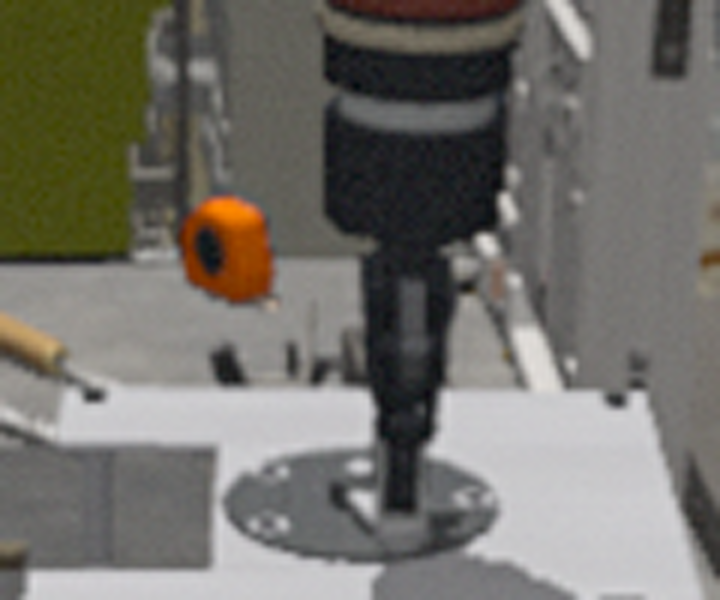

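>>> servo_tool --gripper '[-0.3, -0.3, -0.3, -0.3]' --pt "0 0 0" --pt "0 0 0.01" --pt "0 0 0.03" --pt "0 0 0.03" --turn '[0, 0, 0, 0]'

```text
clock: 9.65
tool_pos: [0.5972, 0.0007, 0.1829]
eef_rot: [-0.514, -0.477, 0.488, 0.52]
wrist_force: [-0.0, 0.2, -0.2]
grip_width: 0.0558
```

```bash
cat > knob.py <<'E'
from h import *
import sys
s=st()
p,d=snapshot('side');crop(p,270,150,390,250,6,sys.argv[1])
ang=float(sys.argv[2])-3.99
e=np.array([.5855,.0484,0])+.05*np.array([np.cos(np.radians(ang)),np.sin(np.radians(ang)),0])
for z in(.146,.155):print('exp',z,proj('side',[e+[0,0,z]]).round(1),((proj('side',[e+[0,0,z]])-[270,150]+.4)*6).round(0))
u,v=proj('side',[e+[0,0,.15]])[0].astype(int)
m=np.zeros((480,640),bool);m[v-12:v+12,u-12:u+12]=1
c=cloud('side',d,m);g=p[m&(d>0)].astype(int).max(1)<60
c=c[g&(c[:,2]>.137)&(c[:,2]<.2)&(c[:,1]<e[1]+.03)];print('knob',len(c),c.min(0).round(4),c.max(0).round(4),'exp',e.round(4),'z98',np.percentile(c[:,2],95).round(4))
E
python3 knob.py k10.png -72
```

```text
t 9.65 p [0.5972 0.0007 0.1829] jaw 86.02 tilt 1.06 F [-0.   0.2 -0.2] T [ 0.03 -0.05  0.04] w 0.0558 q6 [-0.12  0.45  0.04  1.18 -0.01 -0.05]
exp 0.146 [[336.4 232. ]] [[401. 495.]]
exp 0.155 [[336.5 228.8]] [[401. 475.]]
knob 67 [ 0.5883 -0.0143  0.1372] [0.6069 0.0009 0.1607] exp [ 5.976e-01 -1.000e-04  0.000e+00] z98 0.1601
```

View pics/k10.png

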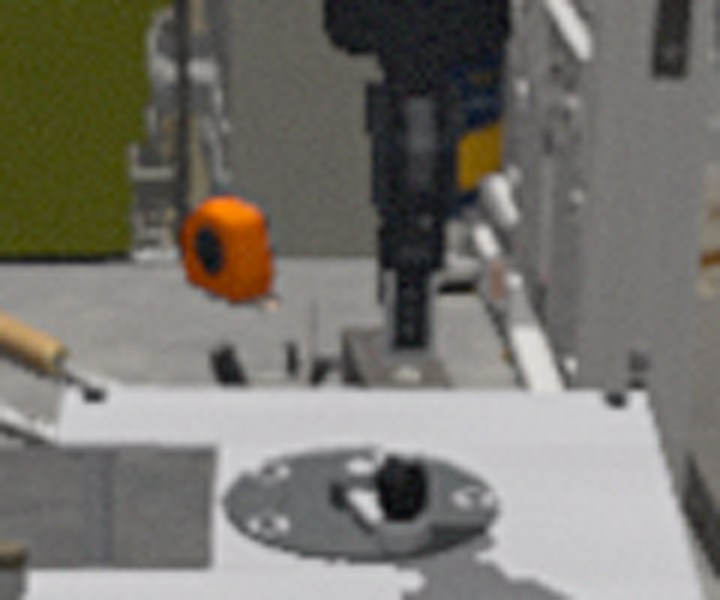

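Pin is home: the knob sits at crop (402,489), its top is at z≈0.160 (0.169 before), and its position matches the expected hole. Next, over to the rack.

>>> servo_tool --gripper '[-0.5, -0.5, -0.5, -0.5, -0.5, -0.5, -0.5, -0.5, -0.5]' --pt "-0.03 -0.05 0.01" --pt "-0.03 -0.05 0" --pt "-0.03 -0.05 0" --pt "-0.03 -0.05 0" --pt "-0.03 -0.05 0" --pt "-0.03 -0.05 0" --pt "-0.025 -0.03 0" --pt "0 0 0" --pt "0 0 0" --turn '[-1, -1.3, 0, 0, 0, 0, 0, 0, 0]'

```text
clock: 10.82
tool_pos: [0.3946, -0.3407, 0.2107]
eef_rot: [0.533, 0.471, -0.473, -0.519]
wrist_force: [-0.1, -0.6, -0.4]
grip_width: 0.0641
```

```bash
cat > look.py <<'E'
from h import *
import sys
s=st()
for n,b in(("side",(225,310,365,380)),("top",(420,205,490,345))):
    p,d=snapshot(n);crop(p,*b,5 if n=="side" else 4,sys.argv[1]+n+".png");np.save(n+"L.npy",d);cv2.imwrite(n+"L.png",p)
for m in masks_of("top","electrode_1_mid")+masks_of("top","rack"): 
    P=m["pixels"];v,u=np.nonzero(P);print(round(m["score"],2),np.round(m["centre"],1),u.min(),u.max(),v.min(),v.max())
E
python3 look.py e1
```

```text
t 10.82 p [ 0.3946 -0.3407  0.2107] jaw 83.8 tilt 1.17 F [-0.1 -0.6 -0.4] T [-0.01  0.02 -0.01] w 0.0641 q6 [-0.85  0.26 -0.17  1.12 -0.   -0.74]
0.49 [453.1 317.8] 446 456 305 327
0.95 [446.3 279.9] 434 467 224 332
```

View pics/e1top.png

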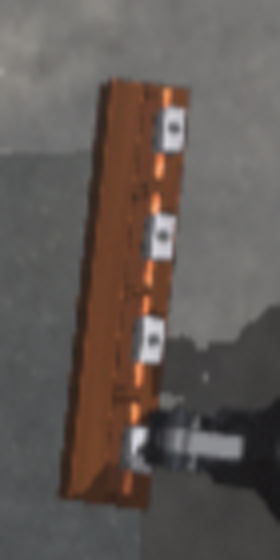

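View pics/e1side.png

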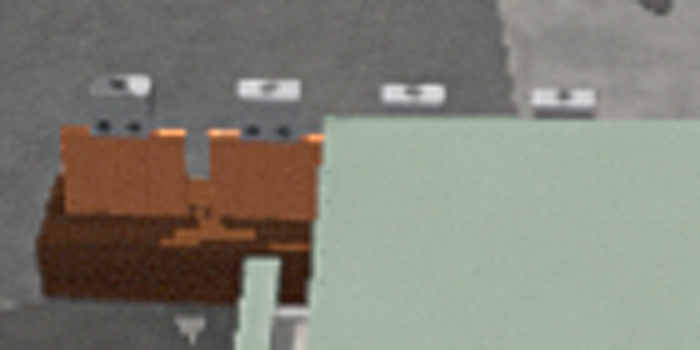

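>>> servo_tool --gripper '[-0.5, -0.5, -0.5, -0.5, -0.5, -0.5]' --pt "-0.003 0.012 -0.03" --pt "0 0 -0.045" --pt "0 0 -0.045" --pt "0 0 -0.03" --pt "0 0 0" --pt "0 0 0" --turn '[0, 0, 0, 0, 0, 0]'

```text
clock: 11.78
tool_pos: [0.3957, -0.3245, 0.0581]
eef_rot: [0.532, 0.474, -0.476, -0.516]
wrist_force: [0.4, -0.2, 0.5]
grip_width: 0.0644
```

```bash
python3 look.py e2
```

```text
t 11.78 p [ 0.3957 -0.3245  0.0581] jaw 84.37 tilt 1.31 F [ 0.4 -0.2  0.5] T [0.04 0.01 0.01] w 0.0644 q6 [-0.83  0.38 -0.44  0.73 -0.   -0.73]
0.66 [446.5 274. ] 434 466 225 330
0.44 [460.3 238.6] 454 465 228 250
```

View pics/e2side.png

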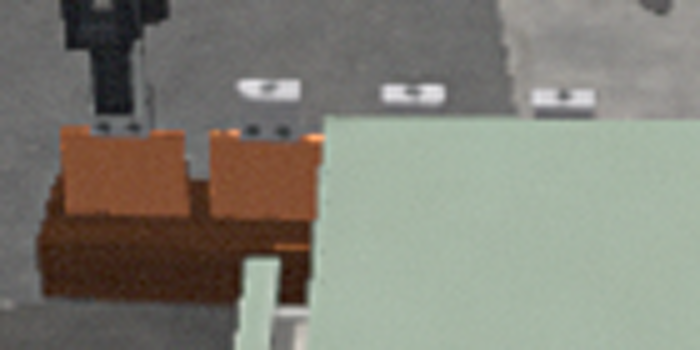

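```bash
python3 -c "
from h import *
P=state()['tool_pos']
f=lambda X:((proj('side',[X])-[225,310]+.4)*5).round(0)
print('blade top front L,R',f([.3916-.025,-.327,.068]),f([.3916+.025,-.332,.068]))
print('holder top',f([.3916,-.3287,.09]))
print('TCP true +-',f(P+[0,0,.032]),f(P+[0,-.037,.037]),f(P+[-.011,-.037,.037]),f(P+[.011,-.037,.037]))
d=np.load('sideL.npy')
m=np.zeros((480,640),bool);m[310:333,236:258]=1
c=cloud('side',d,m);c=c[(abs(c[:,1]+.36)<.05)&(c[:,2]>.08)];
for z in np.arange(.09,.16,.01):
  q=c[abs(c[:,2]-z)<.005]
  if len(q): print(z.round(2),len(q),q.min(0).round(4),q.max(0).round(4))
"
```

```text
blade top front L,R [[ 63. 132.]] [[189. 135.]]
holder top [[123.  86.]]
TCP true +- [[134.  80.]] [[129. 124.]] [[100. 125.]] [[158. 123.]]
0.09 3 [ 0.4008 -0.3271  0.0878] [ 0.4009 -0.3238  0.0906]
0.1 16 [ 0.3803 -0.368   0.0993] [ 0.4028 -0.3554  0.1048]
0.11 51 [ 0.3805 -0.3701  0.1052] [ 0.4029 -0.357   0.1142]
0.12 56 [ 0.3808 -0.3712  0.1151] [ 0.402  -0.3573  0.1249]
0.13 39 [ 0.3816 -0.3715  0.125 ] [ 0.4023 -0.3568  0.1329]
0.14 7 [ 0.3839 -0.3655  0.1355] [ 0.4032 -0.3522  0.1445]
0.15 112 [ 0.377  -0.3884  0.1452] [ 0.4031 -0.3577  0.1549]
0.16 30 [ 0.376  -0.391   0.1551] [ 0.4009 -0.3767  0.1642]
```

>>> servo_tool --gripper '[-0.5, -0.5, -0.5]' --pt "0 -0.004 -0.015" --pt "0 0 -0.014" --pt "0 0 0" --turn '[-0.5, 0, 0]'

```text
clock: 12.35
tool_pos: [0.3959, -0.3298, 0.0279]
eef_rot: [0.535, 0.471, -0.473, -0.517]
wrist_force: [0.1, -0.6, -0.6]
grip_width: 0.0642
```

```bash
python3 look.py e3
```

```text
t 12.35 p [ 0.3959 -0.3298  0.0279] jaw 83.77 tilt 1.45 F [ 0.1 -0.6 -0.6] T [0.07 0.02 0.03] w 0.0642 q6 [-0.83  0.42 -0.47  0.66 -0.   -0.73]
0.23 [282.1 221.7] 208 351 151 294
0.87 [447.1 273.2] 434 467 224 332
```

View pics/e3side.png

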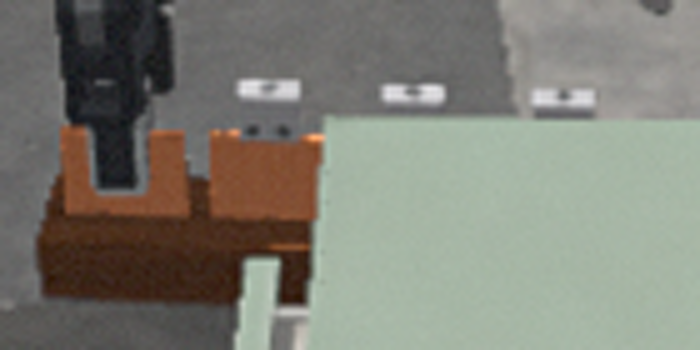

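>>> servo_tool --gripper '[0.9, 0.9, 0.9, 0.9, 0.9]' --pt "0 0 0" --pt "0 0 0" --pt "0 0 0" --pt "0 0 0" --pt "0 0 0" --turn '[0, 0, 0, 0, 0]'

```text
clock: 13.18
tool_pos: [0.3973, -0.3308, 0.0303]
eef_rot: [0.536, 0.472, -0.473, -0.516]
wrist_force: [-0.1, 0.2, -0.3]
grip_width: 0.0111
```

```bash
cat >> h.py <<'E'
_st=st
def st():
    s=_st();y=Ro.from_quat(s["eef_rot"]).as_matrix()[:,1];print("toolY",np.degrees(y[:2]).round(2));return s
E
python3 -c "
from h import *
st()"
```

```text
t 13.18 p [ 0.3973 -0.3308  0.0303] jaw 83.8 tilt 1.67 F [-0.1  0.2 -0.3] T [ 0.07 -0.07 -0.  ] w 0.0111 q6 [-0.83  0.42 -0.46  0.66 -0.   -0.73]
toolY [ 1.02 -1.32]
```

>>> servo_tool --gripper '[0.9, 0.9, 0.9, 0.9, 0.9, 0.9]' --pt "0 0 0.02" --pt "0 0 0.035" --pt "0 0 0.045" --pt "0 0 0.04" --pt "0 0 0" --pt "0 0 0" --turn '[0, 0, 0, 0, 0, 0]'

```text
clock: 13.92
tool_pos: [0.3955, -0.3295, 0.1725]
eef_rot: [0.535, 0.471, -0.473, -0.517]
wrist_force: [-0.5, -0.1, -1.3]
grip_width: 0.0114
```

```bash
python3 -c "
from h import *
st()
p,d=snapshot('side');crop(p,200,230,360,370,5,'e4.png');np.save('e4.npy',d)"
```

```text
t 13.93 p [ 0.3955 -0.3295  0.1725] jaw 83.79 tilt 1.46 F [-0.5 -0.1 -1.3] T [-0.02  0.01 -0.  ] w 0.0114 q6 [-0.83  0.27 -0.26  1.02 -0.   -0.73]
toolY [ 0.84 -1.19]
```

View pics/e4.png

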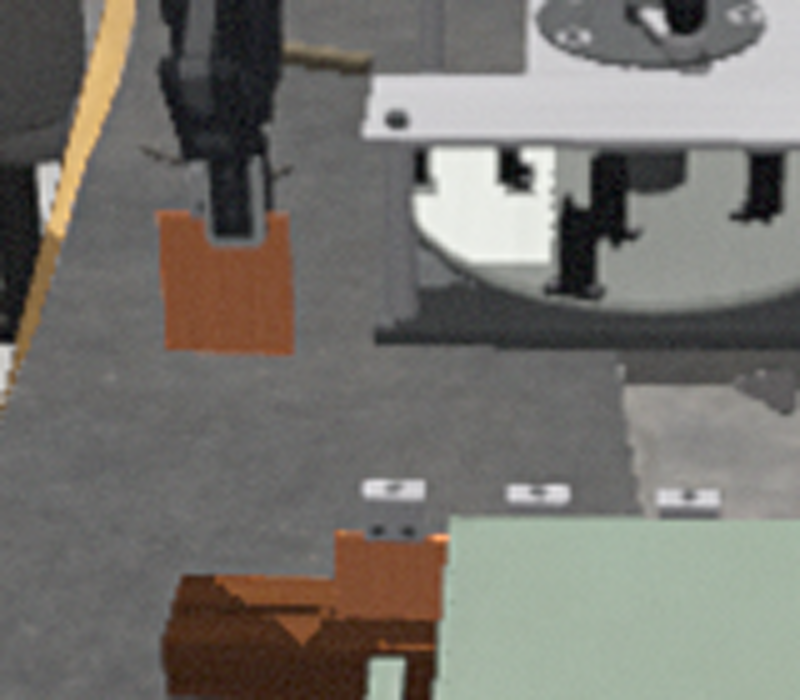

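>>> servo_tool --gripper '[0.9, 0.9, 0.9, 0.9, 0.9, 0.9, 0.9, 0.9, 0.9, 0.9]' --pt "0.01 0.03 0.005" --pt "0.012 0.048 0" --pt "0.012 0.048 0" --pt "0.012 0.048 0" --pt "0.012 0.048 0" --pt "0.012 0.048 0" --pt "0.012 0.048 0" --pt "0.01 0.03 0" --pt "0 0 0" --pt "0 0 0" --turn '[0.7, 0.7, 0.7, 0, 0, 0, 0, 0, 0, 0]'

```text
clock: 15.22
tool_pos: [0.4819, 0.0307, 0.1649]
eef_rot: [0.521, 0.478, -0.486, -0.514]
wrist_force: [-0.2, -0.2, -2.7]
grip_width: 0.0113
```

```bash
python3 -c "
from h import *
st()"
```

```text
t 15.22 p [0.4819 0.0307 0.1649] jaw 85.86 tilt 0.85 F [-0.2 -0.2 -2.7] T [-0.04 -0.    0.01] w 0.0113 q6 [-0.08  0.24 -0.32  1.01 -0.01 -0.  ]
toolY [-0.13 -0.84]
```

>>> servo_tool --gripper '[0.9, 0.9, 0.9, 0.9]' --pt "0.01 0.022 0" --pt "0 0 0" --pt "0 0 0" --pt "0 0 0" --turn '[0, 0, 0, 0]'

```text
clock: 15.72
tool_pos: [0.4904, 0.0491, 0.1634]
eef_rot: [0.522, 0.475, -0.486, -0.516]
wrist_force: [0.0, 0.3, -1.2]
grip_width: 0.0112
```

```bash
cat > place.py <<'E'
from h import *
import sys
s=st()
p,d=snapshot('side');crop(p,245,170,375,300,5,sys.argv[1]+'s.png');np.save('pl.npy',d);cv2.imwrite('pl.png',p[:,:,::-1])
hsv=cv2.cvtColor(p,cv2.COLOR_RGB2HSV)
m=(hsv[...,1]>120)&(hsv[...,0]<16)&(d>0)
P=s['tool_pos'];c=cloud('side',d,m);c=c[(abs(c-P)[:,:2].max(1)<.05)]
print('blade n',len(c))
zs=np.percentile(c[:,2],[1,99]);print('z',zs.round(4))
for z in np.arange(zs[0]+.004,zs[1],.01):
    q=c[abs(c[:,2]-z)<.005]; x=np.percentile(q[:,0],[1,99]);print(z.round(3),x.round(4),'mid',x.mean().round(4),'y',np.median(q[:,1]).round(4), 'slope', np.polyfit(q[:,0],q[:,1],1)[0].round(3))
p,d=snapshot('top');crop(p,225,205,345,305,6,sys.argv[1]+'t.png')
E
python3 place.py p1
```

```text
t 15.72 p [0.4904 0.0491 0.1634] jaw 85.58 tilt 0.95 F [ 0.   0.3 -1.2] T [-0.    0.01  0.01] w 0.0112 q6 [-0.04  0.26 -0.3   1.02 -0.02  0.04]
toolY [-0.31 -0.9 ]
blade n 3751
z [0.1491 0.6813]
0.153 [0.4602 0.5045] mid 0.4823 y 0.0493 slope -0.074
0.163 [0.4605 0.5047] mid 0.4826 y 0.0487 slope -0.019
0.173 [0.4606 0.5047] mid 0.4827 y 0.0494 slope -0.097
0.183 [0.4609 0.5048] mid 0.4828 y 0.0487 slope -0.073
0.193 [0.461  0.5048] mid 0.4829 y 0.0496 slope -0.055
0.203 [0.4614 0.5031] mid 0.4822 y 0.0501 slope 0.016Traceback (most recent call last):
  File "place.py", line 11, in <module>
    q=c[abs(c[:,2]-z)<.005]; x=np.percentile(q[:,0],[1,99]);print(z.round(3),x.round(4),'mid',x.mean().round(4),'y',np.median(q[:,1]).round(4), 'slope', np.polyfit(q[:,0],q[:,1],1)[0].round(3))
                               ~~~~~~~~~~~~~^^^^^^^^^^^^^^^
    return _quantile_unchecked(
        a, q, axis, out, overwrite_input, method, keepdims, weights)
    return _ureduce(a,
                    func=_quantile_ureduce_func,
    ...<5 lines>...
                    overwrite_input=overwrite_input,
                    method=method)
    r = func(a, **kwargs)
    result = _quantile(arr,
                       quantiles=q,
    ...<2 lines>...
                       out=out,
                       weights=wgt)
    slices_having_nans = np.isnan(arr[-1, ...])
                                  ~~~^^^^^^^^^
IndexError: index -1 is out of bounds for axis 0 with size 0
```

View pics/p1s.png

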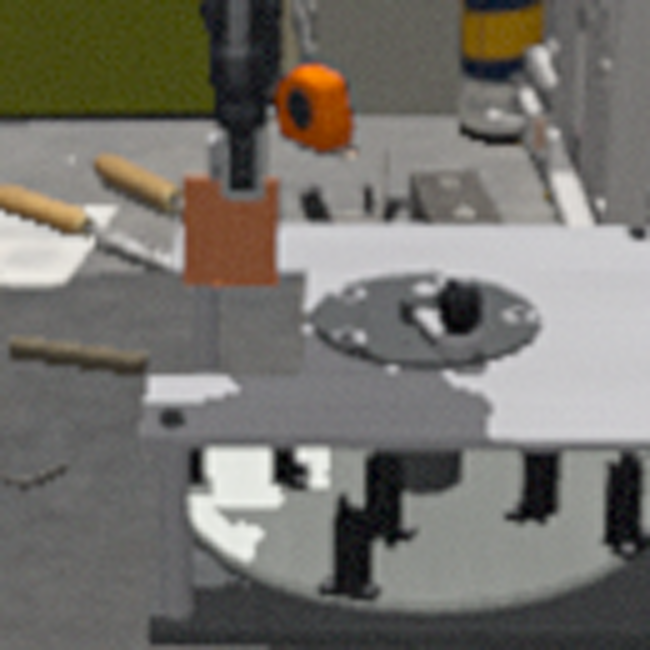

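```bash
python3 -c "
from h import *
d=np.load('pl.npy');p=cv2.imread('pl.png')
f=lambda X:((proj('side',[X])-[245,170]+.4)*5).round(0)[0]
g=np.array([.4857,.0554]);r=np.array([np.cos(-.0697),np.sin(-.0697)])
for z in(.075,.09,.18):print(z,f([*g,z]),f([*(g-.0265*r),z]),f([*(g+.0265*r),z]))
m=(p.max(2)<50)&(d>0);mm=np.zeros_like(m);mm[258:268,278:312]=1
c=cloud('side',d,m&mm);c=c[(c[:,2]>.03)&(c[:,2]<.113)]
for lo,hi in((.44,.475),(.475,.53)):
  q=c[(c[:,0]>lo)&(c[:,0]<hi)&(c[:,1]>0)];print(len(q),q.min(0).round(4) if len(q) else '',q.max(0).round(4) if len(q) else '',np.median(q,0))
crop(p[:,:,::-1],275,250,325,290,14,'g1.png')
p,d=snapshot('top');crop(p,225,205,345,305,6,'p1t.png')
"
```

```text
0.075 [238. 397.] [188. 397.] [287. 397.]
0.09 [237. 372.] [188. 371.] [287. 372.]
0.18 [235. 214.] [184. 214.] [286. 215.]
12 [0.4603 0.0449 0.0305] [0.4633 0.053  0.0463] [0.46177774 0.04894486 0.03834223]
26 [0.5061 0.0343 0.0314] [0.5199 0.0496 0.0484] [0.51147806 0.04501901 0.03748364]
```

View pics/g1.png

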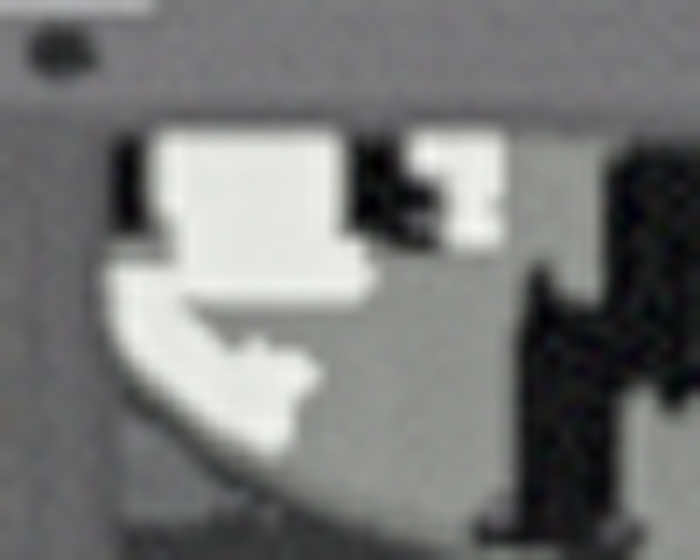

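View pics/p1t.png

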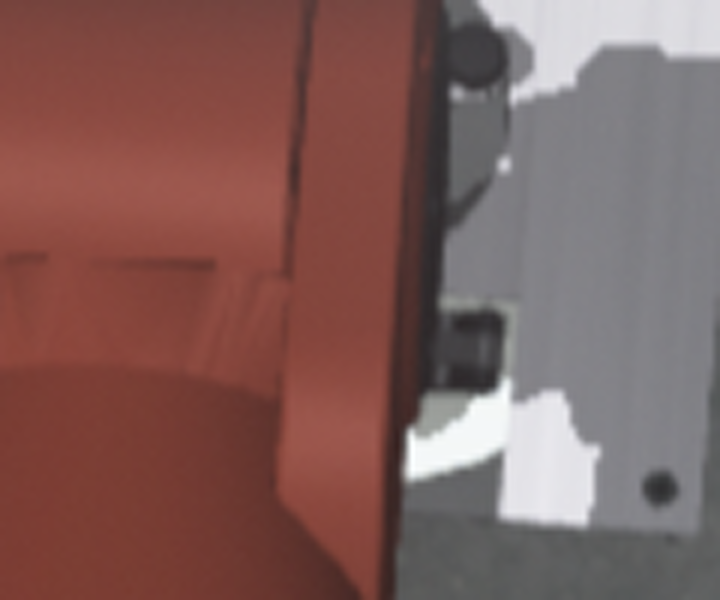

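>>> servo_tool --gripper '[0.9, 0.9, 0.9]' --pt "0.003 0.005 -0.005" --pt "0 0 0" --pt "0 0 0" --turn '[0.5, 0, 0]'

```text
clock: 16.2
tool_pos: [0.4935, 0.0544, 0.1581]
eef_rot: [0.519, 0.478, -0.488, -0.514]
wrist_force: [-0.5, 0.5, -0.4]
grip_width: 0.0114
```

```bash
sed -i 's/c=c\[(abs(c-P)\[:,:2\].max(1)<.05)\]/c=c[(abs(c-P)[:,:2].max(1)<.05)\&(c[:,2]<P[2]+.042)]/' place.py; sed -i "s/^p,d=snapshot('top').*//" place.py
cat >> place.py <<'E'
P2=[.4857,.0554]
e=[np.nonzero(m[v])[0] for v in range(480)]
import numpy as np
u0,v0=proj('side',[[.4857,.0554,P[2]+.012]])[0]
rows=[ (v,q[abs(q-u0)<16]) for v,q in enumerate(e) if abs(v-v0)<8]
print('blade centre px',[(v,(q.min()+q.max())/2,q.max()-q.min()+1) for v,q in rows if len(q)>5][::3],'exp u at gap',u0.round(2))
E
python3 place.py p2
```

```text
t 16.2 p [0.4935 0.0544 0.1581] jaw 86.11 tilt 0.95 F [-0.5  0.5 -0.4] T [0.04 0.02 0.  ] w 0.0114 q6 [-0.03  0.27 -0.3   1.01 -0.02  0.04]
toolY [-0.3 -0.9]
blade n 319
z [0.1391 0.1942]
0.143 [0.4626 0.5084] mid 0.4855 y 0.0543 slope -0.061
0.153 [0.4655 0.5073] mid 0.4864 y 0.0542 slope -0.076
0.163 [0.4657 0.5074] mid 0.4865 y 0.0552 slope -0.067
0.173 [0.4648 0.5075] mid 0.4862 y 0.054 slope -0.071
0.183 [0.4635 0.5075] mid 0.4855 y 0.0544 slope -0.056
0.193 [0.4637 0.5076] mid 0.4856 y 0.0553 slope -0.043
blade centre px [(208, np.float64(291.5), np.int64(18)), (211, np.float64(291.5), np.int64(18)), (214, np.float64(291.5), np.int64(18)), (217, np.float64(292.0), np.int64(17)), (220, np.float64(292.0), np.int64(17)), (223, np.float64(292.0), np.int64(17))] exp u at gap 291.64
```

>>> servo_tool --gripper '[0.9, 0.9, 0.9, 0.9]' --pt "0 -0.001 -0.025" --pt "0 0 -0.025" --pt "0 0 0" --pt "0 0 0" --turn '[0, 0, 0, 0]'

```text
clock: 16.75
tool_pos: [0.4945, 0.0534, 0.1085]
eef_rot: [0.52, 0.478, -0.487, -0.513]
wrist_force: [0.6, -0.3, -1.6]
grip_width: 0.0113
```

```bash
python3 place.py p3
```

```text
t 16.75 p [0.4945 0.0534 0.1085] jaw 86.12 tilt 0.92 F [ 0.6 -0.3 -1.6] T [-0.   -0.01 -0.  ] w 0.0113 q6 [-0.03  0.32 -0.38  0.88 -0.02  0.04]
toolY [-0.17 -0.91]
blade n 307
z [0.0907 0.1454]
0.095 [0.4643 0.5097] mid 0.487 y 0.0541 slope -0.06
0.105 [0.4645 0.5096] mid 0.487 y 0.0536 slope -0.051
0.115 [0.4647 0.5097] mid 0.4872 y 0.0539 slope -0.061
0.125 [0.4649 0.5098] mid 0.4874 y 0.0533 slope -0.007
0.135 [0.4651 0.5099] mid 0.4875 y 0.053 slope -0.057
0.145 [0.4653 0.5099] mid 0.4876 y 0.0543 slope 0.031
blade centre px [(226, np.float64(292.5), np.int64(18)), (229, np.float64(292.5), np.int64(18)), (232, np.float64(292.5), np.int64(18)), (235, np.float64(292.5), np.int64(18)), (238, np.float64(292.5), np.int64(18)), (241, np.float64(292.5), np.int64(18))] exp u at gap 291.89
```

View pics/p3s.png

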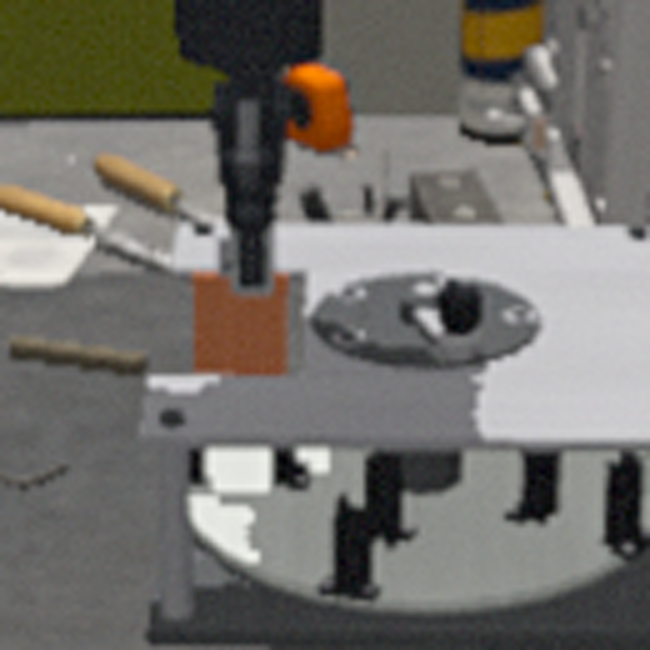

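>>> servo_tool --gripper '[0.9, 0.9, 0.9]' --pt "-0.0015 0 -0.008" --pt "0 0 -0.01" --pt "0 0 0" --turn '[0, 0, 0]'

```text
clock: 17.18
tool_pos: [0.4937, 0.0534, 0.0906]
eef_rot: [0.521, 0.479, -0.487, -0.513]
wrist_force: [1.7, -0.1, -1.0]
grip_width: 0.0113
```

```bash
python3 -c "
from h import *
st()"
```

```text
t 17.18 p [0.4937 0.0534 0.0906] jaw 86.12 tilt 0.91 F [ 1.7 -0.1 -1. ] T [ 0.06 -0.02 -0.01] w 0.0113 q6 [-0.03  0.33 -0.41  0.83 -0.02  0.04]
toolY [-0.04 -0.91]
```

Free so far. Going further down.

>>> servo_tool --gripper '[0.9, 0.9, 0.9]' --pt "-0.0005 0 -0.008" --pt "-0.0005 0 -0.007" --pt "0 0 0" --turn '[0, 0, 0]'

```text
clock: 17.55
tool_pos: [0.4926, 0.0534, 0.0744]
eef_rot: [0.521, 0.479, -0.487, -0.513]
wrist_force: [0.9, -0.3, -1.2]
grip_width: 0.0115
```

```bash
python3 place.py p4
```

```text
t 17.55 p [0.4926 0.0534 0.0744] jaw 86.12 tilt 0.91 F [ 0.9 -0.3 -1.2] T [0.05 0.03 0.04] w 0.0115 q6 [-0.03  0.35 -0.43  0.79 -0.02  0.04]
toolY [-0.05 -0.91]
blade n 96
z [0.0887 0.1135]
0.093 [0.4617 0.507 ] mid 0.4843 y 0.0543 slope -0.019
0.103 [0.4618 0.507 ] mid 0.4844 y 0.0542 slope -0.046
0.113 [0.462 0.507] mid 0.4845 y 0.0542 slope -0.036
blade centre px [(238, np.float64(291.5), np.int64(18)), (241, np.float64(291.5), np.int64(18)), (244, np.float64(293.0), np.int64(15))] exp u at gap 292.07
```

View pics/p4s.png

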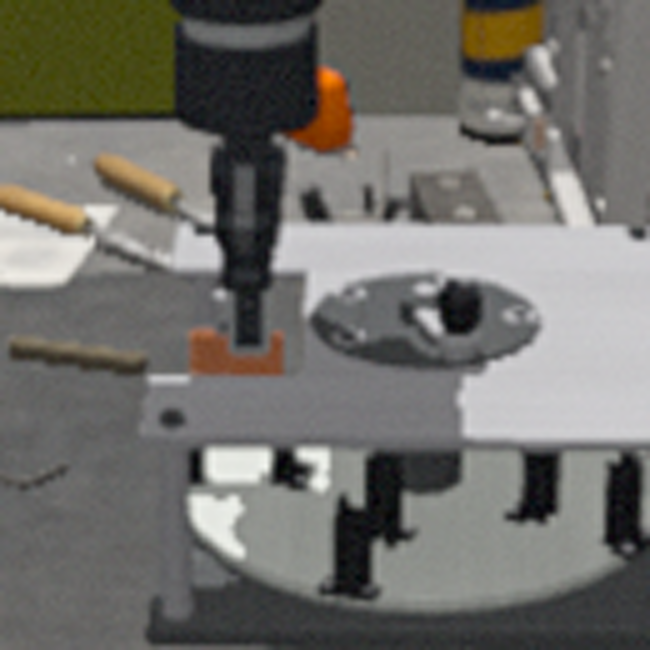

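>>> servo_tool --gripper '[0.9, 0.9, 0.9]' --pt "0.0005 0 -0.008" --pt "0 0 -0.008" --pt "0 0 0" --turn '[0, 0, 0]'

```text
clock: 17.98
tool_pos: [0.4935, 0.0534, 0.0577]
eef_rot: [0.521, 0.479, -0.487, -0.513]
wrist_force: [0.6, 0.3, -1.0]
grip_width: 0.0112
```

```bash
python3 -c "
from h import *
st()"
```

```text
t 17.98 p [0.4935 0.0534 0.0577] jaw 86.12 tilt 0.91 F [ 0.6  0.3 -1. ] T [ 0.01  0.02 -0.02] w 0.0112 q6 [-0.03  0.37 -0.45  0.75 -0.02  0.04]
toolY [-0.01 -0.91]
```

>>> servo_tool --gripper '[0.9, 0.9, 0.9]' --pt "0 0 -0.004" --pt "0 0 -0.003" --pt "0 0 0" --turn '[0, 0, 0]'

```text
clock: 18.35
tool_pos: [0.4936, 0.0534, 0.0503]
eef_rot: [0.521, 0.479, -0.487, -0.513]
wrist_force: [-0.3, 0.1, -1.3]
grip_width: 0.0112
```

```bash
python3 place.py p5
```

```text
t 18.35 p [0.4936 0.0534 0.0503] jaw 86.12 tilt 0.91 F [-0.3  0.1 -1.3] T [ 0.06  0.04 -0.  ] w 0.0112 q6 [-0.03  0.38 -0.46  0.73 -0.02  0.04]
toolY [-0.   -0.91]
blade n 57
z [0.0324 0.0656]
0.036 [0.467  0.5039] mid 0.4855 y 0.0537 slope -0.016
0.046 [0.4667 0.5008] mid 0.4838 y 0.0518 slope 0.082Traceback (most recent call last):
  File "place.py", line 11, in <module>
    q=c[abs(c[:,2]-z)<.005]; x=np.percentile(q[:,0],[1,99]);print(z.round(3),x.round(4),'mid',x.mean().round(4),'y',np.median(q[:,1]).round(4), 'slope', np.polyfit(q[:,0],q[:,1],1)[0].round(3))
                               ~~~~~~~~~~~~~^^^^^^^^^^^^^^^
    return _quantile_unchecked(
        a, q, axis, out, overwrite_input, method, keepdims, weights)
    return _ureduce(a,
                    func=_quantile_ureduce_func,
    ...<5 lines>...
                    overwrite_input=overwrite_input,
                    method=method)
    r = func(a, **kwargs)
    result = _quantile(arr,
                       quantiles=q,
    ...<2 lines>...
                       out=out,
                       weights=wgt)
    slices_having_nans = np.isnan(arr[-1, ...])
                                  ~~~^^^^^^^^^
IndexError: index -1 is out of bounds for axis 0 with size 0
```

View pics/p5s.png

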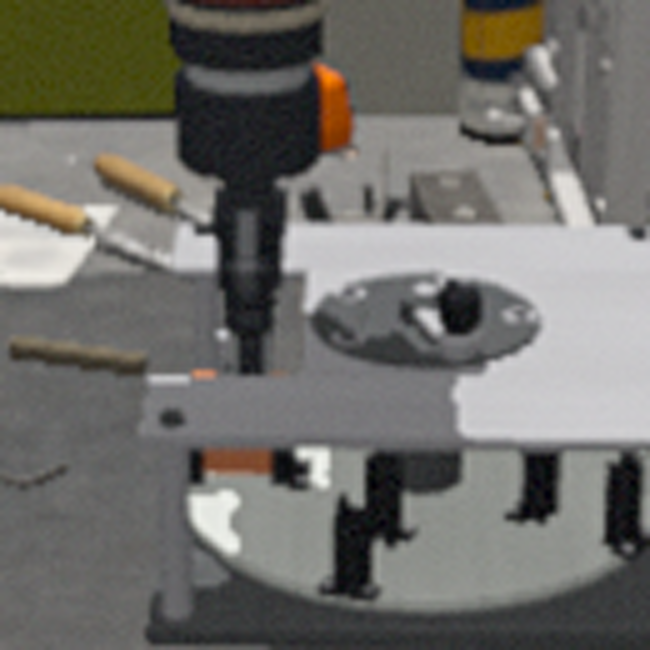

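>>> servo_tool --gripper '[0.9, 0.9]' --pt "0 0 -0.0025" --pt "0 0 0" --turn '[0, 0]'

```text
clock: 18.65
tool_pos: [0.4939, 0.0536, 0.0484]
eef_rot: [0.521, 0.479, -0.486, -0.512]
wrist_force: [-1.0, 0.6, 0.6]
grip_width: 0.0119
```

```bash
python3 -c "
from h import *
st()"
```

```text
t 18.65 p [0.4939 0.0536 0.0484] jaw 86.13 tilt 0.89 F [-1.   0.6  0.6] T [0.23 0.26 0.02] w 0.0119 q6 [-0.03  0.38 -0.46  0.73 -0.02  0.04]
toolY [ 0.05 -0.89]
```

>>> servo_tool --gripper '[-0.3, -0.3, -0.3, -0.3, -0.3, -0.3]' --pt "0 0 0" --pt "0 0 0" --pt "0 0 0.03" --pt "0 0 0.045" --pt "0 0 0.045" --pt "0 0 0" --turn '[0, 0, 0, 0, 0, 0]'

```text
clock: 19.4
tool_pos: [0.4937, 0.0533, 0.1715]
eef_rot: [0.521, 0.479, -0.486, -0.512]
wrist_force: [-0.1, 0.2, -0.6]
grip_width: 0.0556
```

```bash
cat > seat.py <<'E'
from h import *
import sys
s=st()
p,d=snapshot('side');crop(p,270,225,330,275,12,sys.argv[1]+'s.png')
f=lambda X:((proj('side',[X])-[270,225]+.4)*12).round(0)[0]
for X in([.4857,.0554,.108],[.4857,.0554,.030],[.4857,.0554,.026]):print(X,f(X))
for m in masks_of('side','electrode_1_mid')[:5]:
    c=cloud('side',d,m['pixels']);print(round(m['score'],2),np.round(m['centre'],1),np.median(c,0).round(4) if len(c) else '')
m=np.zeros((480,640),bool);m[228:250,283:302]=1
c=cloud('side',d,m);k=(abs(c[:,0]-.4857)<.016)&(abs(c[:,1]-.0554)<.012)&(c[:,2]>.085)&(c[:,2]<.13);print('holder top',k.sum(),np.percentile(c[k][:,2],[50,80,95]).round(4) if k.any() else '',c[k].min(0).round(4),c[k].max(0).round(4))
E
python3 seat.py s1
```

```text
t 19.4 p [0.4937 0.0533 0.1715] jaw 86.12 tilt 0.92 F [-0.1  0.2 -0.6] T [ 0.04  0.01 -0.  ] w 0.0556 q6 [-0.03  0.26 -0.28  1.03 -0.02  0.04]
toolY [ 0.04 -0.92]
[0.4857, 0.0554, 0.108] [268. 158.]
[0.4857, 0.0554, 0.03] [273. 472.]
[0.4857, 0.0554, 0.026] [273. 488.]
0.57 [294.3 259.7] [0.4857 0.0513 0.0453]
holder top 72 [0.1023 0.1087 0.1105] [0.4748 0.0435 0.0908] [0.499  0.0571 0.1116]
```

View pics/s1s.png

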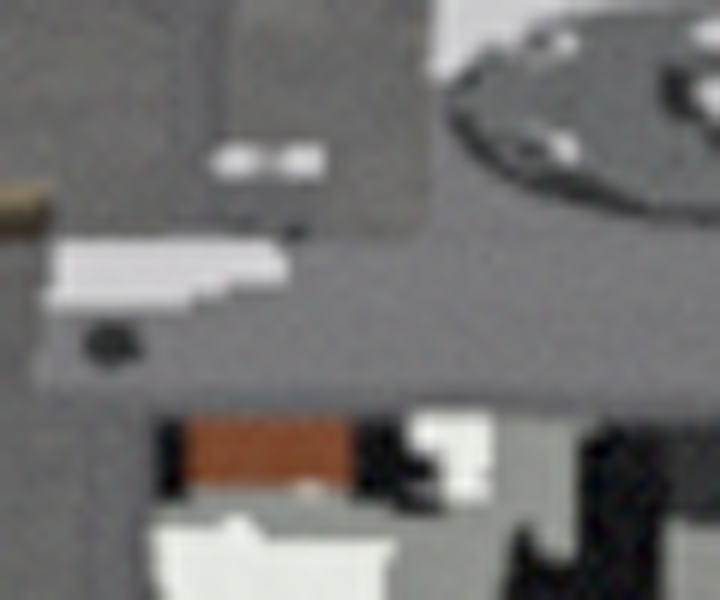

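Seated: holder top at crop (268,160) against an expected (268,158), and the blade bottom is on the seat row. Now to the knob.

>>> servo_tool --gripper '[-0.3, -0.3, -0.3, -0.3, -0.3, -0.3, -0.3]' --pt "0.03 -0.015 0" --pt "0.035 -0.018 0" --pt "0.035 -0.018 0" --pt "0.005 -0.003 -0.01" --pt "0 0 0" --pt "0 0 0" --pt "0 0 0" --turn '[0, 0, 0, 0, 0, 0, 0]'

```text
clock: 20.38
tool_pos: [0.592, -0.0004, 0.1493]
eef_rot: [-0.515, -0.475, 0.492, 0.517]
wrist_force: [0.3, -0.3, 0.5]
grip_width: 0.0556
```

```bash
cat > fin.py <<'E'
from h import *
s=st();P=s['tool_pos']
p,d=snapshot('side')
u,v=proj('side',[P+[0,-.03,.05]])[0].astype(int)
m=np.zeros((480,640),bool);m[v-25:v+25,u-15:u+15]=1
c=cloud('side',d,m);c=c[(abs(c[:,1]-P[1]+.03)<.04)&(c[:,2]>P[2]+.035)&(c[:,2]<P[2]+.075)]
for z in np.arange(P[2]+.04,P[2]+.075,.01):
  q=c[abs(c[:,2]-z)<.005]
  if len(q): print('z',z.round(3),len(q),'x',np.percentile(q[:,0],[2,98]).round(4),'mid',np.percentile(q[:,0],[2,98]).mean().round(4))
E
python3 fin.py; python3 -c "
import numpy as np
A=np.array([.5855,.0484])
for s in(-72,0,72,144):
  a=np.radians(s-3.99+np.array([0,12,24,36,48,60,72]));P=A+.05*np.c_[np.cos(a),np.sin(a)];print(s,np.diff(P,axis=0).round(4).tolist(),P[-1])"
```

```text
t 20.38 p [ 5.920e-01 -4.000e-04  1.493e-01] jaw 86.23 tilt 1.36 F [ 0.3 -0.3  0.5] T [-0.02 -0.03  0.02] w 0.0556 q6 [-0.11  0.47 -0.03  1.09 -0.02 -0.05]
toolY [-1.09 -0.8 ]
z 0.189 22 x [0.5822 0.6022] mid 0.5922
z 0.199 33 x [0.5819 0.6018] mid 0.5919
z 0.209 37 x [0.5818 0.6014] mid 0.5916
z 0.219 34 x [0.5814 0.6012] mid 0.5913
-72 [[0.0098, 0.0036], [0.0089, 0.0055], [0.0075, 0.0073], [0.0058, 0.0087], [0.0039, 0.0097], [0.0018, 0.0103]] [0.63537881 0.04492088]
0 [[-0.0004, 0.0104], [-0.0025, 0.0101], [-0.0046, 0.0094], [-0.0064, 0.0082], [-0.008, 0.0067], [-0.0092, 0.0049]] [0.60422224 0.09476246]
72 [[-0.01, 0.0029], [-0.0104, 0.0007], [-0.0104, -0.0015], [-0.0098, -0.0036], [-0.0089, -0.0055], [-0.0075, -0.0073]] [0.54719217 0.08053269]
144 [[-0.0058, -0.0087], [-0.0039, -0.0097], [-0.0018, -0.0103], [0.0004, -0.0104], [0.0025, -0.0101], [0.0046, -0.0094]] [0.54310222 0.02189664]
```

>>> servo_tool --gripper '[-0.3, -0.3, -0.3, -0.3, 0.9, 0.9, 0.9, 0.9]' --pt "0.006 0 -0.01" --pt "0 0 -0.025" --pt "0 0 -0.008" --pt "0 0 0" --pt "0 0 0" --pt "0 0 0" --pt "0 0 0" --pt "0 0 0" --turn '[0, 0, 0, 0, 0, 0, 0, 0]'

```text
clock: 21.42
tool_pos: [0.5999, -0.0008, 0.1071]
eef_rot: [0.517, 0.475, -0.491, -0.516]
wrist_force: [-0.0, -0.5, -4.3]
grip_width: 0.0209
```

```bash
python3 knob.py k11.png -72
```

```text
t 21.43 p [ 0.5999 -0.0008  0.1071] jaw 86.24 tilt 1.27 F [-0.  -0.5 -4.3] T [ 0.02 -0.13  0.01] w 0.0209 q6 [-0.11  0.51 -0.08  1.   -0.02 -0.05]
toolY [-0.87 -0.92]
exp 0.146 [[336.4 232. ]] [[401. 495.]]
exp 0.155 [[336.5 228.8]] [[401. 475.]]
knob 111 [ 0.5868 -0.0456  0.1459] [0.6079 0.0139 0.1976] exp [ 5.976e-01 -1.000e-04  0.000e+00] z98 0.1964
```

View pics/k11.png

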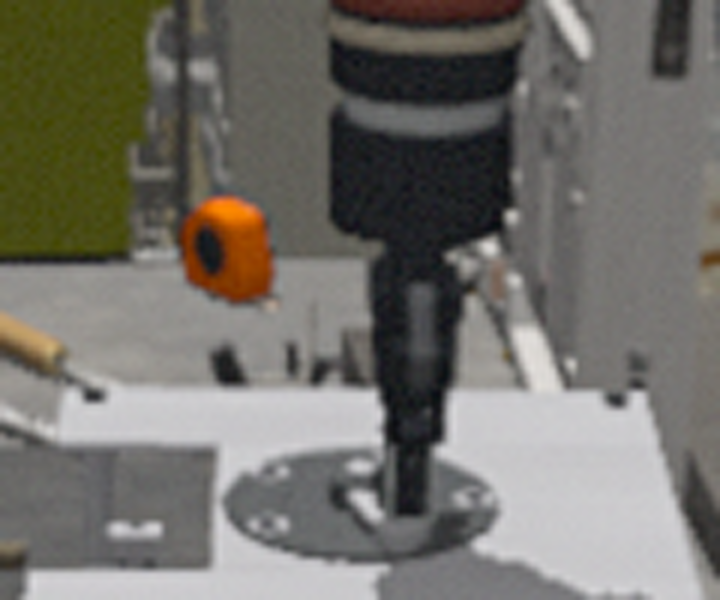

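>>> servo_tool --gripper '[0.9, 0.9, 0.9]' --pt "0 0 0.008" --pt "0 0 0.002" --pt "0 0 0" --turn '[0, 0, 0]' --grip_force 60

```text
clock: 21.85
tool_pos: [0.5997, -0.0008, 0.1171]
eef_rot: [0.516, 0.475, -0.491, -0.516]
wrist_force: [1.0, -2.3, -8.6]
grip_width: 0.0201
```

```bash
python3 -c "
from h import *
st()"
```

```text
t 21.85 p [ 0.5997 -0.0008  0.1171] jaw 86.23 tilt 1.29 F [ 1.  -2.3 -8.6] T [-0.11 -0.35 -0.01] w 0.0201 q6 [-0.11  0.5  -0.06  1.02 -0.02 -0.05]
toolY [-0.9  -0.92]
```

>>> servo_tool --gripper '[0.9, 0.9, 0.9, 0.9]' --pt "0.01 0.004 0" --pt "0.009 0.005 0" --pt "0.008 0.007 0" --pt "0.006 0.007 0" --turn '[0, 0, 0, 0]'

```text
clock: 22.35
tool_pos: [0.6273, 0.0114, 0.1156]
eef_rot: [0.52, 0.466, -0.498, -0.515]
wrist_force: [3.8, -18.1, -4.3]
grip_width: 0.0206
```

```bash
cat > arc.py <<'E'
from h import *
import sys
s=st();P=s['tool_pos'];off=[float(x) for x in sys.argv[1].split(',')];tgt=float(sys.argv[2])
A=np.array([.5855,.0484]);K=P[:2]-off-A
print('knob ang(mag)',(np.degrees(np.arctan2(K[1],K[0]))+3.99).round(2),'r',np.hypot(*K).round(4))
a0=np.degrees(np.arctan2(K[1],K[0]));a1=tgt-3.99; a1+=360*round((a0-a1)/360)
for b in np.unique(np.r_[np.arange(12,abs(a1-a0),12)*np.sign(a1-a0),a1-a0]):
    x=A+.05*np.array([np.cos(np.radians(a0+b)),np.sin(np.radians(a0+b))])+off;print(round(b,1),'abs',x.round(4),'from here',(x-P[:2]).round(4))
E
python3 arc.py 0.0022,-0.0007 0
```

```text
t 22.35 p [0.6273 0.0114 0.1156] jaw 86.01 tilt 2.67 F [  3.8 -18.1  -4.3] T [-3.44 -0.76  0.41] w 0.0206 q6 [-0.08  0.56  0.04  1.08 -0.04 -0.01]
toolY [-1.67 -2.09]
knob ang(mag) -38.53 r 0.0537
12.0 abs [0.6308 0.0223] from here [0.0035 0.0109]
24.0 abs [0.6351 0.0318] from here [0.0078 0.0204]
36.0 abs [0.6374 0.042 ] from here [0.0101 0.0306]
38.5 abs [0.6376 0.0442] from here [0.0103 0.0328]
```

>>> servo_tool --gripper '[0.9, 0.9, 0.9]' --pt "0.001 0.008 0" --pt "0.002 0.009 0" --pt "0 0 0" --turn '[0, 0, 0]'

```text
clock: 22.72
tool_pos: [0.6356, 0.0192, 0.1167]
eef_rot: [0.527, 0.463, -0.499, -0.509]
wrist_force: [-5.0, 0.3, -7.2]
grip_width: 0.0204
```

```bash
python3 arc.py 0.0022,-0.0007 0
```

```text
t 22.73 p [0.6356 0.0192 0.1167] jaw 85.76 tilt 3.27 F [-5.   0.3 -7.2] T [0.42 0.92 0.11] w 0.0204 q6 [-0.05  0.57  0.06  1.08 -0.05  0.02]
toolY [-1.23 -3.03]
knob ang(mag) -26.74 r 0.0558
12.0 abs [0.6351 0.0316] from here [-0.0006  0.0124]
24.0 abs [0.6374 0.0418] from here [0.0017 0.0226]
26.7 abs [0.6376 0.0442] from here [0.0019 0.025 ]
```

>>> servo_tool --gripper '[0.9, 0.9, 0.9]' --pt "-0.002 0.01 0" --pt "-0.001 0.01 0" --pt "0 0 0" --turn '[0, 0, 0]'

```text
clock: 23.1
tool_pos: [0.6409, 0.0299, 0.1188]
eef_rot: [0.535, 0.461, -0.498, -0.503]
wrist_force: [-4.0, -2.6, -6.1]
grip_width: 0.0202
```

```bash
python3 arc.py 0.0022,-0.0007 0; python3 knob.py k12.png 0
```

```text
t 23.1 p [0.6409 0.0299 0.1188] jaw 85.47 tilt 4.01 F [-4.  -2.6 -6.1] T [-0.05  0.85  0.22] w 0.0202 q6 [-0.03  0.57  0.07  1.07 -0.07  0.05]
toolY [-0.42 -3.99]
knob ang(mag) -14.45 r 0.0561
12.0 abs [0.6374 0.0421] from here [-0.0036  0.0121]
14.5 abs [0.6376 0.0442] from here [-0.0034  0.0143]
t 23.1 p [0.6409 0.0299 0.1188] jaw 85.47 tilt 4.01 F [-4.  -2.6 -6.1] T [-0.05  0.85  0.22] w 0.0202 q6 [-0.03  0.57  0.07  1.07 -0.07  0.05]
toolY [-0.42 -3.99]
exp 0.146 [[348.9 224.9]] [[476. 452.]]
exp 0.155 [[349.  221.7]] [[477. 433.]]
knob 75 [0.6248 0.0054 0.1491] [0.6449 0.0308 0.1948] exp [0.6354 0.0449 0.    ] z98 0.1917
```

View pics/k12.png

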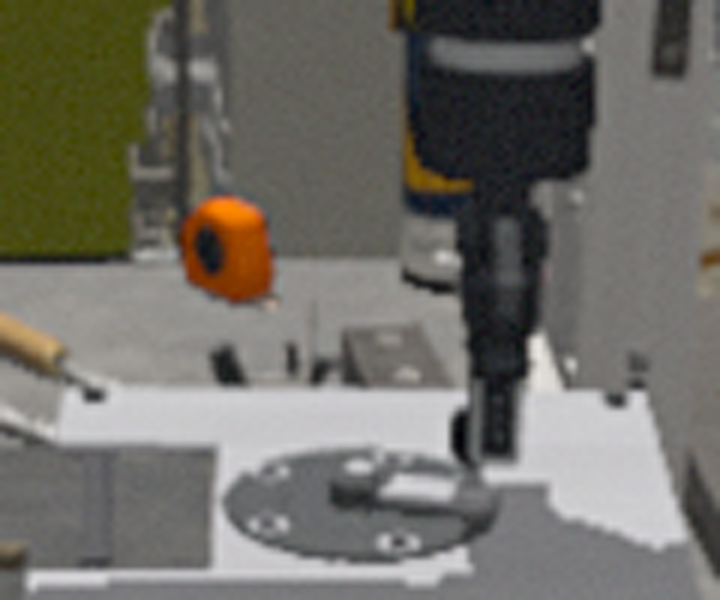

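>>> servo_tool --gripper '[-0.3, -0.3, -0.3, -0.3, -0.3]' --pt "0 0 0" --pt "0 0 0" --pt "0 0 0.03" --pt "0 0 0.03" --pt "0 0 0" --turn '[0, 0, 0, 0, 0]'

```text
clock: 23.78
tool_pos: [0.6416, 0.0316, 0.1822]
eef_rot: [0.535, 0.462, -0.497, -0.503]
wrist_force: [0.0, 0.2, -0.1]
grip_width: 0.0555
```

```bash
python3 knob.py k13.png 0;  python3 fin.py
```

```text
t 23.77 p [0.6416 0.0316 0.1822] jaw 85.49 tilt 3.86 F [ 0.   0.2 -0.1] T [ 0.04 -0.06  0.05] w 0.0555 q6 [-0.03  0.54  0.17  1.21 -0.07  0.05]
toolY [-0.27 -3.85]
exp 0.146 [[348.9 224.9]] [[476. 452.]]
exp 0.155 [[349.  221.7]] [[477. 433.]]
knob 51 [0.6245 0.014  0.1438] [0.6407 0.0309 0.1726] exp [0.6354 0.0449 0.    ] z98 0.1678
t 23.82 p [0.6409 0.0316 0.1808] jaw 85.5 tilt 3.87 F [ 0.7 -0.2 -0.4] T [0.07 0.05 0.03] w 0.0556 q6 [-0.03  0.54  0.17  1.21 -0.07  0.05]
toolY [-0.39 -3.85]
z 0.221 20 x [0.6297 0.6497] mid 0.6397
z 0.231 34 x [0.6294 0.6497] mid 0.6396
z 0.241 31 x [0.6295 0.6494] mid 0.6394
z 0.251 38 x [0.629  0.6491] mid 0.639
```

View pics/k13.png

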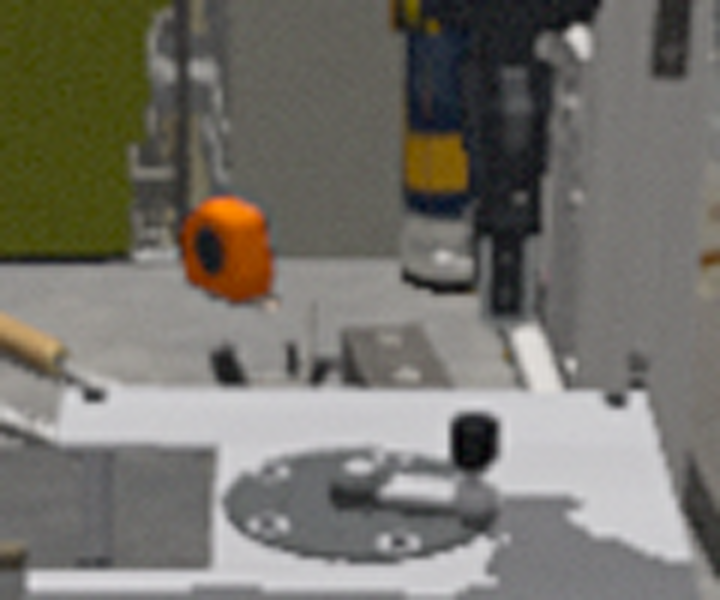

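```bash
python3 -c "
from h import *
for cx,cy in((474,441),(476,441)):
  u,v=cx/6-.4+270,cy/6-.4+150
  for z in(.153,.155,.157):
    X=onz('side',[(u,v)],z)[0];K=X[:2]-[.5855,.0484];print(z,X.round(4),np.hypot(*K).round(4),(np.degrees(np.arctan2(K[1],K[0]))+3.99).round(1))
"
```

```text
0.153 [0.6338 0.0406 0.153 ] 0.0489 -5.2
0.155 [0.6331 0.0358 0.155 ] 0.0492 -10.9
0.157 [0.6324 0.0309 0.157 ] 0.05 -16.4
0.153 [0.6346 0.0405 0.153 ] 0.0498 -5.1
0.155 [0.6339 0.0357 0.155 ] 0.0501 -10.7
0.157 [0.6332 0.0309 0.157 ] 0.0509 -16.1
```

>>> servo_tool --gripper '[-0.3, -0.3, -0.3, -0.3, 0.9, 0.9, 0.9, 0.9]' --pt "-0.006 0 -0.02" --pt "0 0 -0.03" --pt "0 0 -0.007" --pt "0 0 0" --pt "0 0 0" --pt "0 0 0" --pt "0 0 0" --pt "0 0 0" --turn '[0, 0, 0, 0, 0, 0, 0, 0]' --grip_force 40

```text
clock: 24.88
tool_pos: [0.6331, 0.0314, 0.1206]
eef_rot: [0.534, 0.461, -0.499, -0.504]
wrist_force: [-0.7, -1.0, -3.3]
grip_width: 0.0209
```

```bash
cat > arc.py <<'E'
from h import *
import sys
s=st();P=s['tool_pos'];Y=Ro.from_quat(s['eef_rot']).as_matrix()[:,1];G=P-.045*Y;tgt=float(sys.argv[1])
off=P[:2]-G[:2]
A=np.array([.5855,.0484]);K=G[:2]-A
print('G',G.round(4),'knob ang(mag)',(np.degrees(np.arctan2(K[1],K[0]))+3.99).round(2),'r',np.hypot(*K).round(4))
a0=np.degrees(np.arctan2(K[1],K[0]));a1=tgt-3.99; a1+=360*round((a0-a1)/360)
for b in np.unique(np.r_[np.arange(12,abs(a1-a0),12)*np.sign(a1-a0),a1-a0]):
    x=A+.05*np.array([np.cos(np.radians(a0+b)),np.sin(np.radians(a0+b))]);print(round(b,1),'abs',x.round(4),'from here',(x-G[:2]).round(4))
E
python3 arc.py 0
```

```text
t 24.88 p [0.6331 0.0314 0.1206] jaw 85.51 tilt 3.92 F [-0.7 -1.  -3.3] T [ 0.07 -0.03  0.07] w 0.0209 q6 [-0.03  0.56  0.05  1.07 -0.07  0.05]
toolY [-0.6  -3.87]
G [0.6336 0.0344 0.1655] knob ang(mag) -12.22 r 0.0501
12.0 abs [0.6354 0.0447] from here [0.0018 0.0103]
12.2 abs [0.6354 0.0449] from here [0.0018 0.0105]
```

>>> servo_tool --gripper '[0.9, 0.9, 0.9, 0.9]' --pt "0.001 0.006 0" --pt "0 0.005 0" --pt "0 0.002 0" --pt "0 0 0" --turn '[0, 0, 0, 0]'

```text
clock: 25.38
tool_pos: [0.6362, 0.0405, 0.1199]
eef_rot: [0.537, 0.459, -0.499, -0.502]
wrist_force: [1.8, -1.9, -7.5]
grip_width: 0.0211
```

```bash
python3 arc.py 0
```

```text
t 25.38 p [0.6362 0.0405 0.1199] jaw 85.36 tilt 4.3 F [ 1.8 -1.9 -7.5] T [ 0.06 -0.45  0.15] w 0.0211 q6 [-0.01  0.57  0.06  1.07 -0.07  0.07]
toolY [-0.46 -4.27]
G [0.6365 0.0438 0.1648] knob ang(mag) -1.14 r 0.0512
1.1 abs [0.6354 0.0449] from here [-0.0012  0.0011]
```

>>> servo_tool --gripper '[0.9, 0.9, 0.9]' --pt "-0.001 0.001 -0.006" --pt "0 0 -0.005" --pt "0 0 0" --turn '[0, 0, 0]'

```text
clock: 25.75
tool_pos: [0.6366, 0.041, 0.1124]
eef_rot: [0.539, 0.46, -0.498, -0.5]
wrist_force: [0.2, -2.2, -7.4]
grip_width: 0.0208
```

```bash
python3 arc.py 0
```

```text
t 25.75 p [0.6366 0.041  0.1124] jaw 85.35 tilt 4.36 F [ 0.2 -2.2 -7.4] T [-0.07 -0.01  0.08] w 0.0208 q6 [-0.01  0.57  0.04  1.05 -0.08  0.07]
toolY [-0.17 -4.35]
G [0.6367 0.0444 0.1573] knob ang(mag) -0.48 r 0.0514
0.5 abs [0.6354 0.0449] from here [-0.0014  0.0005]
```

>>> servo_tool --gripper '[0.9, 0.9, 0.9]' --pt "0 0 -0.005" --pt "0 0 -0.003" --pt "0 0 0" --turn '[0, 0, 0]'

```text
clock: 26.12
tool_pos: [0.6373, 0.0412, 0.1118]
eef_rot: [0.54, 0.462, -0.497, -0.499]
wrist_force: [0.7, -2.1, -5.8]
grip_width: 0.021
```

```bash
python3 arc.py 0
```

```text
t 26.12 p [0.6373 0.0412 0.1118] jaw 85.35 tilt 4.4 F [ 0.7 -2.1 -5.8] T [-0.02 -0.09  0.07] w 0.021 q6 [-0.01  0.56  0.03  1.03 -0.08  0.07]
toolY [ 0.18 -4.39]
G [0.6371 0.0447 0.1567] knob ang(mag) -0.12 r 0.0518
0.1 abs [0.6354 0.0449] from here [-0.0018  0.0002]
```

>>> servo_tool --gripper '[0.9, 0.9]' --pt "0 -0.006 0" --pt "0 -0.006 0" --turn '[0, 0]'

```text
clock: 26.38
tool_pos: [0.6374, 0.0403, 0.1117]
eef_rot: [0.534, 0.469, -0.493, -0.503]
wrist_force: [-1.2, 28.4, 3.8]
grip_width: 0.021
```

```bash
python3 arc.py 0
```

```text
t 26.38 p [0.6374 0.0403 0.1117] jaw 85.7 tilt 3.21 F [-1.2 28.4  3.8] T [ 6.23  0.15 -0.34] w 0.021 q6 [-0.02  0.56  0.03  1.03 -0.06  0.05]
toolY [ 0.27 -3.2 ]
G [0.6371 0.0429 0.1566] knob ang(mag) -2.14 r 0.0519
2.1 abs [0.6354 0.0449] from here [-0.0018  0.0021]
```

>>> servo_tool --gripper '[0.9, 0.9, 0.9, 0.9, 0.9]' --pt "0 -0.006 0" --pt "0 -0.006 0" --pt "0 -0.006 0" --pt "0 -0.006 0" --pt "0 0 0" --turn '[0, 0, 0, 0, 0]'

```text
clock: 27.0
tool_pos: [0.6379, 0.0432, 0.1114]
eef_rot: [0.519, 0.485, -0.486, -0.51]
wrist_force: [-0.7, -5.1, 1.2]
grip_width: 0.0207
```

```bash
python3 arc.py 0
```

```text
t 27.0 p [0.6379 0.0432 0.1114] jaw 86.71 tilt 0.75 F [-0.7 -5.1  1.2] T [-1.43  0.16  0.15] w 0.0207 q6 [-0.04  0.56  0.02  1.03 -0.01  0.02]
toolY [ 0.48 -0.57]
G [0.6375 0.0437 0.1564] knob ang(mag) -1.22 r 0.0522
1.2 abs [0.6354 0.0449] from here [-0.0021  0.0013]
```

>>> servo_tool --gripper '[-0.3, -0.3, -0.3, -0.3, -0.3]' --pt "0 0 0" --pt "0 0 0" --pt "0 0 0.03" --pt "0 0 0.04" --pt "0 0 0" --turn '[0, 0, 0, 0, 0]'

```text
clock: 27.62
tool_pos: [0.6376, 0.0421, 0.1823]
eef_rot: [0.519, 0.484, -0.486, -0.51]
wrist_force: [-0.4, -0.9, -0.5]
grip_width: 0.0556
```

```bash
python3 knob.py k14.png 0
```

```text
t 27.62 p [0.6376 0.0421 0.1823] jaw 86.64 tilt 0.74 F [-0.4 -0.9 -0.5] T [ 0.01 -0.06 -0.04] w 0.0556 q6 [-0.04  0.51  0.14  1.19 -0.01  0.02]
toolY [ 0.42 -0.6 ]
exp 0.146 [[348.9 224.9]] [[476. 452.]]
exp 0.155 [[349.  221.7]] [[477. 433.]]
knob 52 [0.626  0.0263 0.1372] [0.642  0.0442 0.1612] exp [0.6354 0.0449 0.    ] z98 0.1595
```

View pics/k14.png

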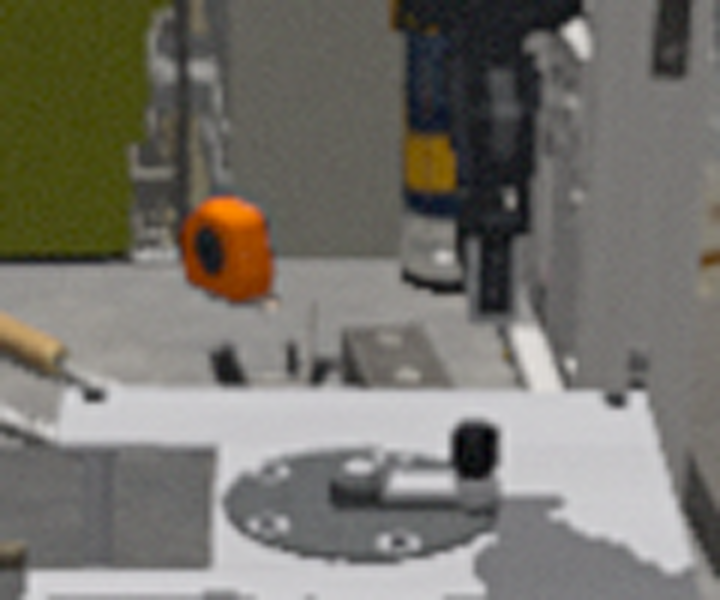

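>>> servo_tool --gripper '[-0.5, -0.5, -0.5, -0.5, -0.5, -0.5, -0.5, -0.5, -0.5, -0.5, -0.5]' --pt "-0.02 -0.035 0" --pt "-0.025 -0.05 0" --pt "-0.025 -0.05 0" --pt "-0.025 -0.05 0" --pt "-0.025 -0.05 0" --pt "-0.025 -0.05 0" --pt "-0.02 -0.045 0" --pt "-0.01 -0.025 0" --pt "-0.005 -0.01 0" --pt "0 0 0" --pt "0 0 0" --turn '[-1, -1, -1, 0, 0, 0, 0, 0, 0, 0, 0]'

```text
clock: 29.05
tool_pos: [0.4439, -0.33, 0.1681]
eef_rot: [-0.526, -0.468, 0.474, 0.529]
wrist_force: [0.1, -0.2, 0.1]
grip_width: 0.0641
```

```bash
python3 look.py e5; python3 fin.py
```

```text
t 29.05 p [ 0.4439 -0.33    0.1681] jaw 83.51 tilt 0.54 F [ 0.1 -0.2  0.1] T [ 0.03 -0.02  0.02] w 0.0641 q6 [-0.77  0.37 -0.13  1.08 -0.01 -0.65]
toolY [-0.51 -0.19]
0.36 [281.4 262.1] 243 310 190 288
0.88 [448.3 276.9] 434 466 219 326
t 29.25 p [ 0.4441 -0.3302  0.1685] jaw 83.53 tilt 0.54 F [-0.1  0.8  0.9] T [-0.02 -0.03  0.02] w 0.0638 q6 [-0.77  0.37 -0.13  1.08 -0.01 -0.65]
toolY [-0.48 -0.23]
z 0.208 30 x [0.4298 0.4514] mid 0.4406
z 0.218 62 x [0.43   0.4516] mid 0.4408
z 0.228 62 x [0.4304 0.4518] mid 0.4411
z 0.238 59 x [0.4307 0.452 ] mid 0.4414
```

View pics/e5top.png

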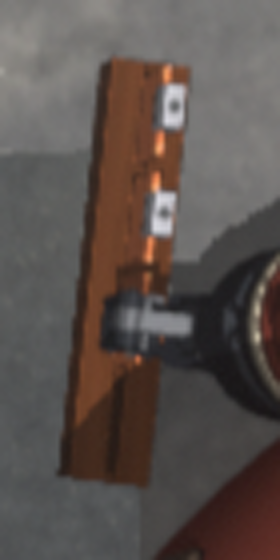

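View pics/e5side.png

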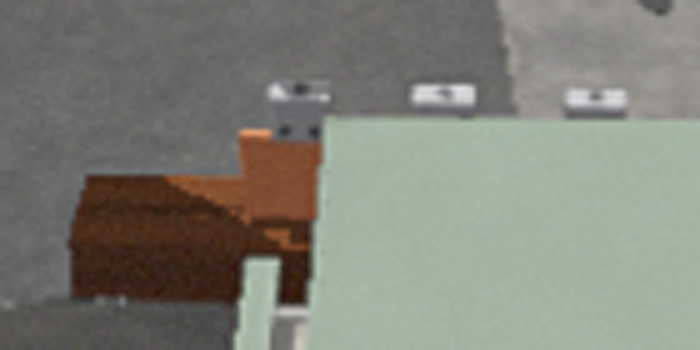

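```bash
python3 -c "
from h import *
f=lambda L:np.array(L,float)/4-0.375+np.array([420,205])
E=onz('top',f([(175,106),(163.5,213)]),.09);print('top',E.round(4))
E0=onz('top',np.array([(192,110),(178,243),(166,374),(153,511)])/5-.4+[425,215],.09)
g=lambda L:np.array(L,float)/5-0.4+np.array([225,310])
S=onz('side',g([(597,97),(444,94.5),(299,92)]),.09);print('side',S.round(4))
S0=onz('side',g([(564,98),(413,93.5),(268,89),(121,86)]),.09);print('side0',S0.round(4)); print('top0',E0.round(4))
d=E[0]-E[1];print(np.degrees(np.arctan2(d[1],d[0])),np.linalg.norm(d))
d=S[0]-S[2];print('side yaw',np.degrees(np.arctan2(d[1],d[0])),np.linalg.norm(d)); d=S0[0]-S0[2];print('side0 yaw',np.degrees(np.arctan2(d[1],d[0])))
p=cv2.imread('topL.png');crop(p,440,210,480,260,14,'e5z.png')
"
```

```text
top [[ 0.5769 -0.3484  0.09  ]
 [ 0.5182 -0.3415  0.09  ]]
side [[ 0.5771 -0.3472  0.09  ]
 [ 0.5174 -0.3418  0.09  ]
 [ 0.4607 -0.3367  0.09  ]]
side0 [[ 0.5641 -0.347   0.09  ]
 [ 0.5053 -0.3404  0.09  ]
 [ 0.4486 -0.3339  0.09  ]
 [ 0.3908 -0.3286  0.09  ]]
top0 [[ 0.5649 -0.3475  0.09  ]
 [ 0.5066 -0.3407  0.09  ]
 [ 0.4498 -0.335   0.09  ]
 [ 0.3911 -0.3288  0.09  ]]
-6.715942923903441 0.05912540285763275
side yaw -5.144307713303446 0.11685326176645479
side0 yaw -6.479549211390374
```

View pics/e5z.png

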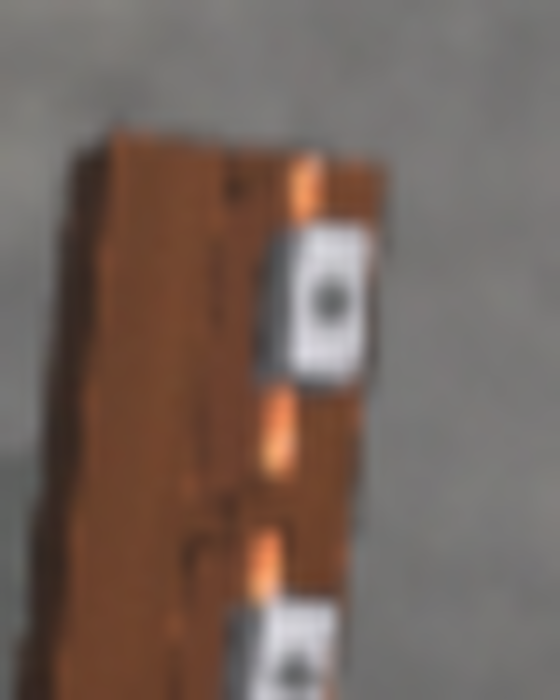

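The rack has been knocked by about +12 mm in x. Electrode 3 is now at (0.4604, -0.3355), and I'm adjusting for that.

>>> servo_tool --gripper '[-0.5, -0.5, -0.5, -0.5, -0.5, -0.5]' --pt "0.02 -0.007 0" --pt "0 0 -0.03" --pt "0 0 -0.04" --pt "0 0 -0.03" --pt "0 0 0" --pt "0 0 0" --turn '[0.3, 0, 0, 0, 0, 0]'

```text
clock: 30.05
tool_pos: [0.4673, -0.3368, 0.0686]
eef_rot: [0.526, 0.47, -0.476, -0.525]
wrist_force: [0.1, -0.3, 0.2]
grip_width: 0.0643
```

```bash
python3 look.py e6; python3 fin.py; python3 -c "
from h import *
f=lambda X:((proj('side',[X])-[225,310]+.4)*5).round(0)
print(f([.4604,-.3355,.09]))"
```

```text
t 30.05 p [ 0.4673 -0.3368  0.0686] jaw 84.02 tilt 0.5 F [ 0.1 -0.3  0.2] T [-0.    0.03  0.02] w 0.0643 q6 [-0.75  0.49 -0.22  0.86 -0.01 -0.64]
toolY [-0.27 -0.42]
0.63 [179.4 235.2] 160 198 217 251
0.74 [447.5 289.1] 434 465 219 324
t 30.25 p [ 0.4673 -0.337   0.0687] jaw 84.01 tilt 0.51 F [0.2 1.1 0.6] T [-0.02  0.05 -0.02] w 0.064 q6 [-0.75  0.49 -0.22  0.86 -0.01 -0.64]
toolY [-0.25 -0.44]
z 0.109 28 x [0.4543 0.475 ] mid 0.4646
z 0.119 48 x [0.4543 0.4752] mid 0.4647
z 0.129 60 x [0.4529 0.4753] mid 0.4641
z 0.139 45 x [0.453  0.4754] mid 0.4642
[[298.  90.]]
```

View pics/e6side.png

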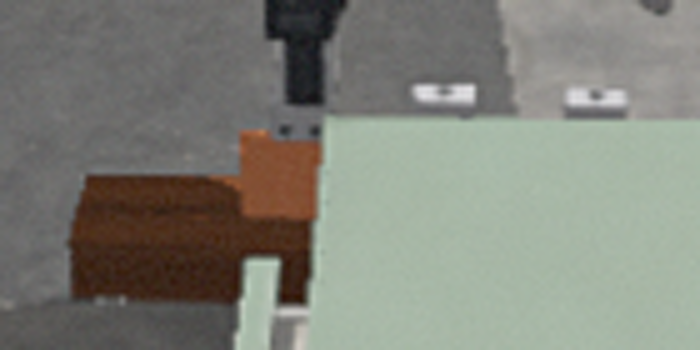

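View pics/e6top.png

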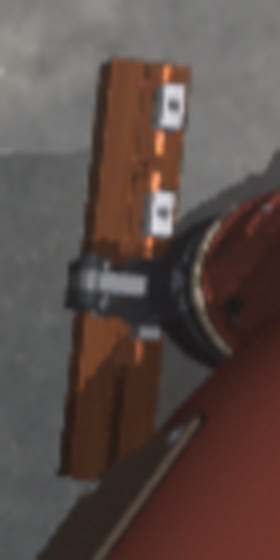

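>>> servo_tool --gripper '[-0.5, -0.5, -0.5, -0.5]' --pt "-0.005 0 -0.01" --pt "0 0 -0.015" --pt "0 0 -0.012" --pt "0 0 0" --turn '[0, 0, 0, 0]'

```text
clock: 30.8
tool_pos: [0.4614, -0.3368, 0.0289]
eef_rot: [0.526, 0.47, -0.476, -0.525]
wrist_force: [-0.2, 0.2, 0.8]
grip_width: 0.064
```

```bash
python3 fin.py
```

```text
t 30.8 p [ 0.4614 -0.3368  0.0289] jaw 83.98 tilt 0.51 F [-0.2  0.2  0.8] T [ 0.03 -0.05  0.01] w 0.064 q6 [-0.75  0.53 -0.28  0.76 -0.01 -0.65]
toolY [-0.27 -0.43]
z 0.069 34 x [0.4376 0.4667] mid 0.4522
z 0.079 47 x [0.4478 0.4716] mid 0.4597
z 0.089 69 x [0.448  0.4737] mid 0.4608
z 0.099 29 x [0.4494 0.4691] mid 0.4592
```

Centred. Close and lift.

>>> servo_tool --gripper '[0.9, 0.9, 0.9, 0.9, 0.9]' --pt "0 0 0" --pt "0 0 0" --pt "0 0 0" --pt "0 0 0" --pt "0 0 0" --turn '[0, 0, 0, 0, 0]'

```text
clock: 31.48
tool_pos: [0.4624, -0.337, 0.0302]
eef_rot: [0.527, 0.47, -0.476, -0.524]
wrist_force: [0.2, 0.0, -2.0]
grip_width: 0.0116
```

```bash
python3 -c "
from h import *
st()"
```

```text
t 31.48 p [ 0.4624 -0.337   0.0302] jaw 84.0 tilt 0.49 F [ 0.2  0.  -2. ] T [ 0.13 -0.07  0.01] w 0.0116 q6 [-0.75  0.52 -0.28  0.77 -0.01 -0.65]
toolY [-0.17 -0.46]
```

>>> servo_tool --gripper '[0.9, 0.9, 0.9, 0.9, 0.9, 0.9]' --pt "0 0 0.02" --pt "0 0 0.035" --pt "0 0 0.045" --pt "0 0 0.04" --pt "0 0 0" --pt "0 0 0" --turn '[0, 0, 0, 0, 0, 0]'

```text
clock: 32.22
tool_pos: [0.4608, -0.3368, 0.1729]
eef_rot: [0.526, 0.47, -0.476, -0.525]
wrist_force: [0.8, -0.0, -1.4]
grip_width: 0.0117
```

```bash
python3 -c "
from h import *
st()
p,d=snapshot('side');crop(p,200,230,360,370,5,'e7.png')"
```

```text
t 32.23 p [ 0.4608 -0.3368  0.1729] jaw 83.99 tilt 0.57 F [ 0.8 -0.  -1.4] T [-0.01 -0.02 -0.05] w 0.0117 q6 [-0.75  0.39 -0.08  1.1  -0.01 -0.65]
toolY [-0.32 -0.47]
```

View pics/e7.png

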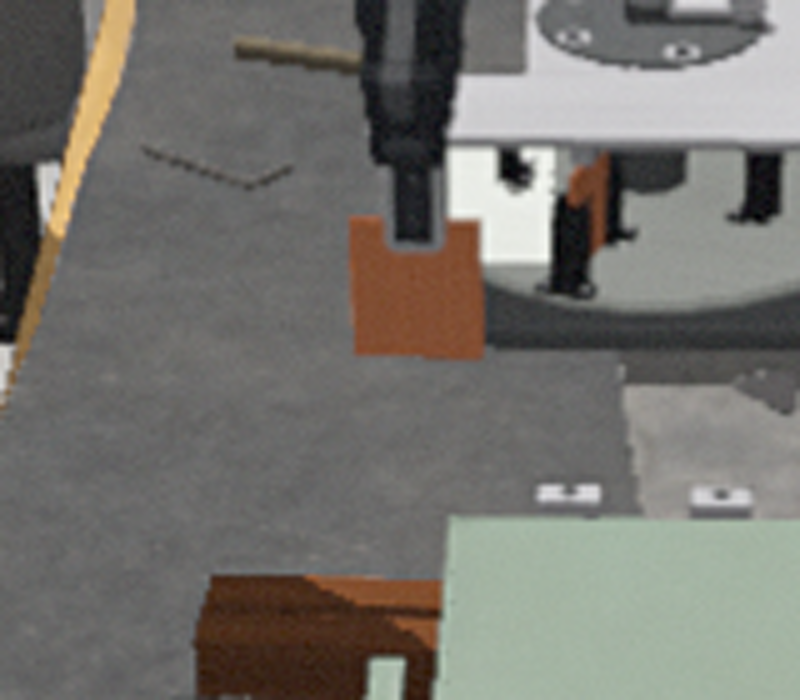

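>>> servo_tool --gripper '[0.9, 0.9, 0.9, 0.9, 0.9, 0.9, 0.9, 0.9, 0.9, 0.9, 0.9]' --pt "0.003 0.03 0" --pt "0.004 0.05 0" --pt "0.004 0.05 0" --pt "0.004 0.05 0" --pt "0.004 0.05 0" --pt "0.004 0.05 0" --pt "0.003 0.05 0" --pt "0.003 0.035 0" --pt "0 0.015 0" --pt "0 0 0" --pt "0 0 0" --turn '[0.7, 0.7, 0.6, 0, 0, 0, 0, 0, 0, 0, 0]'

```text
clock: 33.65
tool_pos: [0.4822, 0.0543, 0.16]
eef_rot: [-0.513, -0.475, 0.489, 0.522]
wrist_force: [0.3, 0.4, -1.3]
grip_width: 0.0111
```

```bash
sed -i 's/    q=c\[abs/    q=c[abs/; s/; x=np.percentile(q\[:,0\],\[1,99\])/\n    if len(q)<4: continue\n    x=np.percentile(q[:,0],[1,99])/' place.py; python3 place.py p6
```

```text
t 33.65 p [0.4822 0.0543 0.16  ] jaw 85.91 tilt 1.32 F [ 0.3  0.4 -1.3] T [0.03 0.03 0.02] w 0.0111 q6 [-0.03  0.26 -0.3   1.03 -0.01  0.04]
toolY [-1.3  -0.25]
blade n 320
z [0.1409 0.1959]
0.145 [0.4575 0.502 ] mid 0.4797 y 0.0549 slope -0.059
0.155 [0.4591 0.502 ] mid 0.4806 y 0.0546 slope -0.086
0.165 [0.4594 0.5022] mid 0.4808 y 0.0541 slope -0.079
0.175 [0.4581 0.5022] mid 0.4801 y 0.0534 slope -0.061
0.185 [0.4583 0.5023] mid 0.4803 y 0.0547 slope -0.09
0.195 [0.4585 0.5025] mid 0.4805 y 0.0524 slope -0.082
blade centre px [(208, np.float64(289.5), np.int64(18)), (211, np.float64(289.5), np.int64(18)), (214, np.float64(289.5), np.int64(18)), (217, np.float64(289.5), np.int64(18)), (220, np.float64(290.0), np.int64(17)), (223, np.float64(289.5), np.int64(18))] exp u at gap 291.63
```

>>> servo_tool --gripper '[0.9, 0.9, 0.9, 0.9, 0.9]' --pt "0.005 -0.001 0" --pt "0 0 -0.025" --pt "0 0 -0.025" --pt "0 0 0" --pt "0 0 0" --turn '[0, 0, 0, 0, 0]'

```text
clock: 34.33
tool_pos: [0.49, 0.0492, 0.1103]
eef_rot: [-0.516, -0.474, 0.486, 0.522]
wrist_force: [-0.2, 0.8, -1.1]
grip_width: 0.0111
```

```bash
python3 place.py p7
```

```text
t 34.33 p [0.49   0.0492 0.1103] jaw 85.56 tilt 1.16 F [-0.2  0.8 -1.1] T [ 0.04  0.01 -0.01] w 0.0111 q6 [-0.04  0.32 -0.37  0.9  -0.01  0.03]
toolY [-1.12 -0.29]
blade n 289
z [0.0916 0.1474]
0.096 [0.467  0.5094] mid 0.4882 y 0.0498 slope -0.018
0.106 [0.4671 0.5095] mid 0.4883 y 0.0494 slope -0.067
0.116 [0.4673 0.5094] mid 0.4884 y 0.0487 slope -0.114
0.126 [0.4675 0.5106] mid 0.4891 y 0.049 slope -0.066
0.136 [0.4677 0.5096] mid 0.4886 y 0.0488 slope -0.118
0.146 [0.4659 0.5116] mid 0.4887 y 0.0491 slope -0.053
blade centre px [(225, np.float64(292.0), np.int64(17)), (228, np.float64(293.0), np.int64(17)), (231, np.float64(293.0), np.int64(17)), (234, np.float64(293.0), np.int64(17)), (237, np.float64(293.0), np.int64(17)), (240, np.float64(293.0), np.int64(17))] exp u at gap 291.88
```

>>> servo_tool --gripper '[0.9, 0.9, 0.9]' --pt "-0.003 0.004 0" --pt "0 0 0" --pt "0 0 0" --turn '[0.5, 0, 0]'

```text
clock: 34.75
tool_pos: [0.4879, 0.0535, 0.112]
eef_rot: [-0.514, -0.477, 0.488, 0.519]
wrist_force: [-0.3, 0.3, -1.1]
grip_width: 0.0114
```

```bash
python3 place.py p8
```

```text
t 34.75 p [0.4879 0.0535 0.112 ] jaw 86.11 tilt 1.0 F [-0.3  0.3 -1.1] T [-0.01 -0.02  0.02] w 0.0114 q6 [-0.04  0.31 -0.37  0.9  -0.01  0.03]
toolY [-0.96 -0.3 ]
blade n 307
z [0.0929 0.1489]
0.097 [0.4643 0.5081] mid 0.4862 y 0.053 slope -0.098
0.107 [0.4645 0.508 ] mid 0.4863 y 0.0523 slope -0.067
0.117 [0.4648 0.5081] mid 0.4864 y 0.0535 slope -0.017
0.127 [0.465  0.5082] mid 0.4866 y 0.0524 slope -0.101
0.137 [0.4651 0.5097] mid 0.4874 y 0.0523 slope -0.055
0.147 [0.4654 0.5097] mid 0.4875 y 0.0525 slope -0.108
blade centre px [(225, np.float64(292.5), np.int64(18)), (228, np.float64(292.5), np.int64(18)), (231, np.float64(292.5), np.int64(18)), (234, np.float64(292.5), np.int64(18)), (237, np.float64(292.0), np.int64(17)), (240, np.float64(292.0), np.int64(17))] exp u at gap 291.87
```

>>> servo_tool --gripper '[0.9, 0.9, 0.9, 0.9, 0.9]' --pt "-0.001 0 -0.008" --pt "-0.0005 0 -0.008" --pt "-0.0005 0 -0.008" --pt "0 0 -0.008" --pt "0 0 0" --turn '[0, 0, 0, 0, 0]'

```text
clock: 35.42
tool_pos: [0.4853, 0.0535, 0.0771]
eef_rot: [-0.514, -0.477, 0.489, 0.52]
wrist_force: [-0.1, 0.5, -1.6]
grip_width: 0.0113
```

```bash
python3 place.py p9
```

```text
t 35.42 p [0.4853 0.0535 0.0771] jaw 86.11 tilt 1.06 F [-0.1  0.5 -1.6] T [-0.03 -0.02 -0.02] w 0.0113 q6 [-0.04  0.35 -0.43  0.82 -0.01  0.03]
toolY [-1.02 -0.29]
blade n 113
z [0.0899 0.1158]
0.094 [0.4617 0.5068] mid 0.4843 y 0.0531 slope -0.094
0.104 [0.4618 0.507 ] mid 0.4844 y 0.0533 slope -0.034
0.114 [0.462  0.5071] mid 0.4845 y 0.0536 slope -0.044
blade centre px [(237, np.float64(291.5), np.int64(18)), (240, np.float64(291.5), np.int64(18)), (243, np.float64(291.5), np.int64(18))] exp u at gap 292.05
```

Same readings as the first insertion. Continuing down.

>>> servo_tool --gripper '[0.9, 0.9, 0.9, 0.9, 0.9]' --pt "0.001 0 -0.008" --pt "0 0 -0.008" --pt "0 0 -0.006" --pt "0 0 -0.004" --pt "0 0 0" --turn '[0, 0, 0, 0, 0]'

```text
clock: 36.1
tool_pos: [0.4867, 0.0534, 0.0497]
eef_rot: [-0.514, -0.477, 0.488, 0.519]
wrist_force: [-0.4, 0.7, -1.7]
grip_width: 0.0117
```

```bash
python3 -c "
from h import *
st()"
```

```text
t 36.1 p [0.4867 0.0534 0.0497] jaw 86.1 tilt 1.03 F [-0.4  0.7 -1.7] T [-0.    0.03 -0.03] w 0.0117 q6 [-0.04  0.38 -0.46  0.75 -0.01  0.03]
toolY [-0.98 -0.3 ]
```

>>> servo_tool --gripper '[0.9, 0.9, -0.3, -0.3, -0.3, -0.3, -0.3, -0.3]' --pt "0 0 -0.002" --pt "0 0 0" --pt "0 0 0" --pt "0 0 0" --pt "0 0 0.03" --pt "0 0 0.045" --pt "0 0 0.045" --pt "0 0 0" --turn '[0, 0, 0, 0, 0, 0, 0, 0]'

```text
clock: 37.1
tool_pos: [0.487, 0.0534, 0.1719]
eef_rot: [-0.514, -0.477, 0.488, 0.519]
wrist_force: [0.4, 0.2, -0.6]
grip_width: 0.0556
```

```bash
python3 seat.py s2
```

```text
t 37.1 p [0.487  0.0534 0.1719] jaw 86.1 tilt 0.95 F [ 0.4  0.2 -0.6] T [-0.01 -0.03 -0.01] w 0.0556 q6 [-0.04  0.26 -0.28  1.05 -0.01  0.03]
toolY [-0.9 -0.3]
[0.4857, 0.0554, 0.108] [268. 158.]
[0.4857, 0.0554, 0.03] [273. 472.]
[0.4857, 0.0554, 0.026] [273. 488.]
0.61 [318.8 265.9] [ 0.5496 -0.0532  0.0789]
holder top 70 [0.103  0.109  0.1107] [0.4748 0.0436 0.0912] [0.4963 0.061  0.1123]
```

View pics/s2s.png

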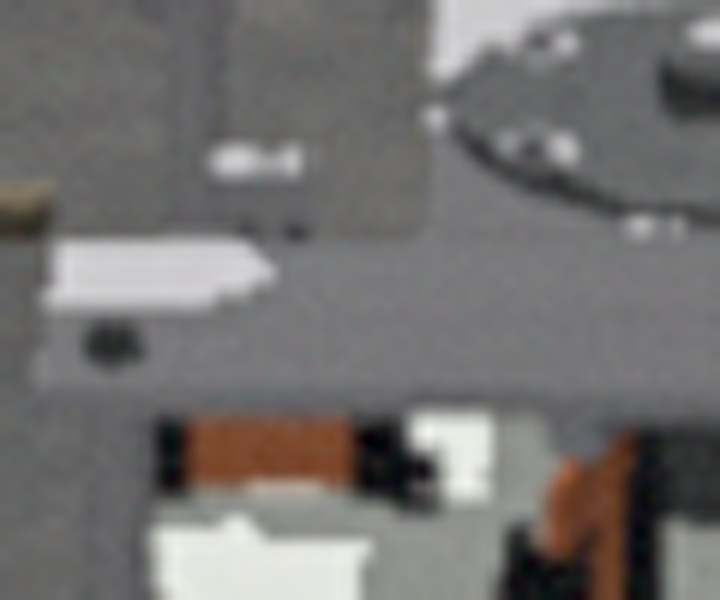

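>>> servo_tool --gripper '[-0.3, -0.3, -0.3, -0.3, -0.3, -0.3, -0.3]' --pt "0.03 -0.002 0" --pt "0.045 -0.003 0" --pt "0.045 -0.002 0" --pt "0.025 -0.001 0" --pt "0 0 0" --pt "0 0 0" --pt "0 0 0" --turn '[0, 0, 0, 0, 0, 0, 0]'

```text
clock: 38.08
tool_pos: [0.6267, 0.0455, 0.1581]
eef_rot: [-0.509, -0.472, 0.493, 0.524]
wrist_force: [0.6, 0.7, -0.0]
grip_width: 0.0557
```

```bash
python3 arc.py 0; python3 fin.py
```

```text
t 38.08 p [0.6267 0.0455 0.1581] jaw 86.11 tilt 2.15 F [ 0.6  0.7 -0. ] T [-0.02 -0.05 -0.03] w 0.0557 q6 [-0.04  0.55  0.13  1.19 -0.01  0.03]
toolY [-2.13 -0.26]
G [0.6284 0.0457 0.2031] knob ang(mag) 0.36 r 0.043
-0.4 abs [0.6354 0.0449] from here [ 0.007  -0.0008]
t 38.08 p [0.6267 0.0455 0.1581] jaw 86.11 tilt 2.15 F [ 0.6  0.7 -0. ] T [-0.02 -0.05 -0.03] w 0.0557 q6 [-0.04  0.55  0.13  1.19 -0.01  0.03]
toolY [-2.13 -0.26]
z 0.198 24 x [0.6171 0.6366] mid 0.6268
z 0.208 32 x [0.6167 0.6369] mid 0.6268
z 0.218 34 x [0.6162 0.6363] mid 0.6263
z 0.228 34 x [0.6164 0.6361] mid 0.6263
```

>>> servo_tool --gripper '[-0.3, -0.3, -0.3, -0.3, -0.3, 0.9, 0.9, 0.9, 0.9]' --pt "0.008 -0.001 0" --pt "0 0 -0.02" --pt "0 0 -0.02" --pt "0 0 -0.005" --pt "0 0 0" --pt "0 0 0" --pt "0 0 0" --pt "0 0 0" --pt "0 0 0" --turn '[0, 0, 0, 0, 0, 0, 0, 0, 0]' --grip_force 40

```text
clock: 39.25
tool_pos: [0.6373, 0.0445, 0.1163]
eef_rot: [-0.51, -0.474, 0.492, 0.523]
wrist_force: [0.8, -0.8, -2.2]
grip_width: 0.0202
```

```bash
python3 arc.py 0
```

```text
t 39.25 p [0.6373 0.0445 0.1163] jaw 86.12 tilt 1.8 F [ 0.8 -0.8 -2.2] T [ 0.   -0.05 -0.01] w 0.0202 q6 [-0.04  0.59  0.09  1.1  -0.01  0.03]
toolY [-1.78 -0.26]
G [0.6387 0.0447 0.1613] knob ang(mag) 0.02 r 0.0533
-0.0 abs [0.6354 0.0449] from here [-0.0033  0.0002]
```

>>> servo_tool --gripper '[-0.3, -0.3, -0.3, 0.9, 0.9, 0.9, 0.9]' --pt "0 0 0" --pt "-0.003 0 -0.008" --pt "0 0 -0.003" --pt "0 0 0" --pt "0 0 0" --pt "0 0 0" --pt "0 0 0" --turn '[0, 0, 0, 0, 0, 0, 0]'

```text
clock: 40.12
tool_pos: [0.6343, 0.0445, 0.105]
eef_rot: [-0.51, -0.474, 0.492, 0.523]
wrist_force: [-0.4, -0.8, -0.6]
grip_width: 0.0209
```

```bash
python3 arc.py 0
```

```text
t 40.12 p [0.6343 0.0445 0.105 ] jaw 86.12 tilt 1.76 F [-0.4 -0.8 -0.6] T [ 0.06 -0.   -0.02] w 0.0209 q6 [-0.04  0.59  0.06  1.07 -0.01  0.03]
toolY [-1.74 -0.25]
G [0.6357 0.0447 0.15  ] knob ang(mag) -0.18 r 0.0503
0.2 abs [0.6354 0.0449] from here [-0.0003  0.0002]
```

Well centred. Lifting the knob 11–12 mm and starting along the arc.

>>> servo_tool --gripper '[0.9, 0.9, 0.9, 0.9]' --pt "0 0 0.006" --pt "0 0 0.006" --pt "0 0 0.002" --pt "0 0 0" --turn '[0, 0, 0, 0]' --grip_force 60

```text
clock: 40.62
tool_pos: [0.6342, 0.0446, 0.1181]
eef_rot: [-0.51, -0.473, 0.492, 0.523]
wrist_force: [2.6, 0.2, -8.4]
grip_width: 0.0209
```

```bash
python3 arc.py 72
```

```text
t 40.62 p [0.6342 0.0446 0.1181] jaw 86.12 tilt 1.84 F [ 2.6  0.2 -8.4] T [ 0.1  -0.68  0.02] w 0.0209 q6 [-0.04  0.58  0.08  1.1  -0.01  0.03]
toolY [-1.83 -0.24]
G [0.6356 0.0448 0.1631] knob ang(mag) -0.17 r 0.0502
12.0 abs [0.635  0.0552] from here [-0.0006  0.0105]
24.0 abs [0.6325 0.0654] from here [-0.0031  0.0206]
36.0 abs [0.628  0.0748] from here [-0.0076  0.03  ]
48.0 abs [0.6216 0.083 ] from here [-0.014   0.0383]
60.0 abs [0.6136 0.0898] from here [-0.022  0.045]
72.0 abs [0.6044 0.0947] from here [-0.0312  0.05  ]
72.2 abs [0.6042 0.0948] from here [-0.0314  0.05  ]
```

>>> servo_tool --gripper '[0.9, 0.9, 0.9, 0.9]' --pt "0 0.007 0" --pt "-0.001 0.007 0" --pt "-0.002 0.007 0" --pt "-0.001 0.001 0" --turn '[0, 0, 0, 0]'

```text
clock: 41.12
tool_pos: [0.6347, 0.0591, 0.1186]
eef_rot: [-0.516, -0.471, 0.493, 0.519]
wrist_force: [7.3, -1.8, -11.0]
grip_width: 0.0204
```

```bash
python3 arc.py 72
```

```text
t 41.12 p [0.6347 0.0591 0.1186] jaw 85.95 tilt 1.73 F [  7.3  -1.8 -11. ] T [-0.25 -1.59  0.3 ] w 0.0204 q6 [-0.01  0.58  0.08  1.09 -0.02  0.06]
toolY [-1.38 -1.03]
G [0.6358 0.0599 0.1635] knob ang(mag) 16.83 r 0.0516
12.0 abs [0.6309 0.0694] from here [-0.005   0.0095]
24.0 abs [0.6255 0.0784] from here [-0.0103  0.0185]
36.0 abs [0.6184 0.086 ] from here [-0.0174  0.0262]
48.0 abs [0.6099 0.0921] from here [-0.026   0.0322]
55.2 abs [0.6042 0.0948] from here [-0.0316  0.0349]
```

>>> servo_tool --gripper '[0.9, 0.9, 0.9, 0.9]' --pt "-0.004 0.005 0" --pt "-0.005 0.006 0" --pt "-0.006 0.006 0" --pt "-0.002 0.001 0" --turn '[0, 0, 0, 0]'

```text
clock: 41.62
tool_pos: [0.6258, 0.0737, 0.1189]
eef_rot: [0.522, 0.473, -0.49, -0.514]
wrist_force: [7.5, 0.4, -11.1]
grip_width: 0.0204
```

```bash
python3 arc.py 72
```

```text
t 41.62 p [0.6258 0.0737 0.1189] jaw 85.86 tilt 1.5 F [  7.5   0.4 -11.1] T [ 0.05 -1.5   0.32] w 0.0204 q6 [ 0.02  0.55  0.03  1.06 -0.02  0.09]
toolY [-0.55 -1.4 ]
G [0.6262 0.0748 0.1639] knob ang(mag) 36.95 r 0.0485
12.0 abs [0.6209 0.0837] from here [-0.0054  0.0089]
24.0 abs [0.6128 0.0903] from here [-0.0135  0.0155]
35.0 abs [0.6042 0.0948] from here [-0.022   0.0199]
```

>>> servo_tool --gripper '[0.9, 0.9, 0.9, 0.9]' --pt "-0.005 0.007 0" --pt "-0.007 0.006 0" --pt "-0.008 0.005 0" --pt "-0.002 0.001 0" --turn '[0, 0, 0, 0]'

```text
clock: 42.12
tool_pos: [0.6093, 0.0888, 0.1193]
eef_rot: [0.527, 0.474, -0.489, -0.509]
wrist_force: [10.8, -4.0, -15.0]
grip_width: 0.0207
```

```bash
python3 arc.py 72
```

```text
t 42.12 p [0.6093 0.0888 0.1193] jaw 85.79 tilt 1.86 F [ 10.8  -4.  -15. ] T [-0.42 -2.14  0.68] w 0.0207 q6 [ 0.04  0.52 -0.03  1.03 -0.03  0.12]
toolY [ 0.05 -1.86]
G [0.6093 0.0902 0.1643] knob ang(mag) 64.38 r 0.0481
7.6 abs [0.6042 0.0948] from here [-0.0051  0.0045]
```

>>> servo_tool --gripper '[0.9, 0.9, 0.9]' --pt "-0.004 0.005 -0.002" --pt "-0.002 0.002 0" --pt "0 0 0" --turn '[0, 0, 0]'

```text
clock: 42.5
tool_pos: [0.6044, 0.0917, 0.1176]
eef_rot: [0.529, 0.472, -0.49, -0.507]
wrist_force: [3.5, 0.4, -7.5]
grip_width: 0.0205
```

```bash
python3 arc.py 72; python3 knob.py k15.png 72
```

```text
t 42.5 p [0.6044 0.0917 0.1176] jaw 85.67 tilt 2.29 F [ 3.5  0.4 -7.5] T [ 0.5  -0.61  0.22] w 0.0205 q6 [ 0.05  0.51 -0.04  1.02 -0.04  0.13]
toolY [ 0.16 -2.29]
G [0.6043 0.0935 0.1625] knob ang(mag) 71.41 r 0.0489
0.6 abs [0.6042 0.0948] from here [-0.      0.0013]
t 42.5 p [0.6044 0.0917 0.1176] jaw 85.67 tilt 2.29 F [ 3.5  0.4 -7.5] T [ 0.5  -0.61  0.22] w 0.0205 q6 [ 0.05  0.51 -0.04  1.02 -0.04  0.13]
toolY [ 0.16 -2.29]
exp 0.146 [[335.2 218.1]] [[393. 411.]]
exp 0.155 [[335.2 215. ]] [[394. 392.]]
knob 59 [0.5907 0.0537 0.1544] [0.6092 0.0821 0.1992] exp [0.6042 0.0948 0.    ] z98 0.1987
```

View pics/k15.png

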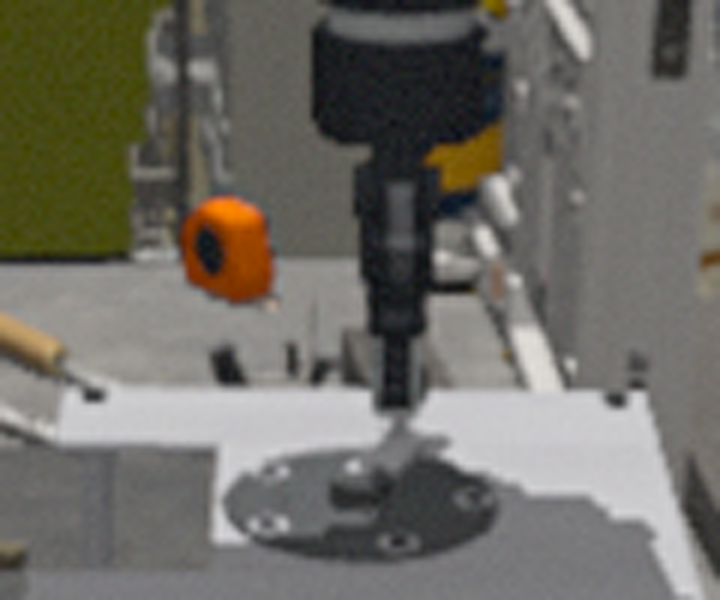

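>>> servo_tool --gripper '[0.9, 0.9, 0.9, 0.9]' --pt "0 0 -0.004" --pt "0 0 -0.004" --pt "0 0 -0.003" --pt "0 0 0" --turn '[0, 0, 0, 0]'

```text
clock: 43.05
tool_pos: [0.6051, 0.0916, 0.1138]
eef_rot: [0.531, 0.473, -0.488, -0.506]
wrist_force: [-0.4, -2.7, -3.8]
grip_width: 0.0203
```

```bash
python3 arc.py 72
```

```text
t 43.05 p [0.6051 0.0916 0.1138] jaw 85.67 tilt 2.38 F [-0.4 -2.7 -3.8] T [-0.17  0.1   0.07] w 0.0203 q6 [ 0.05  0.51 -0.06  1.   -0.04  0.13]
toolY [ 0.48 -2.33]
G [0.6047 0.0934 0.1588] knob ang(mag) 70.88 r 0.0489
1.1 abs [0.6042 0.0948] from here [-0.0005  0.0014]
```

>>> servo_tool --gripper '[0.9, 0.9, 0.9]' --pt "-0.003 0.001 -0.001" --pt "0 0 -0.002" --pt "0 0 0" --turn '[0, 0, 0]'

```text
clock: 43.42
tool_pos: [0.6031, 0.0925, 0.1109]
eef_rot: [0.531, 0.474, -0.488, -0.505]
wrist_force: [2.1, -0.6, -9.2]
grip_width: 0.0202
```

```bash
python3 arc.py 72
```

```text
t 43.42 p [0.6031 0.0925 0.1109] jaw 85.72 tilt 2.42 F [ 2.1 -0.6 -9.2] T [ 0.27 -0.27  0.62] w 0.0202 q6 [ 0.06  0.51 -0.07  0.99 -0.04  0.13]
toolY [ 0.61 -2.34]
G [0.6026 0.0944 0.1558] knob ang(mag) 73.61 r 0.049
-1.6 abs [0.6042 0.0948] from here [0.0017 0.0004]
```

>>> servo_tool --gripper '[0.9, 0.9, 0.9]' --pt "0 0 -0.005" --pt "0 0 -0.003" --pt "0 0 0" --turn '[0, 0, 0]'

```text
clock: 43.8
tool_pos: [0.6032, 0.0926, 0.1061]
eef_rot: [0.532, 0.474, -0.487, -0.504]
wrist_force: [-1.1, -1.3, -6.8]
grip_width: 0.0202
```

```bash
python3 arc.py 72
```

```text
t 43.8 p [0.6032 0.0926 0.1061] jaw 85.69 tilt 2.48 F [-1.1 -1.3 -6.8] T [-0.15  0.34  0.07] w 0.0202 q6 [ 0.06  0.51 -0.08  0.97 -0.04  0.13]
toolY [ 0.75 -2.37]
G [0.6026 0.0945 0.151 ] knob ang(mag) 73.58 r 0.0492
-1.6 abs [0.6042 0.0948] from here [0.0016 0.0003]
```

>>> servo_tool --gripper '[0.9, 0.9, 0.9, 0.9]' --pt "0 -0.006 -0.002" --pt "0 -0.006 0" --pt "0 -0.006 0" --pt "0 0 0" --turn '[0, 0, 0, 0]'

```text
clock: 44.3
tool_pos: [0.6033, 0.0941, 0.1059]
eef_rot: [0.521, 0.487, -0.481, -0.51]
wrist_force: [-3.3, -9.2, 6.0]
grip_width: 0.0202
```

```bash
python3 arc.py 72
```

```text
t 44.3 p [0.6033 0.0941 0.1059] jaw 86.36 tilt 1.0 F [-3.3 -9.2  6. ] T [-2.68  0.91 -0.07] w 0.0202 q6 [ 0.04  0.5  -0.09  0.96 -0.01  0.1 ]
toolY [ 0.94 -0.37]
G [0.6025 0.0943 0.1509] knob ang(mag) 73.65 r 0.049
-1.7 abs [0.6042 0.0948] from here [0.0017 0.0004]
```

>>> servo_tool --gripper '[-0.3, -0.3, -0.3, -0.3, -0.3]' --pt "0 0 0" --pt "0 0 0" --pt "0 0 0.03" --pt "0 0 0.04" --pt "0 0 0" --turn '[0, 0, 0, 0, 0]'

```text
clock: 44.92
tool_pos: [0.6041, 0.0933, 0.1766]
eef_rot: [0.522, 0.486, -0.481, -0.51]
wrist_force: [0.4, -0.5, -0.3]
grip_width: 0.056
```

```bash
python3 knob.py k16.png 72
```

```text
t 44.92 p [0.6041 0.0933 0.1766] jaw 86.24 tilt 1.02 F [ 0.4 -0.5 -0.3] T [0.04 0.01 0.04] w 0.056 q6 [ 0.04  0.45  0.03  1.13 -0.01  0.1 ]
toolY [ 0.96 -0.35]
exp 0.146 [[335.2 218.1]] [[393. 411.]]
exp 0.155 [[335.2 215. ]] [[394. 392.]]
knob 50 [0.597  0.0787 0.1371] [0.6111 0.0931 0.1609] exp [0.6042 0.0948 0.    ] z98 0.1597
```

View pics/k16.png

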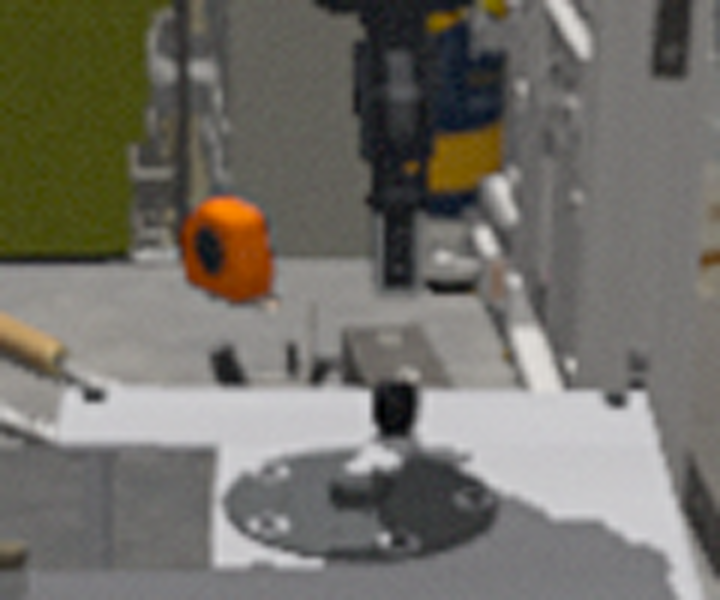

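>>> servo_tool --gripper '[-0.5, -0.5, -0.5, -0.5, -0.5, -0.5, -0.5, -0.5, -0.5, -0.5, -0.5, -0.5]' --pt "-0.01 -0.035 0" --pt "-0.01 -0.05 0" --pt "-0.01 -0.05 0" --pt "-0.01 -0.05 0" --pt "-0.01 -0.05 0" --pt "-0.01 -0.05 0" --pt "-0.01 -0.05 0" --pt "-0.01 -0.045 0" --pt "-0.005 -0.03 0" --pt "0 -0.015 0" --pt "0 0 0" --pt "0 0 0" --turn '[-0.8, -0.8, -0.8, 0, 0, 0, 0, 0, 0, 0, 0, 0]'

```text
clock: 46.48
tool_pos: [0.5083, -0.3418, 0.1602]
eef_rot: [-0.526, -0.472, 0.471, 0.527]
wrist_force: [-0.5, 0.5, -0.1]
grip_width: 0.0641
```

```bash
python3 look.py e8; python3 fin.py
```

```text
t 46.48 p [ 0.5083 -0.3418  0.1602] jaw 83.72 tilt 0.09 F [-0.5  0.5 -0.1] T [-0.04  0.03  0.03] w 0.0641 q6 [-0.71  0.48  0.03  1.12  0.   -0.6 ]
toolY [0.   0.09]
0.37 [273.2 263.3] 243 310 205 287
0.8 [448.4 282.1] 434 466 220 323
0.75 [187.9 312.3] 176 197 293 332
0.61 [458.8 233. ] 454 466 221 242
0.18 [259.1 208.1] 253 263 204 215
t 46.67 p [ 0.5086 -0.342   0.1608] jaw 83.75 tilt 0.05 F [ 0.4  0.5 -0.2] T [-0.01  0.03 -0.01] w 0.0641 q6 [-0.71  0.48  0.03  1.12  0.   -0.6 ]
toolY [0.04 0.03]
z 0.201 29 x [0.4941 0.5155] mid 0.5048
z 0.211 61 x [0.4941 0.5155] mid 0.5048
z 0.221 63 x [0.4941 0.5153] mid 0.5047
z 0.231 57 x [0.4942 0.5154] mid 0.5048
```

View pics/e8top.png

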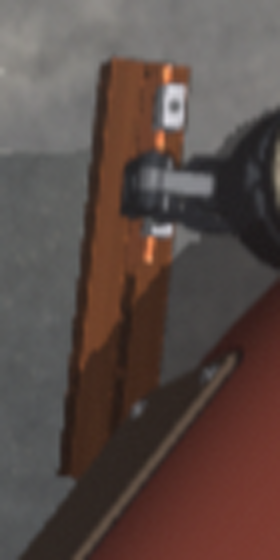

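View pics/e8side.png

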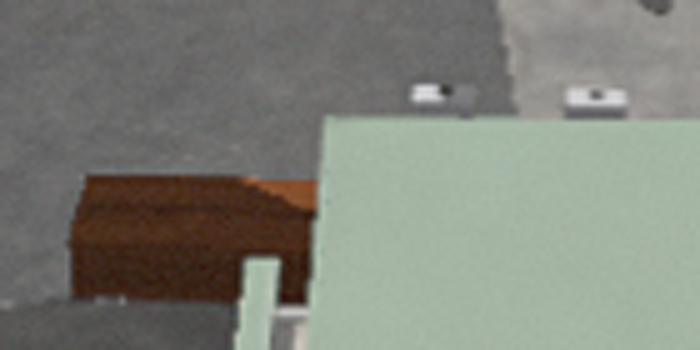

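>>> servo_tool --gripper '[-0.5, -0.5, -0.5, -0.5, -0.5, -0.5, -0.5]' --pt "0.012 -0.001 0" --pt "0 0 -0.025" --pt "0 0 -0.035" --pt "0 0 -0.025" --pt "0 0 -0.01" --pt "0 0 0" --pt "0 0 0" --turn '[0.2, 0, 0, 0, 0, 0, 0]'

```text
clock: 47.6
tool_pos: [0.5269, -0.3434, 0.066]
eef_rot: [0.527, 0.475, -0.473, -0.523]
wrist_force: [-0.2, -0.7, -0.7]
grip_width: 0.0643
```

```bash
python3 fin.py
```

```text
t 47.6 p [ 0.5269 -0.3434  0.066 ] jaw 84.14 tilt 0.4 F [-0.2 -0.7 -0.7] T [ 0.01 -0.    0.06] w 0.0643 q6 [-0.69  0.58 -0.07  0.91  0.   -0.59]
toolY [ 0.36 -0.18]
z 0.106 15 x [0.5122 0.5328] mid 0.5225
z 0.116 48 x [0.5121 0.5329] mid 0.5225
z 0.126 51 x [0.5122 0.5326] mid 0.5224
z 0.136 39 x [0.5121 0.5324] mid 0.5222
```

>>> servo_tool --gripper '[-0.5, -0.5, -0.5, -0.5, -0.5]' --pt "-0.006 0 0" --pt "-0.001 0 -0.015" --pt "0 0 -0.015" --pt "0 0 -0.005" --pt "0 0 0" --turn '[0, 0, 0, 0, 0]'

```text
clock: 48.28
tool_pos: [0.5195, -0.3438, 0.0295]
eef_rot: [0.528, 0.475, -0.473, -0.522]
wrist_force: [-0.1, 0.7, -0.5]
grip_width: 0.064
```

```bash
python3 -c "
from h import *
st()
p,d=snapshot('side');crop(p,285,290,375,340,8,'e9.png')
p,d=snapshot('top');crop(p,430,210,490,270,10,'e9t.png')"
```

```text
t 48.27 p [ 0.5195 -0.3438  0.0295] jaw 84.11 tilt 0.48 F [-0.1  0.7 -0.5] T [-0.08  0.03 -0.01] w 0.064 q6 [-0.7   0.6  -0.13  0.83  0.   -0.6 ]
toolY [ 0.42 -0.23]
```

View pics/e9.png

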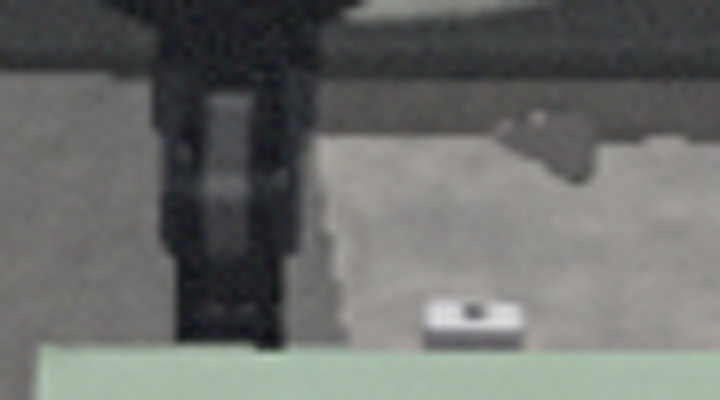

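View pics/e9t.png

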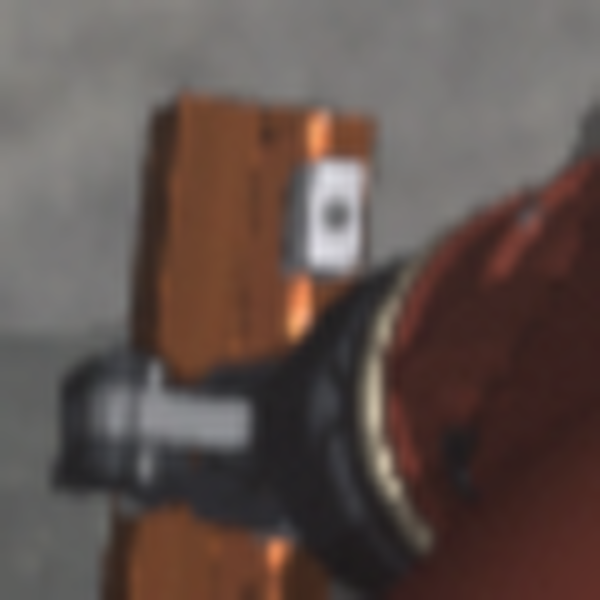

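>>> servo_tool --gripper '[-0.5, 0.9, 0.9, 0.9, 0.9, 0.9]' --pt "0.002 0 0" --pt "0 0 0" --pt "0 0 0" --pt "0 0 0" --pt "0 0 0" --pt "0 0 0" --turn '[0, 0, 0, 0, 0, 0]' --grip_force 40

```text
clock: 49.12
tool_pos: [0.5228, -0.3438, 0.0313]
eef_rot: [0.528, 0.475, -0.472, -0.521]
wrist_force: [-0.5, 1.4, 0.8]
grip_width: 0.0112
```

```bash
python3 -c "
from h import *
st()"
```

```text
t 49.12 p [ 0.5228 -0.3438  0.0313] jaw 84.14 tilt 0.62 F [-0.5  1.4  0.8] T [0.25 0.01 0.02] w 0.0112 q6 [-0.7   0.6  -0.13  0.83  0.   -0.6 ]
toolY [ 0.56 -0.26]
```

>>> servo_tool --gripper '[0.9, 0.9, 0.9, 0.9, 0.9, 0.9]' --pt "0 0 0.02" --pt "0 0 0.035" --pt "0 0 0.045" --pt "0 0 0.04" --pt "0 0 0" --pt "0 0 0" --turn '[0, 0, 0, 0, 0, 0]'

```text
clock: 49.88
tool_pos: [0.5211, -0.3441, 0.1729]
eef_rot: [0.528, 0.474, -0.473, -0.522]
wrist_force: [-1.5, 0.0, -2.6]
grip_width: 0.0113
```

```bash
python3 -c "
from h import *
st()
p,d=snapshot('side');crop(p,240,210,400,350,5,'e10.png')"
```

```text
t 49.88 p [ 0.5211 -0.3441  0.1729] jaw 84.11 tilt 0.47 F [-1.5  0.  -2.6] T [-0.   -0.02 -0.06] w 0.0113 q6 [-0.7   0.49  0.07  1.15  0.   -0.6 ]
toolY [ 0.37 -0.28]
```

View pics/e10.png

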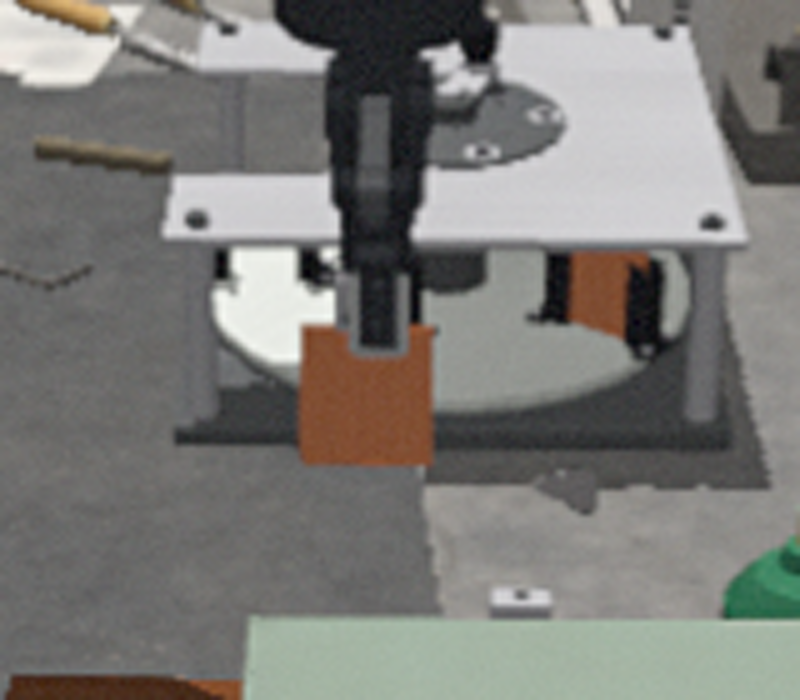

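>>> servo_tool --gripper '[0.9, 0.9, 0.9, 0.9, 0.9, 0.9, 0.9, 0.9, 0.9, 0.9, 0.9]' --pt "-0.004 0.03 0" --pt "-0.005 0.05 0" --pt "-0.005 0.05 0" --pt "-0.005 0.05 0" --pt "-0.004 0.05 0" --pt "-0.003 0.05 0" --pt "0 0.05 0" --pt "0 0.04 0" --pt "0 0.017 0" --pt "0 0 0" --pt "0 0 0" --turn '[0.7, 0.7, 0.6, 0, 0, 0, 0, 0, 0, 0, 0]'

```text
clock: 51.3
tool_pos: [0.4845, 0.0549, 0.1587]
eef_rot: [-0.514, -0.479, 0.486, 0.52]
wrist_force: [-0.3, 0.2, -0.6]
grip_width: 0.011
```

```bash
python3 place.py p10
```

```text
t 51.3 p [0.4845 0.0549 0.1587] jaw 86.09 tilt 0.72 F [-0.3  0.2 -0.6] T [-0.02 -0.06  0.01] w 0.011 q6 [-0.04  0.26 -0.31  1.01 -0.    0.03]
toolY [-0.72 -0.02]
blade n 321
z [0.1391 0.1935]
0.143 [0.4574 0.5005] mid 0.4789 y 0.055 slope -0.051
0.153 [0.4576 0.4994] mid 0.4785 y 0.0543 slope -0.082
0.163 [0.4579 0.4996] mid 0.4787 y 0.055 slope -0.085
0.173 [0.458  0.4997] mid 0.4789 y 0.0543 slope -0.038
0.183 [0.4557 0.5024] mid 0.479 y 0.0547 slope -0.083
0.193 [0.4559 0.5023] mid 0.4791 y 0.0547 slope -0.051
blade centre px [(208, np.float64(289.0), np.int64(19)), (211, np.float64(289.0), np.int64(19)), (214, np.float64(289.0), np.int64(17)), (217, np.float64(289.0), np.int64(17)), (220, np.float64(289.0), np.int64(17)), (223, np.float64(289.0), np.int64(17))] exp u at gap 291.63
```

>>> servo_tool --gripper '[0.9, 0.9, 0.9, 0.9, 0.9]' --pt "0.004 0 0" --pt "0 0 -0.025" --pt "0 0 -0.022" --pt "0 0 0" --pt "0 0 0" --turn '[0, 0, 0, 0, 0]'

```text
clock: 51.98
tool_pos: [0.4908, 0.0515, 0.1114]
eef_rot: [-0.516, -0.478, 0.484, 0.52]
wrist_force: [0.2, 0.1, -1.0]
grip_width: 0.0111
```

```bash
python3 place.py p11
```

```text
t 51.98 p [0.4908 0.0515 0.1114] jaw 85.77 tilt 0.61 F [ 0.2  0.1 -1. ] T [-0.03 -0.03  0.03] w 0.0111 q6 [-0.04  0.31 -0.37  0.9  -0.    0.03]
toolY [-0.61 -0.04]
blade n 305
z [0.091  0.1467]
0.095 [0.4617 0.5068] mid 0.4843 y 0.0525 slope -0.074
0.105 [0.4619 0.5068] mid 0.4844 y 0.0513 slope -0.038
0.115 [0.4622 0.5069] mid 0.4845 y 0.0513 slope -0.121
0.125 [0.4623 0.507 ] mid 0.4847 y 0.0506 slope -0.058
0.135 [0.4639 0.5071] mid 0.4855 y 0.0513 slope -0.034
0.145 [0.4627 0.5071] mid 0.4849 y 0.0513 slope -0.086
blade centre px [(225, np.float64(291.5), np.int64(18)), (228, np.float64(291.5), np.int64(18)), (231, np.float64(292.0), np.int64(17)), (234, np.float64(291.5), np.int64(18)), (237, np.float64(292.0), np.int64(17)), (240, np.float64(291.5), np.int64(18))] exp u at gap 291.88
```

>>> servo_tool --gripper '[0.9, 0.9, 0.9]' --pt "0.001 0.002 0" --pt "0 0 0" --pt "0 0 0" --turn '[0.3, 0, 0]'

```text
clock: 52.4
tool_pos: [0.493, 0.0536, 0.113]
eef_rot: [-0.515, -0.48, 0.485, 0.518]
wrist_force: [-0.6, -0.6, -1.2]
grip_width: 0.011
```

```bash
python3 place.py p12|head -6
```

```text
t 52.4 p [0.493  0.0536 0.113 ] jaw 86.1 tilt 0.46 F [-0.6 -0.6 -1.2] T [-0.06 -0.   -0.02] w 0.011 q6 [-0.04  0.31 -0.37  0.9  -0.    0.03]
toolY [-0.45 -0.05]
blade n 321
z [0.0928 0.148 ]
0.097 [0.4643 0.5096] mid 0.487 y 0.0544 slope -0.063
0.107 [0.4646 0.5098] mid 0.4872 y 0.0536 slope -0.054
```

Position matches the earlier insertions. Going down with the same small −x correction.

>>> servo_tool --gripper '[0.9, 0.9, 0.9, 0.9, 0.9]' --pt "-0.0015 0 -0.008" --pt "-0.0005 0 -0.008" --pt "-0.0005 0 -0.008" --pt "0 0 -0.008" --pt "0 0 0" --turn '[0, 0, 0, 0, 0]'

```text
clock: 53.08
tool_pos: [0.4896, 0.0537, 0.0781]
eef_rot: [-0.515, -0.48, 0.485, 0.519]
wrist_force: [0.5, 0.3, -1.6]
grip_width: 0.0114
```

```bash
python3 place.py p13
```

```text
t 53.08 p [0.4896 0.0537 0.0781] jaw 86.1 tilt 0.52 F [ 0.5  0.3 -1.6] T [ 0.01 -0.01  0.02] w 0.0114 q6 [-0.04  0.35 -0.42  0.81 -0.    0.03]
toolY [-0.52 -0.04]
blade n 118
z [0.0894 0.1174]
0.093 [0.4617 0.5069] mid 0.4843 y 0.0535 slope -0.029
0.103 [0.4618 0.507 ] mid 0.4844 y 0.0539 slope -0.061
0.113 [0.462 0.507] mid 0.4845 y 0.0535 slope -0.026
blade centre px [(236, np.float64(291.5), np.int64(18)), (239, np.float64(291.5), np.int64(18)), (242, np.float64(291.5), np.int64(18))] exp u at gap 292.05
```

>>> servo_tool --gripper '[0.9, 0.9, 0.9, 0.9, 0.9]' --pt "0.001 0 -0.008" --pt "0 0 -0.008" --pt "0 0 -0.006" --pt "0 0 -0.004" --pt "0 0 0" --turn '[0, 0, 0, 0, 0]'

```text
clock: 53.75
tool_pos: [0.4912, 0.0536, 0.0507]
eef_rot: [-0.515, -0.48, 0.485, 0.518]
wrist_force: [-0.2, 0.2, -1.1]
grip_width: 0.0112
```

```bash
python3 -c "
from h import *
st()"
```

```text
t 53.75 p [0.4912 0.0536 0.0507] jaw 86.1 tilt 0.47 F [-0.2  0.2 -1.1] T [-0.02  0.02  0.02] w 0.0112 q6 [-0.04  0.38 -0.46  0.74 -0.    0.03]
toolY [-0.47 -0.05]
```

>>> servo_tool --gripper '[0.9, 0.9, -0.3, -0.3, -0.3, -0.3, -0.3, -0.3]' --pt "0 0 -0.002" --pt "0 0 0" --pt "0 0 0" --pt "0 0 0" --pt "0 0 0.03" --pt "0 0 0.045" --pt "0 0 0.045" --pt "0 0 0" --turn '[0, 0, 0, 0, 0, 0, 0, 0]'

```text
clock: 54.75
tool_pos: [0.4916, 0.0536, 0.1729]
eef_rot: [-0.515, -0.481, 0.485, 0.518]
wrist_force: [0.3, -0.1, -0.3]
grip_width: 0.0553
```

```bash
python3 seat.py s3
```

```text
t 54.75 p [0.4916 0.0536 0.1729] jaw 86.1 tilt 0.39 F [ 0.3 -0.1 -0.3] T [-0.01 -0.09 -0.01] w 0.0553 q6 [-0.04  0.26 -0.28  1.05 -0.    0.03]
toolY [-0.39 -0.05]
[0.4857, 0.0554, 0.108] [268. 158.]
[0.4857, 0.0554, 0.03] [273. 472.]
[0.4857, 0.0554, 0.026] [273. 488.]
0.48 [359.9 266.4] [ 0.6606 -0.0156  0.0523]
holder top 79 [0.1022 0.109  0.1102] [0.4749 0.0437 0.0909] [0.4992 0.0588 0.1113]
```

View pics/s3s.png

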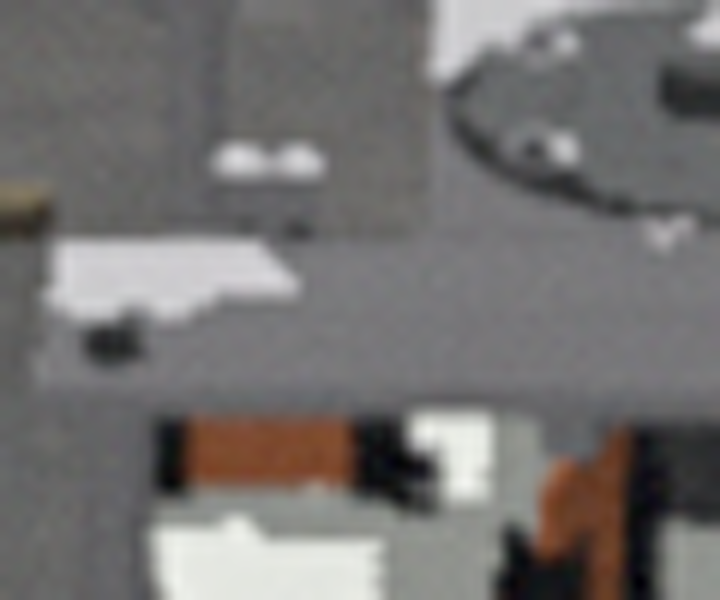

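>>> servo_tool --gripper '[-0.3, -0.3, -0.3, -0.3, -0.3, -0.3]' --pt "0.03 0.01 0" --pt "0.04 0.015 0" --pt "0.035 0.012 0" --pt "0.005 0.002 0" --pt "0 0 0" --pt "0 0 0" --turn '[0, 0, 0, 0, 0, 0]'

```text
clock: 55.6
tool_pos: [0.5961, 0.0931, 0.1611]
eef_rot: [-0.511, -0.475, 0.489, 0.523]
wrist_force: [0.1, 0.3, -0.0]
grip_width: 0.0558
```

```bash
python3 arc.py 72; python3 fin.py
```

```text
t 55.6 p [0.5961 0.0931 0.1611] jaw 86.05 tilt 1.49 F [ 0.1  0.3 -0. ] T [-0.04 -0.03  0.03] w 0.0558 q6 [ 0.03  0.49  0.04  1.15 -0.    0.1 ]
toolY [-1.49 -0.08]
G [0.5972 0.0932 0.2061] knob ang(mag) 79.29 r 0.0463
-7.3 abs [0.6042 0.0948] from here [0.007  0.0016]
t 55.6 p [0.5961 0.0931 0.1611] jaw 86.05 tilt 1.49 F [ 0.1  0.3 -0. ] T [-0.04 -0.03  0.03] w 0.0558 q6 [ 0.03  0.49  0.04  1.15 -0.    0.1 ]
toolY [-1.49 -0.08]
z 0.201 20 x [0.5861 0.6043] mid 0.5952
z 0.211 30 x [0.5859 0.6066] mid 0.5963
z 0.221 36 x [0.5857 0.6063] mid 0.596
z 0.231 28 x [0.5852 0.6062] mid 0.5957
```

>>> servo_tool --gripper '[-0.3, -0.3, -0.3, -0.3, -0.3, -0.3]' --pt "0.007 0.0015 0" --pt "0 0 -0.02" --pt "0 0 -0.025" --pt "0 0 -0.01" --pt "0 0 0" --pt "0 0 0" --turn '[0, 0, 0, 0, 0, 0]'

```text
clock: 56.4
tool_pos: [0.6047, 0.0941, 0.108]
eef_rot: [-0.512, -0.476, 0.488, 0.522]
wrist_force: [0.5, -0.0, 0.4]
grip_width: 0.0554
```

```bash
python3 arc.py 72
```

```text
t 56.4 p [0.6047 0.0941 0.108 ] jaw 85.98 tilt 1.21 F [ 0.5 -0.   0.4] T [ 0.01 -0.1   0.03] w 0.0554 q6 [ 0.04  0.53 -0.03  1.03 -0.    0.11]
toolY [-1.21 -0.07]
G [0.6057 0.0941 0.153 ] knob ang(mag) 70.16 r 0.05
1.8 abs [0.6042 0.0948] from here [-0.0015  0.0006]
```

>>> servo_tool --gripper '[-0.3, 0.9, 0.9, 0.9, 0.9, 0.9]' --pt "0 0 -0.004" --pt "0 0 0" --pt "0 0 0" --pt "0 0 0" --pt "0 0 0" --pt "0 0 0" --turn '[0, 0, 0, 0, 0, 0]' --grip_force 80

```text
clock: 57.15
tool_pos: [0.6059, 0.0944, 0.1057]
eef_rot: [-0.513, -0.477, 0.487, 0.521]
wrist_force: [0.3, 0.4, -0.4]
grip_width: 0.0201
```

>>> servo_tool --gripper '[0.9, 0.9, 0.9, 0.9]' --pt "0 0 0.006" --pt "0 0 0.005" --pt "0 0 0.002" --pt "0 0 0" --turn '[0, 0, 0, 0]'

```text
clock: 57.65
tool_pos: [0.6056, 0.0945, 0.118]
eef_rot: [-0.512, -0.477, 0.487, 0.522]
wrist_force: [2.2, 0.3, -8.1]
grip_width: 0.0205
```

```bash
python3 arc.py 144
```

```text
t 57.65 p [0.6056 0.0945 0.118 ] jaw 86.0 tilt 1.14 F [ 2.2  0.3 -8.1] T [ 0.13 -0.57  0.08] w 0.0205 q6 [ 0.04  0.53 -0.01  1.05  0.    0.11]
toolY [-1.14 -0.03]
G [0.6065 0.0945 0.163 ] knob ang(mag) 69.54 r 0.0507
12.0 abs [0.5963 0.0972] from here [-0.0102  0.0027]
24.0 abs [0.5859 0.0984] from here [-0.0206  0.0039]
36.0 abs [0.5755 0.0974] from here [-0.031   0.0029]
48.0 abs [0.5655 0.0942] from here [-0.0409 -0.0003]
60.0 abs [0.5564 0.0891] from here [-0.05   -0.0054]
72.0 abs [0.5486 0.0822] from here [-0.0579 -0.0124]
74.5 abs [0.5472 0.0805] from here [-0.0593 -0.014 ]
```

>>> servo_tool --gripper '[0.9, 0.9, 0.9, 0.9]' --pt "-0.008 0.003 0" --pt "-0.009 0.002 0" --pt "-0.009 0.0 0" --pt "-0.003 0 0" --turn '[0, 0, 0, 0]'

```text
clock: 58.15
tool_pos: [0.5851, 0.0981, 0.1192]
eef_rot: [0.517, 0.481, -0.484, -0.517]
wrist_force: [12.2, 0.3, -15.1]
grip_width: 0.0198
```

```bash
python3 arc.py 144
```

```text
t 58.15 p [0.5851 0.0981 0.1192] jaw 86.05 tilt 0.25 F [ 12.2   0.3 -15.1] T [-0.14 -2.49  0.68] w 0.0198 q6 [ 0.04  0.48 -0.09  1.   -0.    0.11]
toolY [-0.18 -0.17]
G [0.5852 0.0983 0.1642] knob ang(mag) 94.32 r 0.0499
12.0 abs [0.5748 0.0972] from here [-0.0104 -0.001 ]
24.0 abs [0.5649 0.094 ] from here [-0.0203 -0.0043]
36.0 abs [0.5559 0.0887] from here [-0.0293 -0.0096]
48.0 abs [0.5482 0.0816] from here [-0.0371 -0.0166]
49.7 abs [0.5472 0.0805] from here [-0.038  -0.0177]
```

>>> servo_tool --gripper '[0.9, 0.9, 0.9, 0.9]' --pt "-0.008 -0.001 -0.002" --pt "-0.009 -0.003 0" --pt "-0.009 -0.004 0" --pt "-0.003 -0.001 0" --turn '[0, 0, 0, 0]'

```text
clock: 58.65
tool_pos: [0.5609, 0.0952, 0.1185]
eef_rot: [-0.516, -0.488, 0.48, 0.516]
wrist_force: [7.8, -0.8, -8.3]
grip_width: 0.0197
```

```bash
python3 arc.py 144
```

```text
t 58.65 p [0.5609 0.0952 0.1185] jaw 86.37 tilt 0.66 F [ 7.8 -0.8 -8.3] T [-0.12 -1.44  0.39] w 0.0197 q6 [ 0.03  0.42 -0.18  0.96  0.01  0.1 ]
toolY [0.47 0.46]
G [0.5606 0.0948 0.1635] knob ang(mag) 122.25 r 0.0527
12.0 abs [0.5532 0.0866] from here [-0.0074 -0.0082]
21.7 abs [0.5472 0.0805] from here [-0.0134 -0.0143]
```

>>> servo_tool --gripper '[-0.3, -0.3, -0.3, -0.3, -0.3]' --pt "0 0 0" --pt "0 0 0" --pt "0 0 0.03" --pt "0 0 0.03" --pt "0 0 0" --turn '[0, 0, 0, 0, 0]'

```text
clock: 59.28
tool_pos: [0.5608, 0.0944, 0.1817]
eef_rot: [0.516, 0.487, -0.48, -0.515]
wrist_force: [-0.3, 0.4, -0.9]
grip_width: 0.0555
```

```bash
python3 knob.py k17.png 118; python3 fin.py
```

```text
t 59.27 p [0.5608 0.0944 0.1817] jaw 86.3 tilt 0.63 F [-0.3  0.4 -0.9] T [0.03 0.01 0.02] w 0.0555 q6 [ 0.03  0.38 -0.08  1.1   0.01  0.1 ]
toolY [0.5  0.38]
exp 0.146 [[320.8 218.5]] [[307. 413.]]
exp 0.155 [[320.8 215.4]] [[307. 395.]]
knob 54 [0.5569 0.0777 0.147 ] [0.5735 0.1026 0.1694] exp [0.5652 0.0941 0.    ] z98 0.1685
t 59.33 p [0.56   0.0943 0.1804] jaw 86.3 tilt 0.54 F [ 0.1 -0.4  0.3] T [ 0.    0.06 -0.01] w 0.0554 q6 [ 0.03  0.38 -0.08  1.1   0.01  0.1 ]
toolY [0.39 0.38]
z 0.22 23 x [0.5493 0.5674] mid 0.5583
z 0.23 32 x [0.5494 0.5673] mid 0.5584
z 0.24 28 x [0.5493 0.5674] mid 0.5583
z 0.25 28 x [0.5493 0.567 ] mid 0.5581
```

View pics/k17.png

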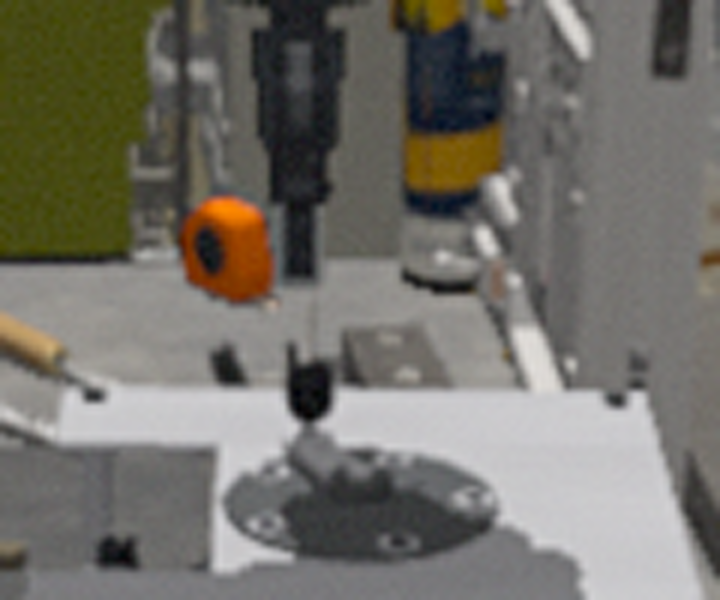

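>>> servo_tool --gripper '[-0.3, -0.3, -0.3, -0.3, -0.3]' --pt "0.008 0 0" --pt "0 0 -0.025" --pt "0 0 -0.025" --pt "0 0 -0.01" --pt "0 0 0" --turn '[0, 0, 0, 0, 0]'

```text
clock: 60.0
tool_pos: [0.5675, 0.094, 0.1145]
eef_rot: [-0.515, -0.485, 0.482, 0.517]
wrist_force: [0.0, -0.6, 0.0]
grip_width: 0.0555
```

```bash
python3 arc.py 144
```

```text
t 60.0 p [0.5675 0.094  0.1145] jaw 86.27 tilt 0.35 F [ 0.  -0.6  0. ] T [ 0.02  0.01 -0.  ] w 0.0555 q6 [ 0.03  0.44 -0.16  0.96  0.01  0.1 ]
toolY [0.05 0.35]
G [0.5674 0.0937 0.1595] knob ang(mag) 115.73 r 0.0488
12.0 abs [0.5577 0.09  ] from here [-0.0097 -0.0037]
24.0 abs [0.5497 0.0833] from here [-0.0177 -0.0104]
28.3 abs [0.5472 0.0805] from here [-0.0202 -0.0132]
```

>>> servo_tool --gripper '[0.9, 0.9, 0.9, 0.9, 0.9, 0.9, 0.9]' --pt "0 0 0" --pt "0 0 0" --pt "0 0 0" --pt "0 0 0" --pt "0 0 0.001" --pt "-0.007 -0.003 0" --pt "-0.007 -0.005 0" --turn '[0, 0, 0, 0, 0, 0, 0]'

```text
clock: 60.88
tool_pos: [0.5576, 0.09, 0.1175]
eef_rot: [-0.514, -0.49, 0.479, 0.517]
wrist_force: [-4.2, 13.8, -7.5]
grip_width: 0.0195
```

```bash
python3 arc.py 144
```

```text
t 60.88 p [0.5576 0.09   0.1175] jaw 86.47 tilt 0.94 F [-4.2 13.8 -7.5] T [2.67 0.79 0.07] w 0.0195 q6 [ 0.02  0.41 -0.2   0.95  0.01  0.08]
toolY [0.5 0.8]
G [0.5572 0.0893 0.1625] knob ang(mag) 128.67 r 0.0498
12.0 abs [0.5491 0.0827] from here [-0.0081 -0.0066]
15.3 abs [0.5472 0.0805] from here [-0.01   -0.0088]
```

>>> servo_tool --gripper '[0.9, 0.9, 0.9]' --pt "-0.006 -0.005 0" --pt "-0.004 -0.004 0" --pt "0 0 0" --turn '[0, 0, 0]'

```text
clock: 61.25
tool_pos: [0.5476, 0.084, 0.1171]
eef_rot: [-0.512, -0.493, 0.478, 0.517]
wrist_force: [3.1, 2.6, -7.6]
grip_width: 0.0195
```

```bash
python3 arc.py 144
```

```text
t 61.25 p [0.5476 0.084  0.1171] jaw 86.67 tilt 1.27 F [ 3.1  2.6 -7.6] T [ 0.19 -0.52  0.2 ] w 0.0195 q6 [ 0.01  0.39 -0.23  0.93  0.02  0.07]
toolY [0.57 1.14]
G [0.5472 0.0831 0.1621] knob ang(mag) 141.85 r 0.0517
2.1 abs [0.5472 0.0805] from here [ 0.     -0.0026]
```

>>> servo_tool --gripper '[0.9, 0.9, 0.9, 0.9]' --pt "-0.003 -0.004 0" --pt "0 0 -0.004" --pt "0 0 -0.004" --pt "0 0 0" --turn '[0, 0, 0, 0]'

```text
clock: 61.75
tool_pos: [0.5436, 0.0809, 0.1079]
eef_rot: [-0.51, -0.492, 0.478, 0.518]
wrist_force: [-1.4, 1.6, -6.1]
grip_width: 0.0198
```

```bash
python3 arc.py 144
```

```text
t 61.75 p [0.5436 0.0809 0.1079] jaw 86.68 tilt 1.3 F [-1.4  1.6 -6.1] T [0.16 0.2  0.01] w 0.0198 q6 [ 0.    0.4  -0.25  0.91  0.02  0.06]
toolY [0.42 1.23]
G [0.5433 0.0799 0.1528] knob ang(mag) 147.23 r 0.0527
-3.2 abs [0.5472 0.0805] from here [0.0039 0.0006]
```

>>> servo_tool --gripper '[0.9, 0.9, 0.9, -0.3, -0.3, -0.3, -0.3, -0.3]' --pt "0 0.006 -0.002" --pt "0 0.006 0" --pt "0 0 0" --pt "0 0 0" --pt "0 0 0" --pt "0 0 0.03" --pt "0 0 0.04" --pt "0 0 0" --turn '[0, 0, 0, 0, 0, 0, 0, 0]'

```text
clock: 62.75
tool_pos: [0.5487, 0.0822, 0.1825]
eef_rot: [0.521, 0.487, -0.479, -0.512]
wrist_force: [0.6, -0.1, -0.6]
grip_width: 0.0553
```

```bash
python3 knob.py k18.png 144
```

```text
t 62.75 p [0.5487 0.0822 0.1825] jaw 86.17 tilt 1.0 F [ 0.6 -0.1 -0.6] T [0.01 0.03 0.02] w 0.0553 q6 [ 0.02  0.34 -0.13  1.08 -0.    0.08]
toolY [ 1.   -0.02]
exp 0.146 [[314.5 220.5]] [[269. 425.]]
exp 0.155 [[314.5 217.3]] [[270. 406.]]
knob 49 [0.5398 0.0656 0.1377] [0.5536 0.079  0.1606] exp [0.5472 0.0805 0.    ] z98 0.1599
```

View pics/k18.png

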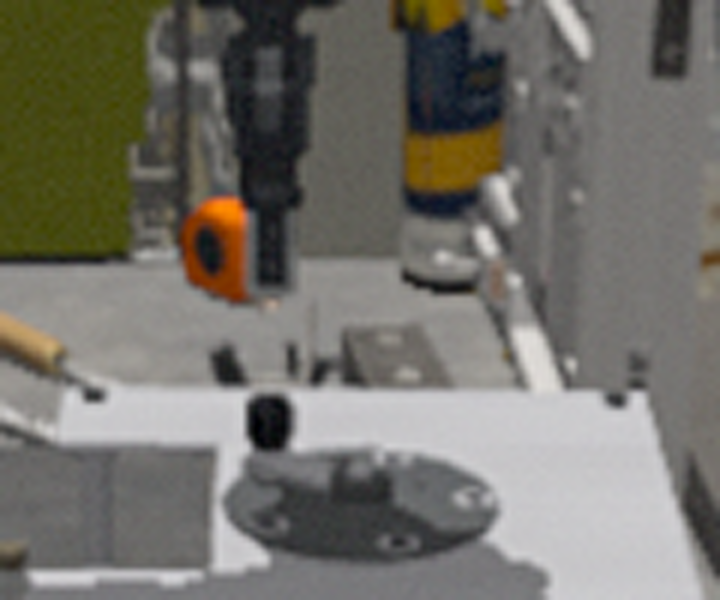

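>>> servo_tool --gripper '[-0.5, -0.5, -0.5, -0.5, -0.5, -0.5, -0.5, -0.5, -0.5, -0.5, -0.5, -0.5]' --pt "0.003 -0.035 0" --pt "0.003 -0.05 0" --pt "0.003 -0.05 0" --pt "0.003 -0.05 0" --pt "0.003 -0.05 0" --pt "0.003 -0.05 0" --pt "0.003 -0.05 0" --pt "0.003 -0.045 0" --pt "0.002 -0.03 0" --pt "0 -0.015 0" --pt "0 0 0" --pt "0 0 0" --turn '[-0.8, -0.8, -0.6, 0, 0, 0, 0, 0, 0, 0, 0, 0]'

```text
clock: 64.3
tool_pos: [0.5719, -0.3513, 0.1704]
eef_rot: [0.525, 0.478, -0.47, -0.524]
wrist_force: [0.9, 0.2, -0.2]
grip_width: 0.0638
```

```bash
python3 look.py e11; python3 fin.py
```

```text
t 64.3 p [ 0.5719 -0.3513  0.1704] jaw 84.25 tilt 0.68 F [ 0.9  0.2 -0.2] T [-0.02  0.07 -0.01] w 0.0638 q6 [-0.67  0.59  0.23  1.21  0.01 -0.57]
toolY [0.59 0.34]
0.59 [277.6 266.6] 244 310 214 288
0.28 [263.3 236.5] 259 269 232 242
t 64.5 p [ 0.5721 -0.3516  0.1709] jaw 84.27 tilt 0.69 F [ 0.1 -0.2 -0.3] T [ 0.01 -0.02 -0.03] w 0.0642 q6 [-0.67  0.59  0.23  1.21  0.01 -0.57]
toolY [0.62 0.3 ]
z 0.211 33 x [0.5576 0.5788] mid 0.5682
z 0.221 60 x [0.5575 0.5786] mid 0.568
z 0.231 68 x [0.5571 0.5782] mid 0.5677
z 0.241 53 x [0.5569 0.5779] mid 0.5674
```

View pics/e11top.png

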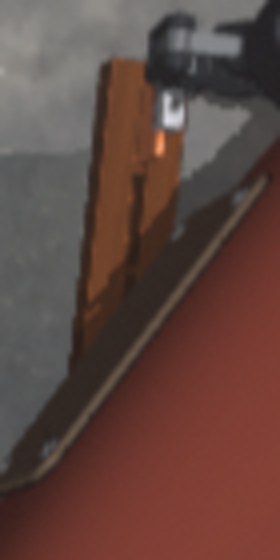

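View pics/e11side.png

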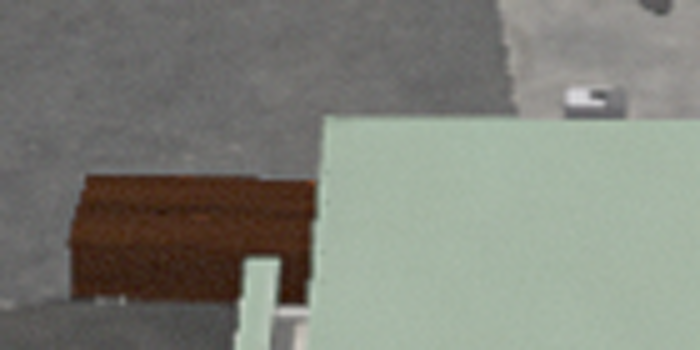

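>>> servo_tool --gripper '[-0.5, -0.5, -0.5, -0.5, -0.5, -0.5, -0.5]' --pt "0.006 0.002 0" --pt "0 0 -0.025" --pt "0 0 -0.035" --pt "0 0 -0.03" --pt "0 0 -0.015" --pt "0 0 0" --pt "0 0 0" --turn '[0, 0, 0, 0, 0, 0, 0]'

```text
clock: 65.42
tool_pos: [0.5821, -0.3487, 0.0663]
eef_rot: [0.527, 0.48, -0.47, -0.521]
wrist_force: [-0.3, -0.6, -0.4]
grip_width: 0.0637
```

```bash
python3 fin.py
```

```text
t 65.42 p [ 0.5821 -0.3487  0.0663] jaw 84.39 tilt 0.92 F [-0.3 -0.6 -0.4] T [-0.09 -0.03  0.01] w 0.0637 q6 [-0.65  0.66  0.08  0.98  0.01 -0.56]
toolY [0.91 0.12]
z 0.106 11 x [0.5677 0.5891] mid 0.5784
z 0.116 53 x [0.5678 0.5882] mid 0.578
z 0.126 49 x [0.5674 0.5881] mid 0.5777
z 0.136 43 x [0.5676 0.5874] mid 0.5775
```

>>> servo_tool --gripper '[-0.5, -0.5, -0.5, -0.5, 0.9, 0.9, 0.9, 0.9, 0.9]' --pt "-0.002 -0.001 -0.014" --pt "-0.001 0 -0.013" --pt "0 0 -0.005" --pt "0 0 0" --pt "0 0 0" --pt "0 0 0" --pt "0 0 0" --pt "0 0 0" --pt "0 0 0" --turn '[-0.2, 0, 0, 0, 0, 0, 0, 0, 0]' --grip_force 40

```text
clock: 66.6
tool_pos: [0.5798, -0.3501, 0.0341]
eef_rot: [0.529, 0.479, -0.469, -0.521]
wrist_force: [-0.3, 0.5, -1.4]
grip_width: 0.0113
```

```bash
python3 -c "
from h import *
st()"
```

```text
t 66.6 p [ 0.5798 -0.3501  0.0341] jaw 84.18 tilt 1.05 F [-0.3  0.5 -1.4] T [ 0.12  0.03 -0.01] w 0.0113 q6 [-0.66  0.69  0.04  0.91  0.01 -0.56]
toolY [1.05 0.06]
```

>>> servo_tool --gripper '[0.9, 0.9, 0.9, 0.9, 0.9, 0.9]' --pt "0 0 0.02" --pt "0 0 0.035" --pt "0 0 0.045" --pt "0 0 0.04" --pt "0 0 0" --pt "0 0 0" --turn '[0, 0, 0, 0, 0, 0]'

```text
clock: 67.35
tool_pos: [0.578, -0.35, 0.176]
eef_rot: [0.528, 0.478, -0.47, -0.522]
wrist_force: [-0.0, 0.9, -2.1]
grip_width: 0.0113
```

```bash
python3 -c "
from h import *
st()
p,d=snapshot('side');crop(p,250,200,410,340,5,'e12.png')"
```

```text
t 67.35 p [ 0.578 -0.35   0.176] jaw 84.15 tilt 0.86 F [-0.   0.9 -2.1] T [0.02 0.06 0.01] w 0.0113 q6 [-0.66  0.59  0.25  1.22  0.01 -0.56]
toolY [0.86 0.07]
```

View pics/e12.png

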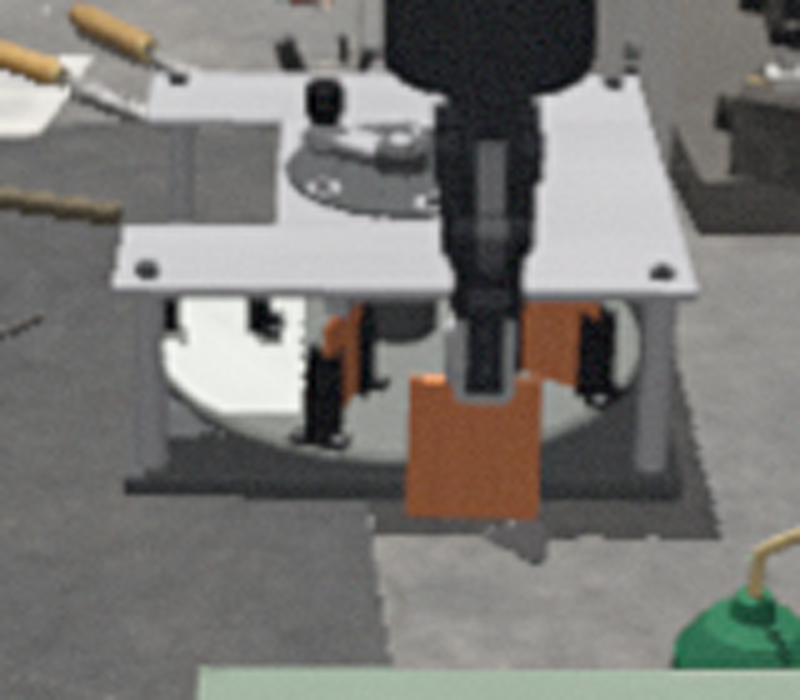

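>>> servo_tool --gripper '[0.9, 0.9, 0.9, 0.9, 0.9, 0.9, 0.9, 0.9, 0.9, 0.9, 0.9]' --pt "-0.015 0.03 0.01" --pt "-0.02 0.05 0" --pt "-0.02 0.05 0" --pt "-0.018 0.05 0" --pt "-0.008 0.05 0" --pt "0 0.05 0" --pt "0 0.05 0" --pt "0 0.04 0" --pt "0 0.02 0" --pt "0 0 0" --pt "0 0 0" --turn '[0.7, 0.7, 0.5, 0, 0, 0, 0, 0, 0, 0, 0]'

```text
clock: 68.78
tool_pos: [0.4846, 0.0522, 0.1721]
eef_rot: [-0.514, -0.483, 0.482, 0.52]
wrist_force: [-0.3, 0.3, -1.3]
grip_width: 0.0113
```

```bash
python3 place.py p14
```

```text
t 68.78 p [0.4846 0.0522 0.1721] jaw 86.03 tilt 0.43 F [-0.3  0.3 -1.3] T [-0.01  0.06 -0.01] w 0.0113 q6 [-0.05  0.24 -0.3   1.03  0.01  0.02]
toolY [-0.2   0.38]
blade n 340
z [0.1482 0.2051]
0.152 [0.4591 0.5021] mid 0.4806 y 0.0528 slope -0.082
0.162 [0.4605 0.502 ] mid 0.4812 y 0.0519 slope -0.125
0.172 [0.458  0.5022] mid 0.4801 y 0.0523 slope -0.1
0.182 [0.4583 0.5022] mid 0.4803 y 0.0519 slope -0.089
0.192 [0.4585 0.5033] mid 0.4809 y 0.0516 slope -0.074
0.202 [0.4586 0.5024] mid 0.4805 y 0.0503 slope -0.125
blade centre px [(204, np.float64(289.5), np.int64(18)), (207, np.float64(290.0), np.int64(19)), (210, np.float64(289.5), np.int64(18)), (213, np.float64(289.5), np.int64(18)), (216, np.float64(289.5), np.int64(18))] exp u at gap 291.56
```

>>> servo_tool --gripper '[0.9, 0.9, 0.9, 0.9, 0.9]' --pt "0.003 0.003 0" --pt "0 0 -0.027" --pt "0 0 -0.027" --pt "0 0 0" --pt "0 0 0" --turn '[0.2, 0, 0, 0, 0]'

```text
clock: 69.45
tool_pos: [0.4897, 0.0523, 0.1179]
eef_rot: [-0.515, -0.483, 0.481, 0.519]
wrist_force: [1.0, 0.4, -1.4]
grip_width: 0.0111
```

```bash
python3 place.py p15
```

```text
t 69.45 p [0.4897 0.0523 0.1179] jaw 85.96 tilt 0.38 F [ 1.   0.4 -1.4] T [-0.06  0.01 -0.03] w 0.0111 q6 [-0.05  0.3  -0.38  0.9   0.01  0.02]
toolY [-0.07  0.37]
blade n 305
z [0.0937 0.1487]
0.098 [0.4644 0.5068] mid 0.4856 y 0.0528 slope -0.089
0.108 [0.4646 0.5069] mid 0.4857 y 0.0519 slope -0.028
0.118 [0.4647 0.507 ] mid 0.4859 y 0.0525 slope -0.08
0.128 [0.4649 0.507 ] mid 0.486 y 0.0518 slope -0.082
0.138 [0.4651 0.5082] mid 0.4867 y 0.0513 slope -0.06
0.148 [0.4653 0.5092] mid 0.4873 y 0.0528 slope -0.103
blade centre px [(224, np.float64(292.0), np.int64(17)), (227, np.float64(292.0), np.int64(17)), (230, np.float64(292.0), np.int64(17)), (233, np.float64(292.0), np.int64(17)), (236, np.float64(292.0), np.int64(17))] exp u at gap 291.84
```

>>> servo_tool --gripper '[0.9, 0.9, 0.9]' --pt "0 0.0018 0" --pt "0 0 0" --pt "0 0 0" --turn '[0.1, 0, 0]'

```text
clock: 69.88
tool_pos: [0.491, 0.0542, 0.1198]
eef_rot: [-0.516, -0.485, 0.481, 0.518]
wrist_force: [0.5, 0.9, -1.2]
grip_width: 0.0112
```

```bash
python3 place.py p16 | head -7
```

```text
t 69.88 p [0.491  0.0542 0.1198] jaw 86.06 tilt 0.37 F [ 0.5  0.9 -1.2] T [ 0.   -0.04 -0.  ] w 0.0112 q6 [-0.04  0.29 -0.37  0.9   0.01  0.03]
toolY [0.1  0.36]
blade n 319
z [0.0968 0.1513]
0.101 [0.4645 0.5097] mid 0.4871 y 0.054 slope -0.095
0.111 [0.4646 0.5097] mid 0.4872 y 0.0538 slope -0.046
0.121 [0.4648 0.5098] mid 0.4873 y 0.0538 slope -0.038
```

>>> servo_tool --gripper '[0.9, 0.9, 0.9, 0.9, 0.9]' --pt "-0.0015 0 -0.008" --pt "-0.0005 0 -0.008" --pt "-0.0005 0 -0.008" --pt "0 0 -0.01" --pt "0 0 0" --turn '[0, 0, 0, 0, 0]'

```text
clock: 70.55
tool_pos: [0.4877, 0.0542, 0.0826]
eef_rot: [-0.515, -0.484, 0.481, 0.518]
wrist_force: [-0.0, 0.3, -2.4]
grip_width: 0.0112
```

```bash
python3 place.py p17
```

```text
t 70.55 p [0.4877 0.0542 0.0826] jaw 86.07 tilt 0.36 F [-0.   0.3 -2.4] T [ 0.03 -0.1   0.03] w 0.0112 q6 [-0.04  0.33 -0.43  0.81  0.01  0.03]
toolY [0.03 0.36]
blade n 131
z [0.09   0.1172]
0.094 [0.4617 0.5068] mid 0.4843 y 0.0538 slope -0.078
0.104 [0.4618 0.5069] mid 0.4844 y 0.0529 slope -0.064
0.114 [0.462 0.507] mid 0.4845 y 0.0524 slope -0.109
blade centre px [(236, np.float64(291.5), np.int64(18)), (239, np.float64(291.5), np.int64(18)), (242, np.float64(291.5), np.int64(18))] exp u at gap 292.02
```

>>> servo_tool --gripper '[0.9, 0.9, 0.9, 0.9, 0.9]' --pt "0.001 0 -0.008" --pt "0 0 -0.008" --pt "0 0 -0.006" --pt "0 0 -0.004" --pt "0 0 0" --turn '[0, 0, 0, 0, 0]'

```text
clock: 71.22
tool_pos: [0.4893, 0.0542, 0.0554]
eef_rot: [-0.516, -0.484, 0.481, 0.518]
wrist_force: [0.1, 0.4, -1.9]
grip_width: 0.0113
```

```bash
python3 -c "
from h import *
st()"
```

```text
t 71.22 p [0.4893 0.0542 0.0554] jaw 86.06 tilt 0.37 F [ 0.1  0.4 -1.9] T [0.01 0.04 0.  ] w 0.0113 q6 [-0.04  0.37 -0.47  0.74  0.01  0.03]
toolY [0.08 0.36]
```

>>> servo_tool --gripper '[0.9, 0.9, -0.3, -0.3, -0.3, -0.3, -0.3, -0.3]' --pt "0 0 -0.003" --pt "0 0 0" --pt "0 0 0" --pt "0 0 0" --pt "0 0 0.03" --pt "0 0 0.045" --pt "0 0 0.045" --pt "0 0 0" --turn '[0, 0, 0, 0, 0, 0, 0, 0]'

```text
clock: 72.22
tool_pos: [0.4894, 0.0541, 0.1766]
eef_rot: [-0.516, -0.485, 0.48, 0.518]
wrist_force: [-0.7, -0.2, -0.4]
grip_width: 0.0554
```

```bash
python3 seat.py s4
```

```text
t 72.22 p [0.4894 0.0541 0.1766] jaw 86.06 tilt 0.39 F [-0.7 -0.2 -0.4] T [-0.04 -0.02 -0.05] w 0.0554 q6 [-0.04  0.24 -0.29  1.04  0.01  0.03]
toolY [0.16 0.35]
[0.4857, 0.0554, 0.108] [268. 158.]
[0.4857, 0.0554, 0.03] [273. 472.]
[0.4857, 0.0554, 0.026] [273. 488.]
0.47 [325.9 271.5] [ 0.577  -0.0163  0.0284]
holder top 71 [0.1025 0.1092 0.1101] [0.4749 0.0446 0.0898] [0.4964 0.0606 0.1109]
```

View pics/s4s.png

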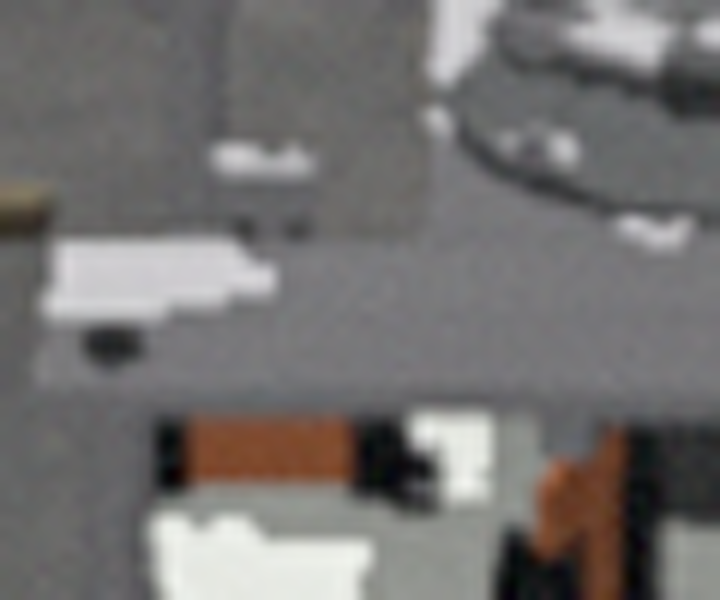

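>>> servo_tool --gripper '[-0.3, -0.3, -0.3, -0.3, -0.3]' --pt "0.025 0.011 0" --pt "0.03 0.014 0" --pt "0.003 0.001 0" --pt "0 0 0" --pt "0 0 0" --turn '[0, 0, 0, 0, 0]'

```text
clock: 72.95
tool_pos: [0.5417, 0.0803, 0.1673]
eef_rot: [-0.512, -0.48, 0.484, 0.522]
wrist_force: [-0.2, -0.3, -0.4]
grip_width: 0.0554
```

```bash
python3 arc.py 144; python3 fin.py
```

```text
t 72.95 p [0.5417 0.0803 0.1673] jaw 86.02 tilt 0.83 F [-0.2 -0.3 -0.4] T [-0.06 -0.05  0.02] w 0.0554 q6 [ 0.01  0.36 -0.14  1.08  0.01  0.08]
toolY [-0.76  0.35]
G [0.5423 0.0801 0.2123] knob ang(mag) 147.77 r 0.0536
-3.8 abs [0.5472 0.0805] from here [0.0049 0.0005]
t 72.95 p [0.5417 0.0803 0.1673] jaw 86.02 tilt 0.83 F [-0.2 -0.3 -0.4] T [-0.06 -0.05  0.02] w 0.0554 q6 [ 0.01  0.36 -0.14  1.08  0.01  0.08]
toolY [-0.76  0.35]
z 0.207 22 x [0.5305 0.5513] mid 0.5409
z 0.217 33 x [0.5305 0.5511] mid 0.5408
z 0.227 33 x [0.5304 0.5511] mid 0.5407
z 0.237 31 x [0.5305 0.5507] mid 0.5406
```

>>> servo_tool --gripper '[-0.3, -0.3, -0.3, -0.3, -0.3, -0.3]' --pt "0.005 0.0005 0" --pt "0 0 -0.025" --pt "0 0 -0.025" --pt "0 0 -0.012" --pt "0 0 0" --pt "0 0 0" --turn '[0, 0, 0, 0, 0, 0]'

```text
clock: 73.75
tool_pos: [0.5482, 0.0801, 0.1061]
eef_rot: [-0.514, -0.481, 0.483, 0.521]
wrist_force: [0.1, 0.4, -0.1]
grip_width: 0.0552
```

```bash
python3 arc.py 144
```

```text
t 73.75 p [0.5482 0.0801 0.1061] jaw 85.95 tilt 0.62 F [ 0.1  0.4 -0.1] T [-0.02 -0.03 -0.02] w 0.0552 q6 [ 0.01  0.42 -0.22  0.94  0.01  0.08]
toolY [-0.52  0.34]
G [0.5486 0.0798 0.1511] knob ang(mag) 143.59 r 0.0485
0.4 abs [0.5472 0.0805] from here [-0.0014  0.0007]
```

>>> servo_tool --gripper '[0.9, 0.9, 0.9, 0.9, 0.9, 0.9, 0.9, 0.9]' --pt "0 0 0" --pt "0 0 0" --pt "0 0 0" --pt "0 0 0" --pt "0 0 0.006" --pt "0 0 0.005" --pt "0 0 0.001" --pt "0 0 0" --turn '[0, 0, 0, 0, 0, 0, 0, 0]' --grip_force 80

```text
clock: 74.75
tool_pos: [0.5489, 0.0806, 0.1196]
eef_rot: [-0.514, -0.482, 0.483, 0.521]
wrist_force: [2.6, 1.3, -7.9]
grip_width: 0.02
```

```bash
python3 arc.py 216
```

```text
t 74.75 p [0.5489 0.0806 0.1196] jaw 85.98 tilt 0.59 F [ 2.6  1.3 -7.9] T [ 0.06 -0.53  0.06] w 0.02 q6 [ 0.01  0.41 -0.2   0.97  0.01  0.08]
toolY [-0.45  0.39]
G [0.5493 0.0803 0.1646] knob ang(mag) 142.66 r 0.0483
12.0 abs [0.5419 0.0729] from here [-0.0074 -0.0074]
24.0 abs [0.5378 0.0633] from here [-0.0115 -0.017 ]
36.0 abs [0.5357 0.053 ] from here [-0.0135 -0.0272]
48.0 abs [0.5358 0.0426] from here [-0.0134 -0.0377]
60.0 abs [0.5381 0.0324] from here [-0.0111 -0.0479]
72.0 abs [0.5425 0.0229] from here [-0.0068 -0.0574]
73.3 abs [0.5431 0.0219] from here [-0.0062 -0.0584]
```

>>> servo_tool --gripper '[0.9, 0.9, 0.9, 0.9]' --pt "-0.006 -0.007 0" --pt "-0.005 -0.008 0" --pt "-0.003 -0.008 0" --pt "-0.001 -0.002 0" --turn '[0, 0, 0, 0]'

```text
clock: 75.25
tool_pos: [0.534, 0.0609, 0.1191]
eef_rot: [-0.51, -0.486, 0.481, 0.522]
wrist_force: [6.0, 4.4, -8.4]
grip_width: 0.0197
```

```bash
python3 arc.py 216
```

```text
t 75.25 p [0.534  0.0609 0.1191] jaw 86.3 tilt 1.09 F [ 6.   4.4 -8.4] T [ 0.67 -1.3   0.35] w 0.0197 q6 [-0.03  0.38 -0.25  0.95  0.02  0.03]
toolY [-0.37  1.02]
G [0.5343 0.0601 0.1641] knob ang(mag) 171.12 r 0.0525
12.0 abs [0.5355 0.0492] from here [ 0.0012 -0.0109]
24.0 abs [0.5364 0.0387] from here [ 0.0022 -0.0214]
36.0 abs [0.5395 0.0288] from here [ 0.0052 -0.0313]
44.9 abs [0.5431 0.0219] from here [ 0.0088 -0.0382]
```

>>> servo_tool --gripper '[0.9, 0.9, 0.9, 0.9]' --pt "0.001 -0.008 0" --pt "0.001 -0.009 0" --pt "0.002 -0.009 0" --pt "0.001 -0.003 0" --turn '[0, 0, 0, 0]'

```text
clock: 75.75
tool_pos: [0.5299, 0.0415, 0.1166]
eef_rot: [-0.499, -0.489, 0.483, 0.528]
wrist_force: [3.1, 7.9, -2.1]
grip_width: 0.0195
```

```bash
python3 arc.py 216
```

```text
t 75.75 p [0.5299 0.0415 0.1166] jaw 86.76 tilt 2.44 F [ 3.1  7.9 -2.1] T [ 1.52 -0.54  0.44] w 0.0195 q6 [-0.08  0.38 -0.25  0.96  0.03 -0.03]
toolY [-1.29  2.07]
G [0.5309 0.0398 0.1615] knob ang(mag) -167.09 r 0.0553
12.0 abs [0.5388 0.0305] from here [ 0.0079 -0.0093]
23.1 abs [0.5431 0.0219] from here [ 0.0122 -0.0179]
```

>>> servo_tool --gripper '[0.9, 0.9, 0.9, 0.9]' --pt "0.006 -0.005 0.001" --pt "0.006 -0.006 0.001" --pt "0.005 -0.006 0" --pt "0 0 0" --turn '[0, 0, 0, 0]'

```text
clock: 76.25
tool_pos: [0.5351, 0.0308, 0.1169]
eef_rot: [-0.49, -0.487, 0.487, 0.535]
wrist_force: [1.4, 1.2, -2.8]
grip_width: 0.0199
```

```bash
python3 arc.py 216; python3 knob.py k19.png 205
```

```text
t 76.25 p [0.5351 0.0308 0.1169] jaw 87.01 tilt 3.7 F [ 1.4  1.2 -2.8] T [ 0.11 -0.56  0.03] w 0.0199 q6 [-0.11  0.41 -0.21  1.    0.04 -0.06]
toolY [-2.52  2.71]
G [0.537  0.0287 0.1618] knob ang(mag) -153.89 r 0.0523
9.9 abs [0.5431 0.0219] from here [ 0.0061 -0.0068]
t 76.25 p [0.5351 0.0308 0.1169] jaw 87.01 tilt 3.7 F [ 1.4  1.2 -2.8] T [ 0.11 -0.56  0.03] w 0.0199 q6 [-0.11  0.41 -0.21  1.    0.04 -0.06]
toolY [-2.52  2.71]
exp 0.146 [[312.6 227.8]] [[258. 469.]]
exp 0.155 [[312.6 224.6]] [[258. 450.]]
knob 75 [ 0.5273 -0.0155  0.1549] [0.5446 0.0131 0.1999] exp [0.5388 0.0305 0.    ] z98 0.1988
```

View pics/k19.png

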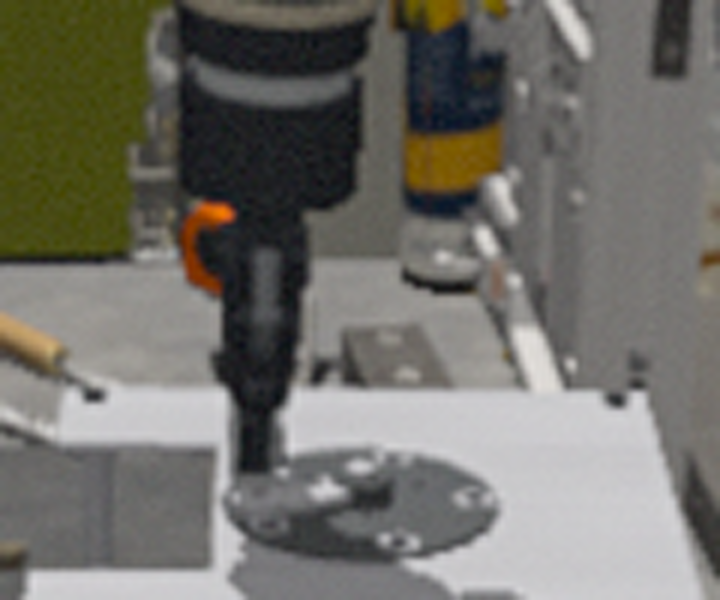

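>>> servo_tool --gripper '[0.9, 0.9, 0.9]' --pt "0.005 -0.005 0" --pt "0.003 -0.004 0" --pt "0 0 0" --turn '[0, 0, 0]'

```text
clock: 76.68
tool_pos: [0.5363, 0.0254, 0.1152]
eef_rot: [-0.485, -0.486, 0.489, 0.539]
wrist_force: [4.0, 0.8, -7.7]
grip_width: 0.0202
```

```bash
python3 arc.py 216
```

```text
t 76.67 p [0.5363 0.0254 0.1152] jaw 87.12 tilt 4.4 F [ 4.   0.8 -7.7] T [-0.27 -0.93 -0.  ] w 0.0202 q6 [-0.12  0.42 -0.19  1.01  0.05 -0.07]
toolY [-3.21  3.01]
G [0.5388 0.023  0.16  ] knob ang(mag) -147.48 r 0.0531
3.5 abs [0.5431 0.0219] from here [ 0.0043 -0.0011]
```

>>> servo_tool --gripper '[0.9, 0.9, 0.9, 0.9]' --pt "0.002 -0.001 -0.003" --pt "0 0 -0.004" --pt "0 0 -0.003" --pt "0 0 0" --turn '[0, 0, 0, 0]'

```text
clock: 77.18
tool_pos: [0.5368, 0.0247, 0.1089]
eef_rot: [-0.485, -0.486, 0.489, 0.539]
wrist_force: [-2.6, 3.1, -5.5]
grip_width: 0.0196
```

```bash
python3 arc.py 216
```

```text
t 77.17 p [0.5368 0.0247 0.1089] jaw 87.15 tilt 4.38 F [-2.6  3.1 -5.5] T [0.21 0.46 0.27] w 0.0196 q6 [-0.12  0.43 -0.2   1.    0.04 -0.07]
toolY [-3.22  2.97]
G [0.5393 0.0224 0.1538] knob ang(mag) -146.61 r 0.053
2.6 abs [0.5431 0.0219] from here [ 0.0038 -0.0005]
```

Dropped. Release, lift and look.

>>> servo_tool --gripper '[-0.3, -0.3, -0.3, -0.3, -0.3]' --pt "0 0 0" --pt "0 0 0" --pt "0 0 0.03" --pt "0 0 0.045" --pt "0 0 0" --turn '[0, 0, 0, 0, 0]'

```text
clock: 77.8
tool_pos: [0.5404, 0.0233, 0.1874]
eef_rot: [-0.487, -0.487, 0.487, 0.537]
wrist_force: [-0.6, 0.0, -1.4]
grip_width: 0.0558
```

```bash
python3 knob.py k20.png 216
```

```text
t 77.8 p [0.5404 0.0233 0.1874] jaw 87.06 tilt 4.0 F [-0.6  0.  -1.4] T [-0.05 -0.08  0.  ] w 0.0558 q6 [-0.12  0.37 -0.07  1.18  0.04 -0.07]
toolY [-2.8   2.84]
exp 0.146 [[314.4 229.1]] [[269. 477.]]
exp 0.155 [[314.4 225.9]] [[269. 458.]]
knob 59 [0.5339 0.0092 0.1371] [0.5521 0.022  0.1597] exp [0.5431 0.0219 0.    ] z98 0.1592
```

View pics/k20.png

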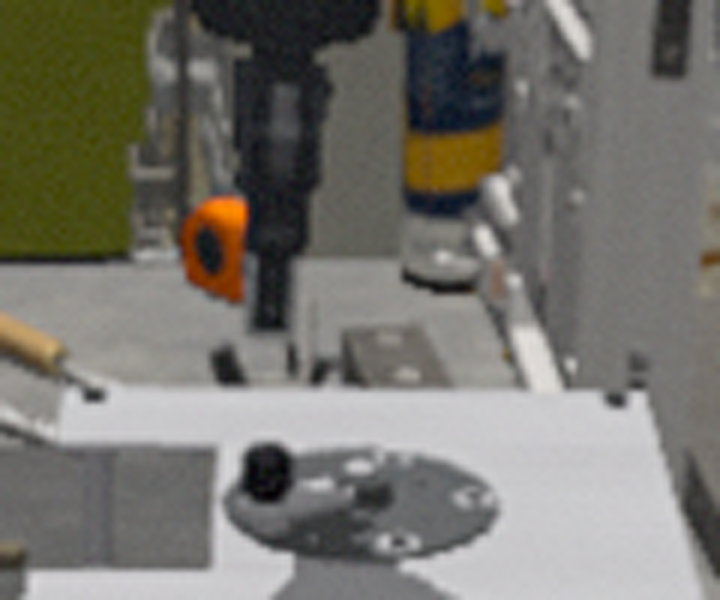

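>>> servo_tool --gripper '[-0.3, -0.3, -0.3, -0.3, -0.3, -0.3, -0.3, -0.3]' --pt "0 0 0.04" --pt "-0.03 -0.03 0.02" --pt "-0.04 -0.04 0" --pt "-0.04 -0.045 0" --pt "-0.04 -0.045 0" --pt "-0.03 -0.045 0" --pt "0 -0.03 0" --pt "0 0 0" --turn '[0, 0, 0, 0, 0, 0, 0, 0]'

```text
clock: 78.85
tool_pos: [0.3518, -0.2176, 0.2387]
eef_rot: [-0.485, -0.484, 0.489, 0.539]
wrist_force: [-0.4, 0.1, -1.3]
grip_width: 0.0555
```

```bash
python3 -c "
from h import *
st()
p,d=snapshot('side');crop(p,240,190,400,310,5,'f1s.png')
p,d=snapshot('top');crop(p,200,145,360,305,5,'f1t.png');cv2.imwrite('pics/f1full.png',p[:,:,::-1])
K=[[.5431,.0219,.158],[.5431,.0219,.167]];print((proj('top',K)-[200,145]+.4)*5)
for th in('oil_can','steel_cup','stone_dark'):
  for m in masks_of('top',th)[:1]: print(th,round(m['score'],2),np.round(m['centre'],1))"
```

```text
t 78.85 p [ 0.3518 -0.2176  0.2387] jaw 87.01 tilt 4.4 F [-0.4  0.1 -1.3] T [-0.04 -0.06  0.  ] w 0.0555 q6 [-0.73  0.13 -0.27  1.25 -0.   -0.68]
toolY [-3.31  2.88]
[[463.98002046 475.88230354]
 [463.31768332 473.40838367]]
oil_can 0.85 [438.8 181.5]
steel_cup 0.75 [178.8 237.1]
```

View pics/f1t.png

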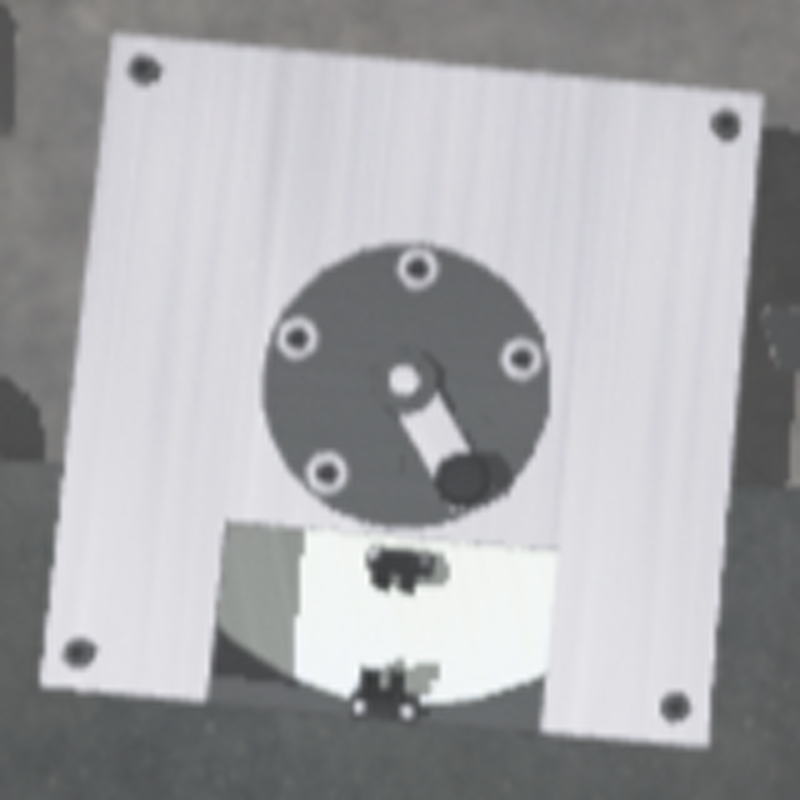

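View pics/f1s.png

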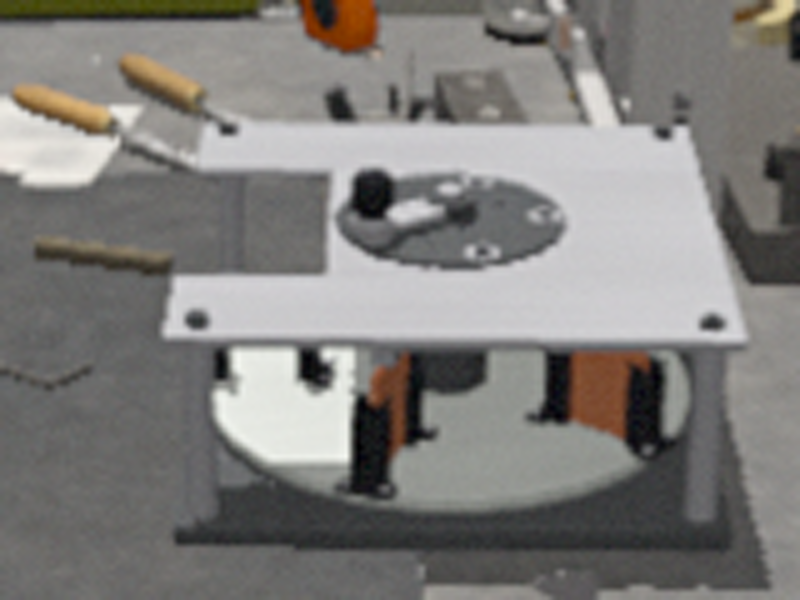

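The top view shows an empty nest centred in the gap (crop 395,630) and the knob at (463,478), where home would be (464,476). The side view shows two blades seated under the keeper plate. The oil can and cup have not moved. Handing in.

```bash
python3 -c "
from bench import *
print(sign_off()); print(state()['clock'])"
```

```text
the job is handed in; nothing more can be done
None
the job is handed in; nothing more can be done
```

All four electrodes are in the magazine, each in a nest of its own and turned under the keeper plate. I handed in at about 79 s of the 210 s allowed; no verdict was reported.

**What I did:** I turned the knob to the first hole and let the pin drop. Then I loaded each electrode in the gap and indexed anticlockwise, four loads and four turns. The rack was knocked about 12 mm during the run, so I measured the electrodes again before picking the rest.

**Last checks:**
- **Pin:** home after every turn. At the end the knob sat within 2 mm of its home position in both cameras, and its top measured 159 mm (158 mm nominal when home, about 168 mm when raised).
- **Gap:** an empty nest stands in it.
- **Seating:** each electrode measured as fully home just after release. The force readings taken during insertion stayed around 2 N.
- **Bystanders:** the oil can and steel cup are where they started.

**What disagreed or could not be confirmed:**
- The reported tool height was about 32 mm lower than where the fingers really were. The first grip of the knob missed because of this, and I corrected for it from the cameras.
- Turning the knob pushed the tool up to 4.4 degrees off vertical. I straightened it against the seated pin before the later picks, and left it at 4 degrees at the end.
- In the final side view only two of the four seated blades can be seen directly. The other two are hidden, so for those I rely on the check at loading.
- The network did not find the oil stone in the last top picture. It looks unmoved in the side view.

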